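# Load the bench polisher with cast hearts

## Task

Gather all the cast metal hearts lying on the bench into the grey scoop tray, so that all are in it together, then tip the tray over the polisher's steel bowl so that they all end up in the bowl. After that set the lid on the bowl so that it sits seated and level, and then press the start plunger all the way down to its stop and let it go. Leave the tray standing upright in the middle of its rubber mat, and do not disturb the spool, the pink dish or the bur block.

Things in the scene. Friction and masses are not known exactly. Their poses are not given: they have to be found in the camera images.
- machine: fixed bench polisher. Grey base 180 (x) x 245 (y, -150 to +95) x 45 mm high, on it an open steel bowl centred on the origin: outer radius 75 mm at the rim, 70 at the foot, wall 4, rim 120 mm above the bench, inner depth 70 mm. The start plunger stands at y = -120 mm. Origin: under the bowl's centre, at bench height; z up.
- bowl_rim (a point): centre of the bowl's mouth, at the height of its rim
- bowl_floor (a point): centre of the bowl's inner floor, 70 mm below the rim
- plunger_top (a point): centre of the top of the start plunger's head: a black round head of 17 mm radius, 91 mm above the bench when up, 120 mm beside the bowl's axis
- plunger (a joint): travel of the start plunger: 0 up, grows as pressed straight down, stop at 0.010 m; spring return, 3 N at the top to 8 N at the stop
- lid: loose round aluminium lid, about 180 g: below, a boss of radius 64 mm, 8 mm high, that goes inside the bowl's mouth; above it a flange of radius 80 mm, 5 mm thick, that lies on the rim; on top a black knob of radius 14 mm, from 19 to 45 mm above the origin. Origin: centre of the boss's underside; z up. Seated, the origin lies 8 mm below the rim.
- tray: loose grey scoop tray, about 220 g, 130 (x) x 110 (y) mm, floor and walls 4 mm thick, walls 32 mm high at the back (-x) and sides; front (+x, the nose) open, the last 25 mm of floor ramping up 9 mm. Origin: centre of the underside, z up. Behind the back wall a wooden grip fin in the xz plane: 12 mm thick (y), x -105 to -65, z 10 to 85 mm. Starts on the mat.
- tray_grip (a point): point inside the tray's grip fin, at x = -85, y = 0, z = 62 mm of the tray
- tray_nose (a point): middle of the tray's front lip, at x = 65, y = 0, z = 10 mm of the tray
- mat: fixed black rubber mat 250 (x) x 170 (y) x 3 mm, the tray's place. Origin: centre of its underside.
- heart1: chunky cast white-metal heart lying flat (some of the six are absent), 14 mm thick, 55 g: an 18 x 18 mm square, sides along its x and y, with a half disc of radius 9 mm on its +x side and one on its +y side. Origin: centre of the square, at half thickness. Along x (at y = 0) it spans -9 to +18 mm; along y likewise.
- heart2: another heart like heart1
- heart3: another heart like heart1
- heart4: another heart like heart1
- heart5: another heart like heart1
- heart6: another heart like heart1
- spool: bystander: loose wooden spool of black thread, radius 22 mm, 55 mm high. Origin: centre of the underside.
- dish: bystander: loose pink dish, radius 45 mm, 35 mm high. Origin: centre of the underside.
- bur_block: bystander: loose wooden block 90 x 120 x 30 mm with burs standing in it to 75 mm above the bench. Origin: centre of the underside.
Not all that is in view belongs to the job. Leave any brown or red look-alike of the heart5 alone.

How it is judged:
By the outcome, as a careful person would: the job done as asked, in the order asked, and still so for the second after the job is handed in, with the robot touching nothing.
Of heart1, heart2, heart3, heart4, heart5, heart6 only 3 to 5 are there at a start; the rules pass over those that are not, and their reading is None.
At some moment in a run one of heart1, heart2, heart3, heart4, heart5, heart6, lid may be knocked a few centimetres aside while the robot is not near it.
It also fails if it takes over 210 s, if anything falls off the work surface, if the arm or the gripper's body presses on something with over 40 N, if the wrist force passes 120 N, or if a joint passes its speed limit or range.

## Robot

A 6-joint arm with a two-finger parallel gripper is mounted at the origin on the work surface. World frame = base frame: x ahead of the robot, y to its left, z up, the work surface at z = 0. Lengths are in m, angles in rad, forces in N, time in s.
With the tool pointing down it reaches from about 0.325 to 0.75 m from the base axis. Payload 7.6 kg.
Tool frame: the origin (TCP) lies where the fingers leave the gripper's body, on its centre line; the fingertips stand 73 mm ahead of it and the grasp point (between the pads) lies 54 mm ahead of it (manip.tips_ahead is the distance from the TCP to the fingertips, in m); z points along the fingers, y is the direction in which the jaws open and shut (so a half turn about z gives the same grasp; the last joint's range is limited). The gripper opens to 85 mm and grips with 20 to 120 N. Pads are 22 mm wide; open, the fingers measure 114 mm over their backs; the gripper's body (76 mm by 85 mm) begins 54 mm behind the grasp point. The pads swing forward as they close: fully open they stand 13 mm farther back than shut.
Start: joints at [-1.255, 0.052, 1.401, -0, 1.689, -0.07], TCP at [0.198, -0.486, 0.304] pointing down, gripper open.
Joint ranges: [-2.9, 2.9], [-0.91, 2.17], [0.12, 2.37], [-1.06, 4.2], [0.26, 2.73], [-2.93, 2.93]. Speed limits (rad/s): [2.57, 2.57, 3.01, 3.14, 3.14, 3.14].

## Interface

Orientations are given as a 3x3 rotation matrix whose columns are the frame's x, y, z axes.
In Python, from station import status, grab_frame, manip gives the robot as it stands.
- The arm moves only by the shell command python3 -m creep 'ROWS'. ROWS is a JSON object of lists of equal length, an entry for each row: "travel": the shift along the tool's x, y, z in mm, a list of three; "twist": the turn, a rotation vector about the tool's x, y, z in degrees, a list of three; "jaw": the finger opening in mm, from 0 to 85.4. In form: {"travel": [[dx, dy, dz], ...], "twist": [[ax, ay, az], ...], "jaw": [jaw, ...]}. A call has 1 to 20 rows; each row shifts and turns the pose as measured when the row begins, along the tool's axes as they then stand; what a row does not reach is not made up. A row lasts 1/12 s, in which the tool goes at most 41.7 mm and 7.16 degrees, less where a joint would pass 70% of its speed; a pose out of reach is approached as far as the arm can. A call is refused whole if a number of a shift passes 41.7 or a number of a turn 7.16, either way. A call with a gripper value outside its range is refused whole. The fingers move at their own pace and stop on an object; the grip force is fixed at half the most. Time passes only in rows, so rows that do not move let the fingers close. It gives the time, the measured TCP pose, the force and the opening at its end, in the units of the state.
- status.sense(): the state, without advancing time (a new reading comes with each control period).
- grab_frame(name): name is "scene" or "top"; returns a dict with "image" (480x640x3 uint8, red, green, blue), "fx", "fy", "cx", "cy" (pixels), "R" (3x3) and "t" (3): a world point X has camera coordinates R X + t. Camera axes: x right, y down, z forward; pixel columns grow to the right and rows downward; lengths in m; the calibration is good to about 2 mm. A picture is of the moment at which its call begins. There is no depth.
- manip.sign_off(): hands the job in, once; it reports no verdict.
The state is a dict: "time_s": time; "joint_pos": joint angles; "joint_vel": joint speeds; "effort": joint torques, N m; "tool_pos": TCP position; "tool_rot": TCP orientation; "ft_force": force on the tool from outside, world axes, zero at the start; "moment": the same for the moment, N m; "width": opening from 0.0 (shut) to 1.0 (fully open).
Only numpy, scipy, OpenCV 4.12 (cv2) and the standard library are available. Lean on these libraries where they do the work, as an engineer would, in place of code of your own. Each camera call takes 0.05 s, during which the arm holds its last target.

## Working session

There is one attempt and no reset: what is moved stays moved. The work goes in short steps, Python scripts to look and compute and a shell command to move; the robot and the scene stay as the last step left them, time stands still between calls to the robot, and variables do not carry over. Pictures are saved under pics/ and viewed, and the job is handed in when it is done.

```bash
ls; mkdir -p pics
python3 - <<'E'
from station import status, grab_frame, manip
import cv2,numpy as np
s=status.sense(); print(s)
for n in("scene","top"):
    f=grab_frame(n); print(n,f["fx"],f["fy"],f["cx"],f["cy"],f["R"],f["t"])
    cv2.imwrite(f"pics/{n}0.png",f["image"][:,:,::-1])
E
```

```text
pics
{'time_s': 0.0, 'joint_pos': array([-1.25534088e+00,  5.28610093e-02,  1.40177001e+00,  1.24943010e-05,
        1.68859044e+00, -7.02974222e-02]), 'joint_vel': array([-0.00051948, -0.00069372,  0.00072171,  0.00135686,  0.00103904,
        0.00028657]), 'effort': array([-1.75134879e-03, -3.81664681e+01, -3.60188377e+01, -2.01551702e-04,
        6.18234597e-03, -1.77335744e-05]), 'tool_pos': array([ 0.19749948, -0.48622589,  0.30303678]), 'tool_rot': array([[ 9.26514906e-01,  3.76257738e-01, -4.93538807e-04],
       [ 3.76258040e-01, -9.26513614e-01,  1.55227641e-03],
       [ 1.26785584e-04, -1.62390517e-03, -9.99998673e-01]]), 'ft_force': array([ 0.49622   , -0.38661207,  0.56248787]), 'moment': array([-0.04405813,  0.04197858, -0.00063791]), 'width': 0.9983552863053267}
scene 433.8300973614408 433.8300973614408 318.0852384461698 235.25369088728996 [[ 0.00332435  0.99985761 -0.01654401]
 [ 0.60731891 -0.01516223 -0.79431345]
 [-0.79445119 -0.00740691 -0.60728284]] [ 0.04853679 -0.30781374  1.36747065]
top 438.53062931783927 438.53062931783927 324.2098006355201 238.815000434112 [[ 0.01096306 -0.99978266 -0.01773267]
 [-0.98601281 -0.00785921 -0.16648414]
 [ 0.16630859  0.01930982 -0.98588467]] [-0.0319501   0.63893871  0.92021388]
```

View pics/scene0.png

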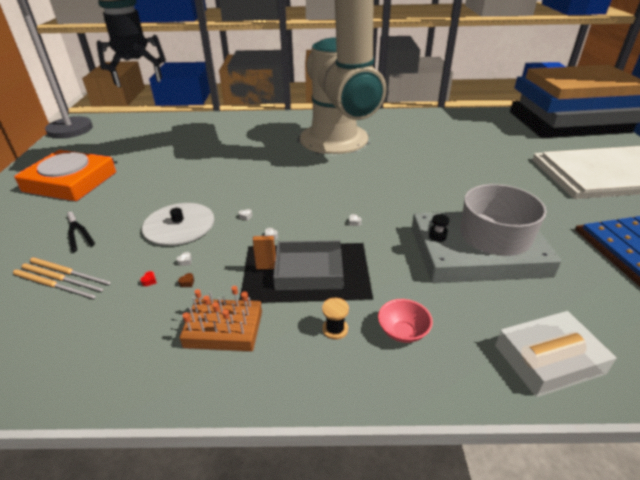

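View pics/top0.png

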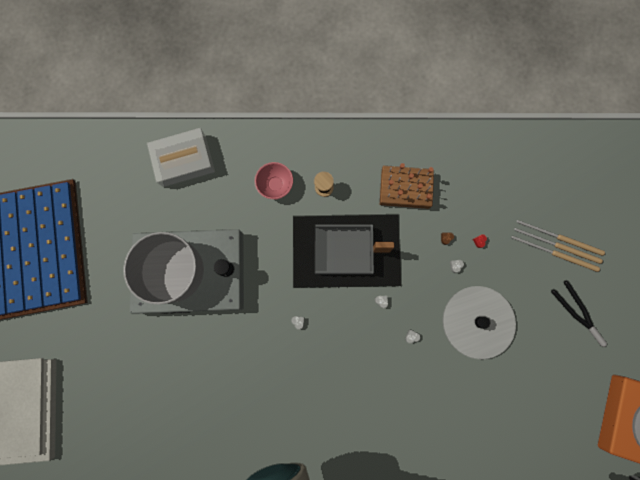

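```bash
cat > h.py <<'E'
from station import status, grab_frame, manip
import cv2,numpy as np
def px2w(f,u,v,z):
    R=np.array(f["R"]);t=np.array(f["t"])
    d=R.T@np.array([(u-f["cx"])/f["fx"],(v-f["cy"])/f["fy"],1]); c=-R.T@t
    return c+d*(z-c[2])/d[2]
def w2px(f,X):
    p=np.array(f["R"])@np.array(X)+np.array(f["t"]); return np.array([f["fx"]*p[0]/p[2]+f["cx"],f["fy"]*p[1]/p[2]+f["cy"]])
def crop(f,x0,y0,x1,y1,k,name):
    im=cv2.resize(f["image"][y0:y1,x0:x1,::-1],None,fx=k,fy=k,interpolation=cv2.INTER_CUBIC); cv2.imwrite("pics/"+name,im)
E
python3 - <<'E'
from h import *
f=grab_frame("top"); 
crop(f,280,200,500,360,3.6,"topz1.png")
im=f["image"].astype(int)
m=((im.min(2)>165)).astype(np.uint8)
n,l,st,c=cv2.connectedComponentsWithStats(m)
for i in range(1,n):
    if 15<st[i,4]<400: print(st[i],c[i].round(1),px2w(f,*c[i],0.014).round(4))
for nm,u,v,z in [("bowl",160,268,.12),("lid",480,322,.013),("knob",482,322,.045),("plunger",224,268,.091),("fin",384,247,.088),("trayNWfront",345,224,.035),("mat",347,251,.003),("dish",274,181,.035),("spool",324,182,.055),("brown",447,238,.014),("red",481,241,.014)]:
    print(nm,px2w(f,u,v,z).round(3))
E
```

```text
bowl [0.564 0.31  0.12 ]
lid [ 0.461 -0.374  0.013]
knob [ 0.461 -0.368  0.045]
plunger [0.568 0.185 0.091]
fin [ 0.617 -0.154  0.088]
trayNWfront [ 0.677 -0.072  0.035]
mat [ 0.619 -0.078  0.003]
dish [0.777 0.092 0.035]
spool [ 0.769 -0.024  0.055]
brown [ 0.65  -0.308  0.014]
red [ 0.644 -0.385  0.014]
```

View pics/topz1.png

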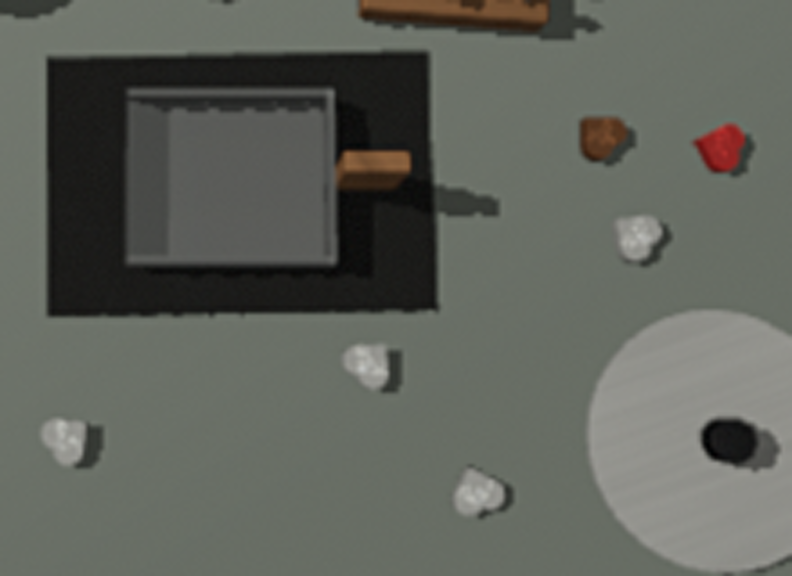

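```bash
cat >> h.py <<'E'
from scipy.optimize import minimize
a=np.linspace(-np.pi/2,np.pi/2,13)*.009*0
def heart_poly():
    a1=np.linspace(-np.pi/2,np.pi/2,13); a2=np.linspace(0,np.pi,13)
    p=[[-9,-9]]+[[9+9*np.cos(t),9*np.sin(t)] for t in a1]+[[9*np.cos(t),9+9*np.sin(t)] for t in a2]
    return np.array(p)/1000
def fit_heart(f,u,v,thr=125,r=16,z0=0.0):
    K=8
    u0,v0=int(u)-r,int(v)-r
    g=f["image"][v0:v0+2*r,u0:u0+2*r].min(2)
    G=cv2.resize(g,None,fx=K,fy=K,interpolation=cv2.INTER_CUBIC); M=(G>thr).astype(np.uint8)
    n,l,st,c=cv2.connectedComponentsWithStats(M)
    i=1+np.argmin([np.hypot(*(c[j]-r*K))+(1e3 if st[j,4]<1500 else 0) for j in range(1,n)]); M=(l==i).astype(np.uint8)
    P=heart_poly()
    def iou(q):
        ca,sa=np.cos(q[2]),np.sin(q[2]); W=P@np.array([[ca,sa],[-sa,ca]])+q[:2]
        I=np.zeros_like(M); 
        for z in (z0,z0+.007,z0+.014):
            uv=np.array([w2px(f,[w[0],w[1],z]) for w in W]); uv=((uv-[u0,v0]+.5)*K-.5)
            cv2.fillPoly(I,[uv.round().astype(np.int32)],1)
        return -(I&M).sum()/(I|M).sum()
    cu=c[i]/K+[u0,v0]; X=px2w(f,*cu,z0+.007)
    best=None
    for th in np.arange(0,2*np.pi,np.pi/8):
        off=np.array([np.cos(th)-np.sin(th),np.sin(th)+np.cos(th)])*.0025
        x0=np.array([X[0]-off[0],X[1]-off[1],th])
        s=minimize(iou,x0,method="Nelder-Mead",options=dict(initial_simplex=x0+np.array([[0,0,0],[.003,0,0],[0,.003,0],[0,0,.3]]),xatol=1e-4,maxfev=120))
        if best is None or s.fun<best.fun: best=s
    return best.x,-best.fun
E
python3 - <<'E'
from h import *
f=grab_frame("top")
for u,v in [(457,266),(382,301),(299,322),(413,338)]:
    q,i=fit_heart(f,u,v); print(q.round(4),np.degrees(q[2]).round(1),round(i,3))
    for k in(0,1): # grasp centre for gripping along heart x / y
        d=[.0045,0] if k==0 else [0,.0045]
        c,s=np.cos(q[2]),np.sin(q[2]); print("  grip",(q[0]+c*d[0]-s*d[1]).round(4),(q[1]+s*d[0]+c*d[1]).round(4),"axis deg",((np.degrees(q[2])+90*k)%180).round(1))
crop(f,360,250,470,350,7,"th.png"); crop(f,280,205,420,300,5.7,"tray.png")
g=grab_frame("scene")
for u,v in [(245,214),(270,233),(354,220),(183,258)]: print(px2w(g,u,v,.01).round(3))
E
```

```text
[ 0.6125 -0.3214 -0.8333] -47.7 -0.0
  grip 0.6155 -0.3247 axis deg 132.3
  grip 0.6158 -0.3183 axis deg 42.3
[ 0.5214 -0.1875  0.5667] 32.5 -0.0
  grip 0.5252 -0.1851 axis deg 32.5
  grip 0.5189 -0.1837 axis deg 122.5
[ 0.4858  0.0446 -0.6667] -38.2 -0.0
  grip 0.4894 0.0419 axis deg 141.8
  grip 0.4886 0.0482 axis deg 51.8
[ 0.4531 -0.2044 -3.6296] -208.0 -0.0
  grip 0.4491 -0.2023 axis deg 152.0
  grip 0.451 -0.2084 axis deg 62.0
[ 0.432 -0.222  0.01 ]
[ 0.508 -0.156  0.01 ]
[0.463 0.032 0.01 ]
[ 0.589 -0.329  0.01 ]h.py:31: RuntimeWarning: overflow encountered in scalar negative
  return -(I&M).sum()/(I|M).sum()
```

View pics/th.png

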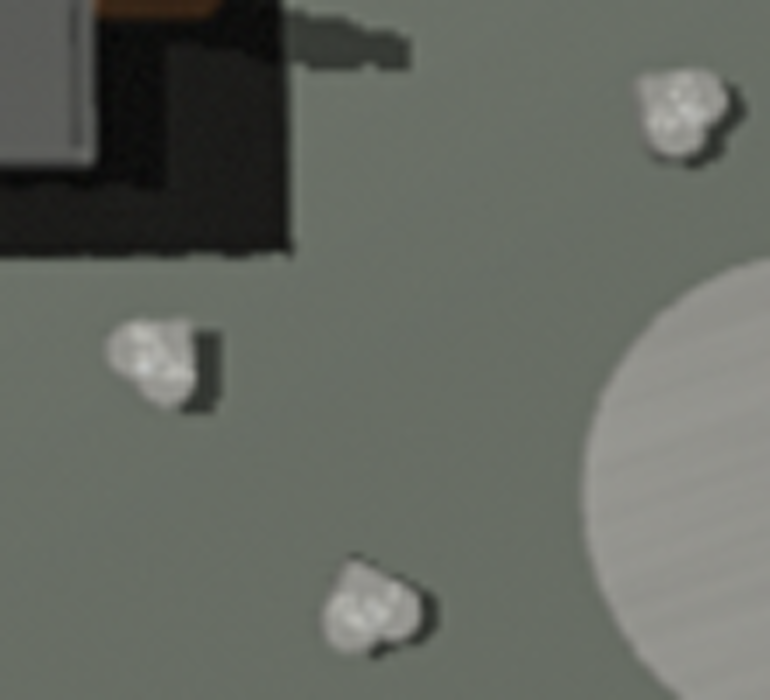

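View pics/tray.png

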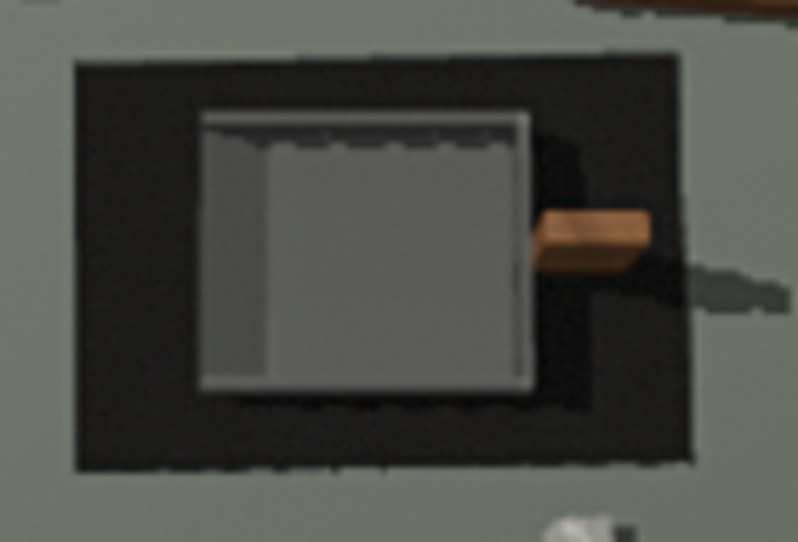

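```bash
sed -i 's/return -(I&M).sum()\/(I|M).sum()/return -float((I\&M).sum())\/float((I|M).sum())/' h.py
python3 - <<'E'
from h import *
f=grab_frame("top");g=grab_frame("scene")
for x in(f,g):
    R=np.array(x["R"]);print(np.abs(R@R.T-np.eye(3)).max(),np.linalg.det(R), (-R.T@x["t"]).round(3))
im=g["image"].copy()
for u,v in [(457,266),(382,301),(299,322),(413,338)]:
    q,i=fit_heart(f,u,v); print(q.round(4),np.degrees(q[2]).round(1),round(i,3), w2px(g,[q[0],q[1],.007]).round(1))
    for k in(0,1):
        d=[.0045,0] if k==0 else [0,.0045]
        c,s=np.cos(q[2]),np.sin(q[2]); print("  grip",(q[0]+c*d[0]-s*d[1]).round(4),(q[1]+s*d[0]+c*d[1]).round(4),"axis deg",((np.degrees(q[2])+90*k)%180).round(1))
s=status.sense(); print("tcp px",w2px(g,s["tool_pos"]))
crop(g,100,180,420,340,2.5,"sz.png")
crop(g,60,0,220,120,5,"sg.png")
E
```

```text
3.3306690738754696e-16 0.9999999999999998 [ 0.477 -0.045  1.013]
2.220446049250313e-16 1.0000000000000002 [ 1.273 -0.043  0.587]
[ 0.5907 -0.3251  3.3782] 193.6 0.774 [185.2 259.6]
  grip 0.5863 -0.3261 axis deg 13.6
  grip 0.5917 -0.3295 axis deg 103.6
[ 0.509  -0.1593  1.6146] 92.5 0.881 [268.8 234.4]
  grip 0.5088 -0.1548 axis deg 92.5
  grip 0.5045 -0.1595 axis deg 2.5
[0.4598 0.0303 1.4686] 84.1 0.918 [353.  220.2]
  grip 0.4603 0.0348 axis deg 84.1
  grip 0.4553 0.0308 axis deg 174.1
[ 0.431  -0.2212  2.7594] 158.1 0.831 [245.4 214.8]
  grip 0.4268 -0.2196 axis deg 158.1
  grip 0.4293 -0.2254 axis deg 68.1
tcp px [131.80240504  57.57347386]
```

View pics/sz.png

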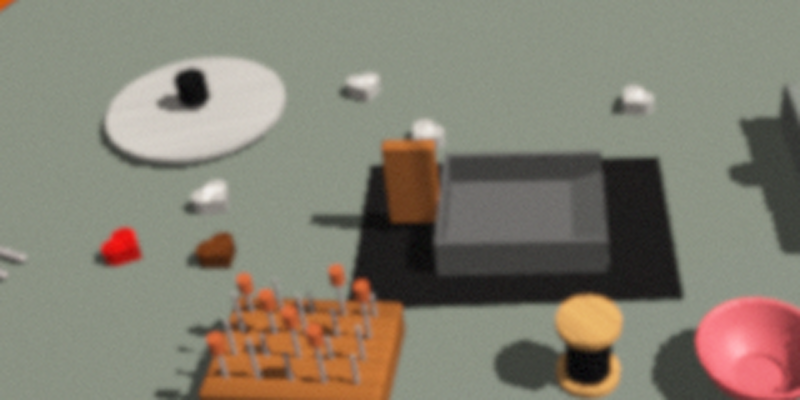

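View pics/sg.png

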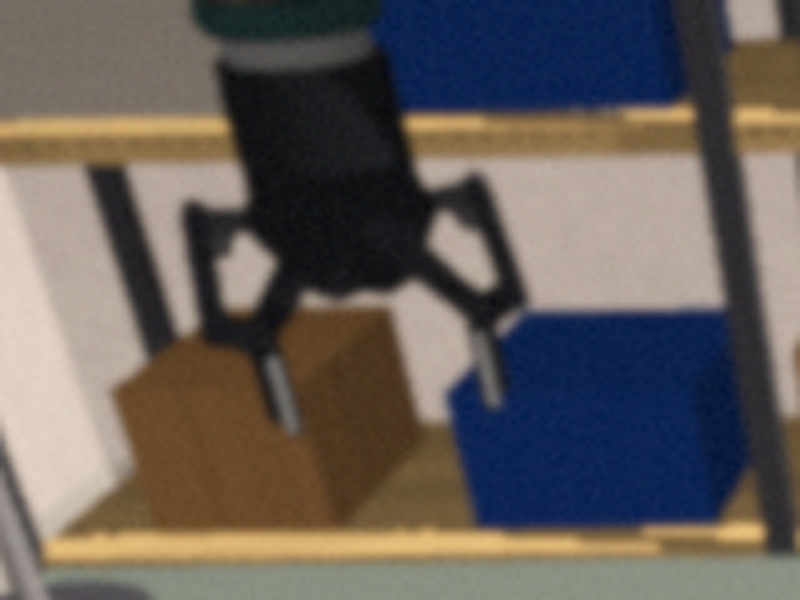

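Run:
```python
from h import *
f=grab_frame("top")
for u,v in [(457,266),(382,301),(299,322),(413,338)]:
  for thr in (115,130,140,150):
    q,i=fit_heart(f,u,v,thr); print(thr,q[:2].round(4),np.degrees(q[2]).round(1),round(i,3))
```

```text
115 [ 0.5916 -0.3265] 188.9 0.865
130 [ 0.591  -0.3262] 199.1 0.727
140 [ 0.5892 -0.325 ] 199.1 0.554
150 [ 0.5939 -0.3245] 115.4 0.282
115 [ 0.5091 -0.1592] 93.8 0.953
130 [ 0.5093 -0.1587] 97.7 0.836
140 [ 0.5102 -0.1576] 103.9 0.719
150 [ 0.5118 -0.155 ] 122.8 0.38
115 [0.4596 0.0306] 84.3 0.957
130 [0.46   0.0305] 84.9 0.871
140 [0.4599 0.0287] 83.1 0.748
150 [0.4606 0.0345] 215.6 0.314
115 [ 0.4306 -0.2224] 153.7 0.909
130 [ 0.4309 -0.2226] 160.4 0.788
140 [ 0.4315 -0.2232] 160.3 0.663
150 [ 0.4309 -0.2242] 74.2 0.296
```

```bash
cat >> h.py <<'E'
from scipy.spatial.transform import Rotation as Ro
def Rdown(ang):  # tool down with jaw axis y at world angle ang (deg), choose nearest half turn
    s=status.sense(); R=s["tool_rot"]; out=[]
    for a in(ang,ang+180):
        y=np.array([np.cos(np.radians(a)),np.sin(np.radians(a)),0]); z=np.array([0,0,-1.]); out.append(np.stack([np.cross(y,z),y,z],1))
    return min(out,key=lambda T:Ro.from_matrix(R.T@T).magnitude())
def plan(p,ang=None,R=None):
    s=status.sense(); R0=s["tool_rot"]; T=R if R is not None else (Rdown(ang) if ang is not None else R0)
    tw=np.degrees(Ro.from_matrix(R0.T@T).as_rotvec()); d=1000*T.T@(np.array(p)-s["tool_pos"])
    print("twist",tw.round(1),"| travel after twist",d.round(1),"| n=%.1f"%max(np.linalg.norm(d)/41,np.linalg.norm(tw)/7))
def st():
    s=status.sense(); y=s["tool_rot"][:,1]; print("t",round(s["time_s"],2),"tcp",s["tool_pos"].round(4),"yaw",np.degrees(np.arctan2(y[1],y[0])).round(1),"tilt",np.degrees(np.arccos(-s["tool_rot"][2,2])).round(2),"F",np.array(s["ft_force"]).round(1),"w",round(s["width"]*85.4,1))
E
python3 -c "
from h import *
plan([.5923,-.3309,.16],98.9)"
```

```text
twist [-0.  -0.  13.2] | travel after twist [414.  -92.5 143.8] | n=10.9
```

```bash
python3 -m creep '{"travel":[[0,0,0],[0,0,0],[35,-8,12],[35,-8,12],[35,-8,12],[35,-8,12],[35,-8,12],[35,-8,12],[35,-8,12],[35,-8,12],[35,-8,12],[35,-8,12],[34,-8,12],[30,-4,11],[0,0,0]],"twist":[[0,0,6.6],[0,0,6.6],[0,0,0],[0,0,0],[0,0,0],[0,0,0],[0,0,0],[0,0,0],[0,0,0],[0,0,0],[0,0,0],[0,0,0],[0,0,0],[0,0,0],[0,0,0]],"jaw":[50,50,50,50,50,50,50,50,50,50,50,50,50,50,50]}'; python3 -c "
from h import *
st()
plan([.5923,-.3309,.16],98.9);plan([.5923,-.3309,.078],98.9)"
```

```text
time_s: 1.65
tool_pos: [0.6107, -0.3309, 0.1521]
tool_rot: [[0.991, 0.136, -0.002], [0.136, -0.991, -0.005], [-0.003, 0.005, -1.0]]
ft_force: [-0.6, 1.2, -1.9]
width: 0.582
t 1.65 tcp [ 0.6107 -0.3309  0.1521] yaw -82.2 tilt 0.31 F [-0.6  1.2 -1.9] w 49.7
twist [ 0.3  0.2 -1.1] | travel after twist [-18.2  -2.8  -7.9] | n=0.5
twist [ 0.3  0.2 -1.1] | travel after twist [-18.2  -2.8  74.1] | n=1.9
```

```bash
python3 -m creep '{"travel":[[-18,-3,0],[0,0,0],[0,0,20],[0,0,20],[0,0,12],[0,0,8],[0,0,0]],"twist":[[0,0,-1],[0,0,0],[0,0,0],[0,0,0],[0,0,0],[0,0,0],[0,0,0]],"jaw":[50,50,50,50,50,50,50]}'; python3 -c "
from h import *
st()
plan([.5923,-.3309,.078],98.9)
f=grab_frame('top'); q=fit_heart(f,457,266,113);print(q)"
```

```text
time_s: 2.23
tool_pos: [0.5936, -0.3302, 0.0893]
tool_rot: [[0.988, 0.154, -0.002], [0.154, -0.988, -0.005], [-0.003, 0.005, -1.0]]
ft_force: [0.5, 0.2, -1.0]
width: 0.587
t 2.23 tcp [ 0.5936 -0.3302  0.0893] yaw -81.1 tilt 0.32 F [ 0.5  0.2 -1. ] w 50.1
twist [ 0.3  0.2 -0. ] | travel after twist [-1.4  0.5 11.3] | n=0.3
(array([ 0.58641583, -0.34831832,  0.28037301]), np.float64(0.29455300569724724))
```

```bash
python3 -m creep '{"travel":[[-1,0,6],[0,0,4],[0,0,0],[0,0,0],[0,0,0],[0,0,0],[0,0,0],[0,0,0],[0,0,0],[0,0,0]],"twist":[[0,0,0],[0,0,0],[0,0,0],[0,0,0],[0,0,0],[0,0,0],[0,0,0],[0,0,0],[0,0,0],[0,0,0]],"jaw":[50,50,50,5,5,5,5,5,5,5]}'; python3 -c "
from h import *
st()"
```

```text
time_s: 3.12
tool_pos: [0.5946, -0.332, 0.085]
tool_rot: [[0.988, 0.154, 0.006], [0.154, -0.988, -0.01], [0.004, 0.011, -1.0]]
ft_force: [0.1, -0.1, -0.9]
width: 0.265
t 3.12 tcp [ 0.5946 -0.332   0.085 ] yaw -81.2 tilt 0.68 F [ 0.1 -0.1 -0.9] w 22.6
```

```bash
python3 -m creep '{"travel":[[0,0,0],[0,0,0]],"twist":[[0,0,0],[0,0,0]],"jaw":[5,5]}'; python3 -c "
from h import *
st()
crop(grab_frame('scene'),130,190,260,300,5.5,'a1.png')"
```

```text
time_s: 3.28
tool_pos: [0.5946, -0.332, 0.0849]
tool_rot: [[0.988, 0.154, 0.006], [0.154, -0.988, -0.01], [0.004, 0.011, -1.0]]
ft_force: [0.0, -0.1, -0.5]
width: 0.263
t 3.28 tcp [ 0.5946 -0.332   0.0849] yaw -81.2 tilt 0.67 F [ 0.  -0.1 -0.5] w 22.4
```

View pics/a1.png

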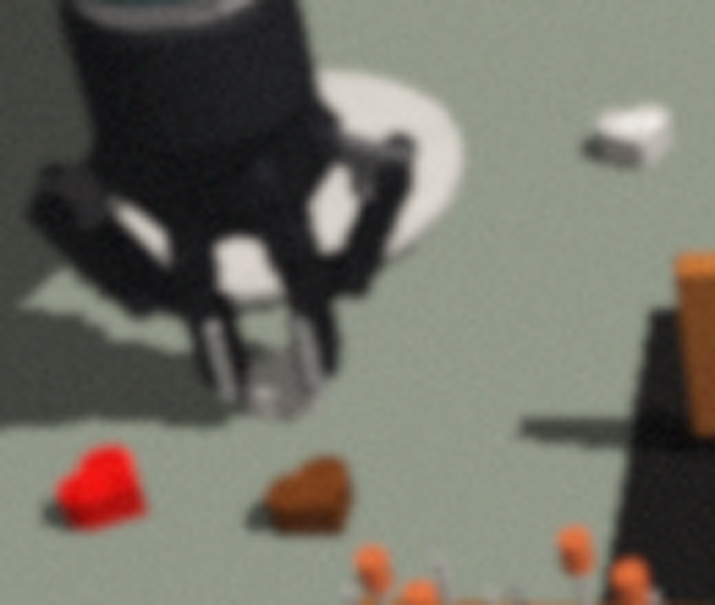

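```bash
python3 -m creep '{"travel":[[0,0,0],[0,0,0],[0,0,0],[0,0,4],[0,0,4],[0,0,0],[0,0,0]],"twist":[[0,0,0],[0,0,0],[0,0,0],[0,0,0],[0,0,0],[0,0,0],[0,0,0]],"jaw":[50,50,50,50,50,50,50]}'; python3 -c "
from h import *
st()
plan([.5923,-.3309,.078],98.9)
crop(grab_frame('scene'),130,190,260,300,5.5,'a2.png')"
```

```text
time_s: 3.92
tool_pos: [0.5948, -0.3322, 0.0762]
tool_rot: [[0.988, 0.154, 0.006], [0.154, -0.988, -0.011], [0.005, 0.011, -1.0]]
ft_force: [-0.3, -0.8, -0.6]
width: 0.59
t 3.92 tcp [ 0.5948 -0.3322  0.0762] yaw -81.2 tilt 0.71 F [-0.3 -0.8 -0.6] w 50.4
twist [ 0.7 -0.3 -0.1] | travel after twist [-2.2 -1.7 -1.8] | n=0.1
```

View pics/a2.png

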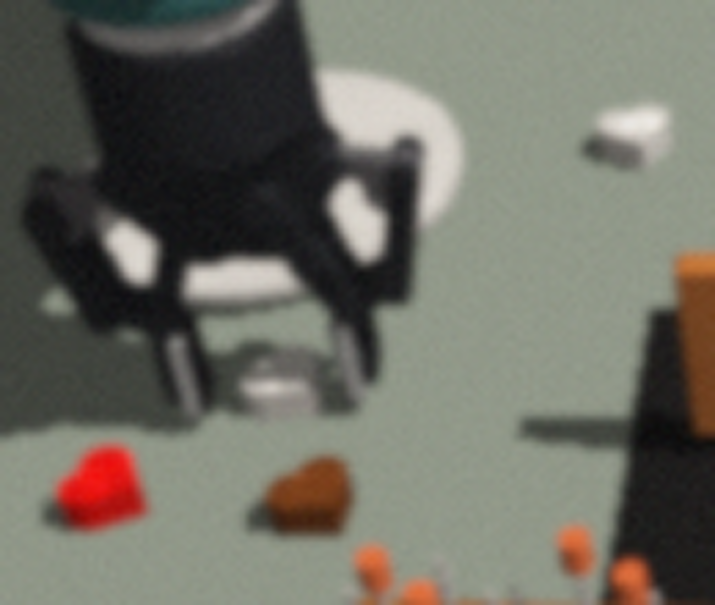

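```bash
python3 -m creep '{"travel":[[0,0,0],[0,0,0],[0,0,0],[0,0,0],[0,0,0],[0,0,0],[0,0,0],[0,0,-10],[0,0,-20],[0,0,-25],[0,0,-25],[0,0,0]],"twist":[[0,0,0],[0,0,0],[0,0,0],[0,0,0],[0,0,0],[0,0,0],[0,0,0],[0,0,0],[0,0,0],[0,0,0],[0,0,0],[0,0,0]],"jaw":[5,5,5,5,5,5,5,5,5,5,5,5]}'; python3 -c "
from h import *
st()
plan([.595,-.055,.14],98.9)
crop(grab_frame('scene'),130,170,260,280,5.5,'a3.png')"
```

```text
time_s: 4.97
tool_pos: [0.5933, -0.3308, 0.1591]
tool_rot: [[0.988, 0.154, 0.002], [0.154, -0.988, -0.008], [0.001, 0.008, -1.0]]
ft_force: [1.0, -0.3, 2.4]
width: 0.291
t 4.97 tcp [ 0.5933 -0.3308  0.1591] yaw -81.2 tilt 0.48 F [ 1.  -0.3  2.4] w 24.8
twist [ 0.5 -0.  -0.1] | travel after twist [  44.4 -272.2   19.1] | n=6.7
```

View pics/a3.png

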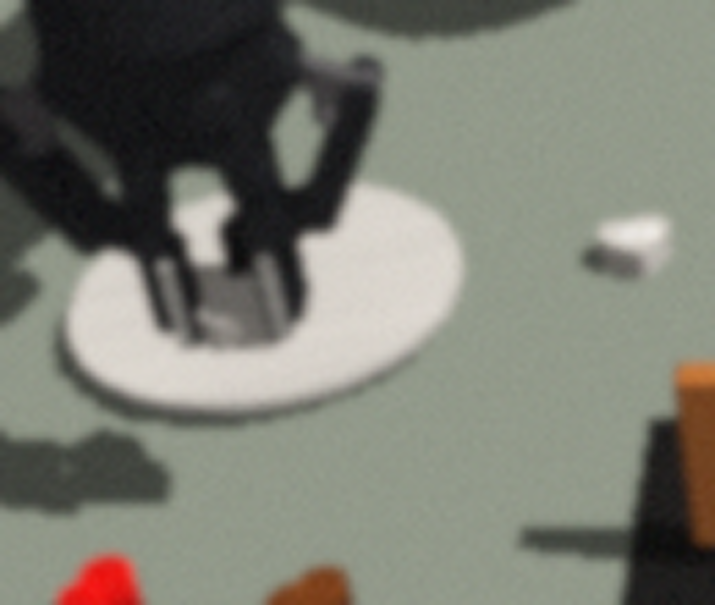

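```bash
python3 -m creep '{"travel":[[0,0,-25],[4,-25,0],[5,-32,0],[5,-32,0],[5,-32,0],[5,-32,0],[5,-32,0],[5,-32,0],[5,-30,0],[3,-14,0],[0,0,0]],"twist":[[0,0,0],[0,0,0],[0,0,0],[0,0,0],[0,0,0],[0,0,0],[0,0,0],[0,0,0],[0,0,0],[0,0,0],[0,0,0]],"jaw":[5,5,5,5,5,5,5,5,5,5,5]}'; python3 -c "
from h import *
st()
plan([.595,-.055,.10],98.9)
f=grab_frame('scene');crop(f,200,150,400,320,4,'a4.png')
print(w2px(f,[.595,-.055,.007]),w2px(f,[.617,-.069,.007]))"
```

```text
time_s: 5.93
tool_pos: [0.5898, -0.0556, 0.172]
tool_rot: [[0.989, 0.149, -0.012], [0.149, -0.989, -0.003], [-0.012, 0.001, -1.0]]
ft_force: [0.1, -0.1, -0.6]
width: 0.289
t 5.93 tcp [ 0.5898 -0.0556  0.172 ] yaw -81.5 tilt 0.71 F [ 0.1 -0.1 -0.6] w 24.7
twist [ 0.1  0.7 -0.4] | travel after twist [ 5.2  0.2 72. ] | n=1.8
[315.84862129 259.02361116] [308.88867949 266.23722576]
```

View pics/a4.png

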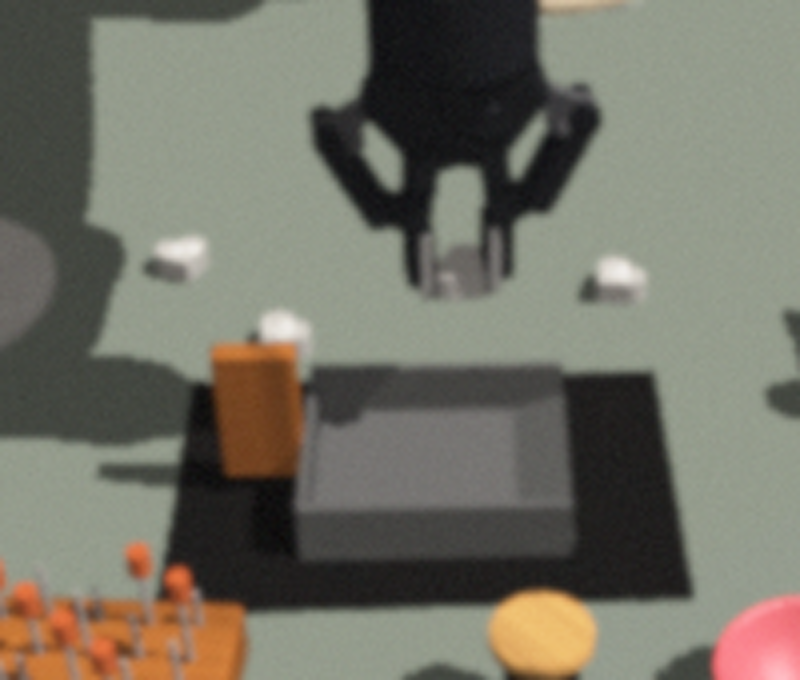

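```bash
python3 -m creep '{"travel":[[22,10,10],[22,10,15],[0,0,20],[0,0,20],[0,0,8],[0,0,0],[0,0,0]],"twist":[[0,0.6,0],[0,0,0],[0,0,0],[0,0,0],[0,0,0],[0,0,0],[0,0,0]],"jaw":[5,5,5,5,5,5,5]}'; python3 -c "
from h import *
st()
plan([.635,-.07,.095],98.9)
f=grab_frame('scene');crop(f,200,150,400,320,4,'a5.png')
"
```

```text
time_s: 6.57
tool_pos: [0.6366, -0.0781, 0.0932]
tool_rot: [[0.99, 0.143, -0.005], [0.143, -0.99, -0.004], [-0.005, 0.003, -1.0]]
ft_force: [0.3, -0.4, -1.0]
width: 0.285
t 6.57 tcp [ 0.6366 -0.0781  0.0932] yaw -81.8 tilt 0.35 F [ 0.3 -0.4 -1. ] w 24.3
twist [ 0.2  0.3 -0.7] | travel after twist [-0.3 -8.3 -1.8] | n=0.2
```

View pics/a5.png

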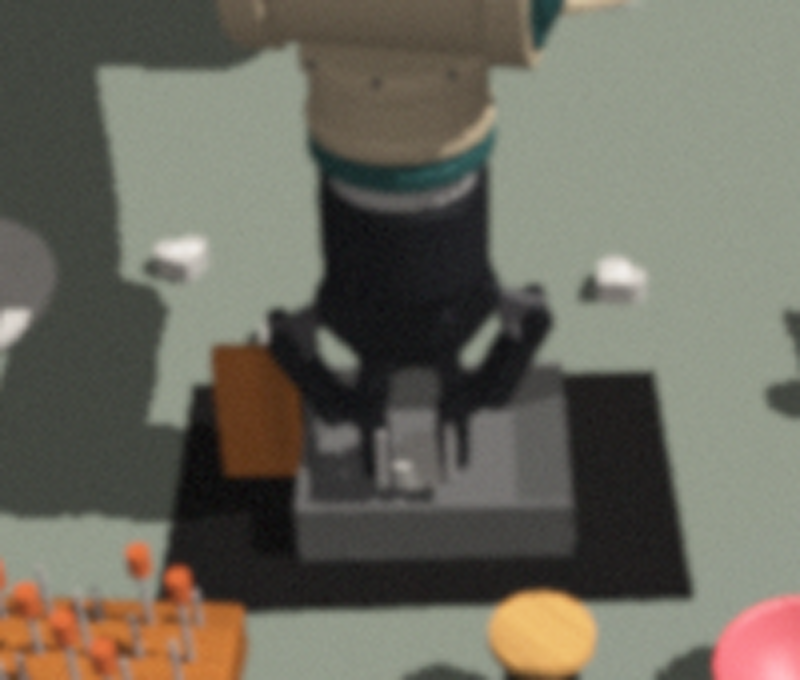

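```bash
python3 -m creep '{"travel":[[0,-9,0],[0,0,0],[0,0,0],[0,0,0],[0,0,0],[0,0,-15],[0,0,-25],[0,0,-25],[0,0,0]],"twist":[[0,0,0],[0,0,0],[0,0,0],[0,0,0],[0,0,0],[0,0,0],[0,0,0],[0,0,0],[0,0,0]],"jaw":[5,5,38,38,38,38,38,38,50]}'; python3 -c "
from h import *
st()
plan([.5088,-.1547,.14],93.8)
f=grab_frame('top');crop(f,260,200,460,360,4,'a6.png')
for u,v in [(382,301),(299,322),(413,338)]:
    q,i=fit_heart(f,u,v,113); print(q[:2].round(4),np.degrees(q[2]).round(1),round(i,3))
"
```

```text
time_s: 7.37
tool_pos: [0.6362, -0.0679, 0.1667]
tool_rot: [[0.99, 0.144, 0.002], [0.144, -0.99, -0.005], [0.002, 0.006, -1.0]]
ft_force: [-0.1, -0.1, 1.9]
width: 0.568
t 7.37 tcp [ 0.6362 -0.0679  0.1667] yaw -81.7 tilt 0.33 F [-0.1 -0.1  1.9] w 48.5
twist [ 0.3 -0.1  4.5] | travel after twist [-132.9   78.2   26.7] | n=3.8
[ 0.509  -0.1596] 91.2 0.834
[0.4325 0.0275] 358.0 0.179
[ 0.4308 -0.2221] 155.2 0.93
```

View pics/a6.png

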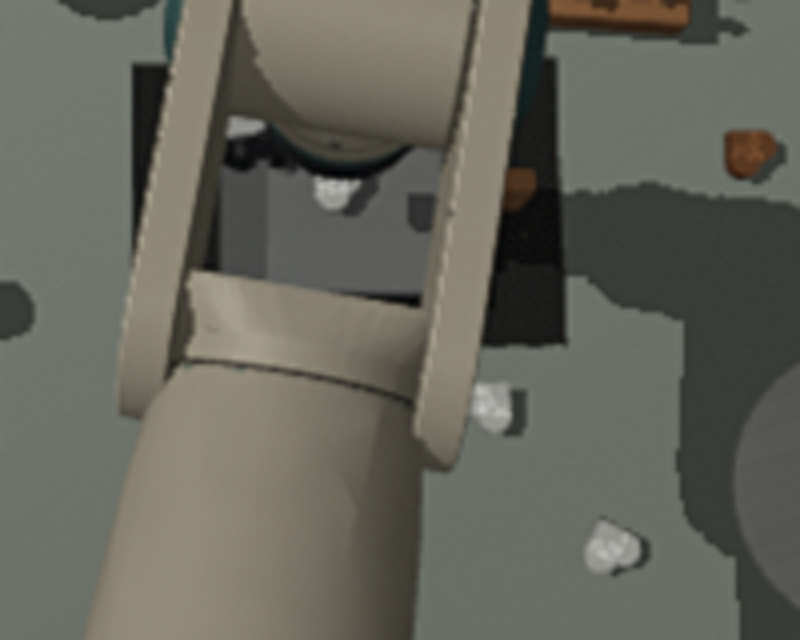

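Heart A is in the tray (crop 335,190). Next B.

```bash
python3 -m creep '{"travel":[[-20,12,0],[-30,18,6],[-30,18,6],[-30,18,6],[-16,9,4],[0,0,0],[0,0,0]],"twist":[[0,0,4.5],[0,0,0],[0,0,0],[0,0,0],[0,0,0],[0,0,0],[0,0,0]],"jaw":[50,50,50,50,50,50,50]}'; python3 -c "
from h import *
st()
plan([.5088,-.1547,.077],93.8)
"
```

```text
time_s: 8.0
tool_pos: [0.5095, -0.1535, 0.136]
tool_rot: [[0.998, 0.064, -0.003], [0.064, -0.998, -0.003], [-0.003, 0.003, -1.0]]
ft_force: [0.7, -0.3, 1.0]
width: 0.587
t 8.0 tcp [ 0.5095 -0.1535  0.136 ] yaw -86.3 tilt 0.26 F [ 0.7 -0.3  1. ] w 50.1
twist [ 0.2  0.2 -0.1] | travel after twist [-0.7  1.1 59. ] | n=1.4
```

```bash
python3 -m creep '{"travel":[[-1,1,15],[0,0,18],[0,0,15],[0,0,9],[0,0,0],[0,0,3],[0,0,0]],"twist":[[0,0,0],[0,0,0],[0,0,0],[0,0,0],[0,0,0],[0,0,0],[0,0,0]],"jaw":[50,50,50,50,50,50,50]}'; python3 -c "
from h import *
st()
plan([.5088,-.1547,.077],93.8)
"
```

```text
time_s: 8.58
tool_pos: [0.5131, -0.152, 0.0741]
tool_rot: [[0.998, 0.068, 0.0], [0.068, -0.998, -0.003], [0.0, 0.003, -1.0]]
ft_force: [-0.7, 0.4, -1.0]
width: 0.585
t 8.58 tcp [ 0.5131 -0.152   0.0741] yaw -86.1 tilt 0.19 F [-0.7  0.4 -1. ] w 49.9
twist [ 0.2 -0.   0.1] | travel after twist [-4.4  2.4 -2.9] | n=0.1
```

```bash
python3 -m creep '{"travel":[[-4,2,-2.5],[0,0,0],[0,0,0],[0,0,0],[0,0,0],[0,0,0],[0,0,0],[0,0,0],[0,0,0]],"twist":[[0,0,0],[0,0,0],[0,0,0],[0,0,0],[0,0,0],[0,0,0],[0,0,0],[0,0,0],[0,0,0]],"jaw":[50,50,50,5,5,5,5,5,5]}'; python3 -c "
from h import *
st()"; python3 -m creep '{"travel":[[0,0,-15],[0,0,-25],[0,0,-20],[0,0,0]],"twist":[[0,0,0],[0,0,0],[0,0,0],[0,0,0]],"jaw":[5,5,5,5]}'; python3 -c "
from h import *
st()
plan([.595,-.06,.13],93.8)
"
```

```text
time_s: 9.33
tool_pos: [0.5108, -0.155, 0.0807]
tool_rot: [[0.998, 0.068, 0.007], [0.068, -0.998, -0.005], [0.006, 0.006, -1.0]]
ft_force: [0.4, 0.3, -1.0]
width: 0.276
t 9.33 tcp [ 0.5108 -0.155   0.0807] yaw -86.1 tilt 0.49 F [ 0.4  0.3 -1. ] w 23.6
time_s: 9.67
tool_pos: [0.509, -0.1541, 0.14]
tool_rot: [[0.998, 0.068, 0.001], [0.068, -0.998, -0.003], [0.0, 0.003, -1.0]]
ft_force: [0.5, 0.1, 0.2]
width: 0.276
t 9.67 tcp [ 0.509  -0.1541  0.14  ] yaw -86.1 tilt 0.18 F [0.5 0.1 0.2] w 23.6
twist [ 0.2 -0.   0.1] | travel after twist [ 92.  -88.2  10. ] | n=3.1
```

```bash
python3 -m creep '{"travel":[[10,-20,0],[20,-24,0],[24,-24,0],[24,-18,0],[10,-2,0],[0,0,0],[0,0,0]],"twist":[[0,0,0],[0,0,0],[0,0,0],[0,0,0],[0,0,0],[0,0,0],[0,0,0]],"jaw":[5,5,5,5,5,5,5]}'; python3 -c "
from h import *
st()
plan([.592,-.06,.094],93.8)
f=grab_frame('scene');crop(f,200,150,400,320,4,'b5.png')
"
```

```text
time_s: 10.25
tool_pos: [0.5926, -0.0566, 0.1346]
tool_rot: [[0.998, 0.066, -0.002], [0.066, -0.998, -0.003], [-0.003, 0.003, -1.0]]
ft_force: [-0.0, 0.4, -0.3]
width: 0.279
t 10.25 tcp [ 0.5926 -0.0566  0.1346] yaw -86.2 tilt 0.23 F [-0.   0.4 -0.3] w 23.8
twist [ 0.2  0.2 -0. ] | travel after twist [-0.8  3.3 40.6] | n=1.0
```

View pics/b5.png

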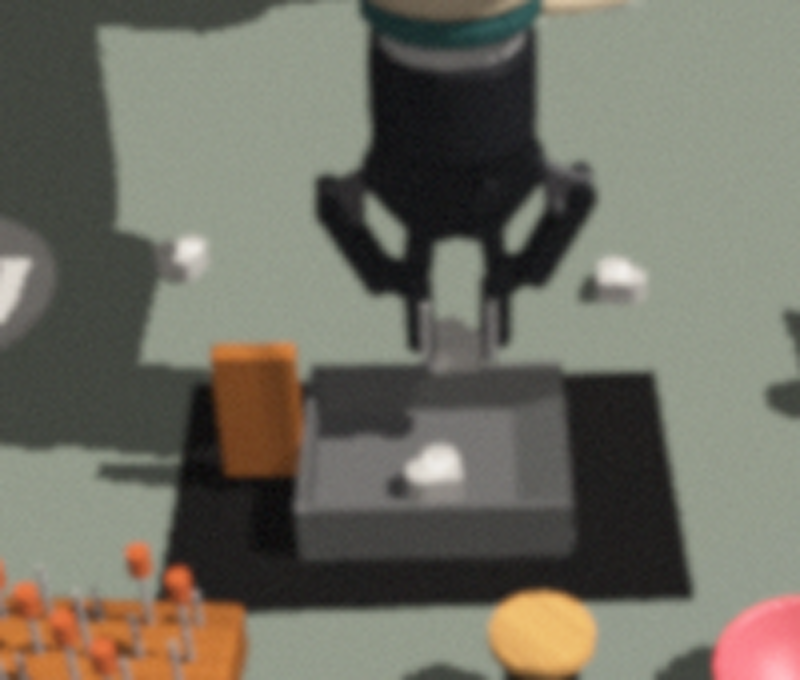

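```bash
python3 -m creep '{"travel":[[0,3,15],[0,0,15],[0,0,10],[0,0,0],[0,0,0],[0,0,0],[0,0,0],[0,0,-15],[0,0,-20],[0,0,0]],"twist":[[0,0,0],[0,0,0],[0,0,0],[0,0,0],[0,0,0],[0,0,0],[0,0,0],[0,0,0],[0,0,0],[0,0,0]],"jaw":[5,5,5,5,38,38,38,38,38,50]}'; python3 -c "
from h import *
st()
plan([.460,.0351,.14],84.3)
f=grab_frame('top')
for u,v in [(299,322),(413,338)]:
    q,i=fit_heart(f,u,v,113); print(q[:2].round(4),np.degrees(q[2]).round(1),round(i,3))
f=grab_frame('scene');crop(f,200,150,400,320,4,'b6.png')
"
```

```text
time_s: 11.13
tool_pos: [0.5893, -0.0645, 0.1309]
tool_rot: [[0.998, 0.059, -0.003], [0.059, -0.998, -0.004], [-0.003, 0.004, -1.0]]
ft_force: [0.8, 0.4, 1.4]
width: 0.57
t 11.13 tcp [ 0.5893 -0.0645  0.1309] yaw -86.6 tilt 0.27 F [0.8 0.4 1.4] w 48.7
twist [0.2 0.2 9.1] | travel after twist [-138.5  -86.2   -9.1] | n=4.0
[0.4837 0.0428] 214.4 0.82
[ 0.4238 -0.2231] 370.8 0.75
```

View pics/b6.png

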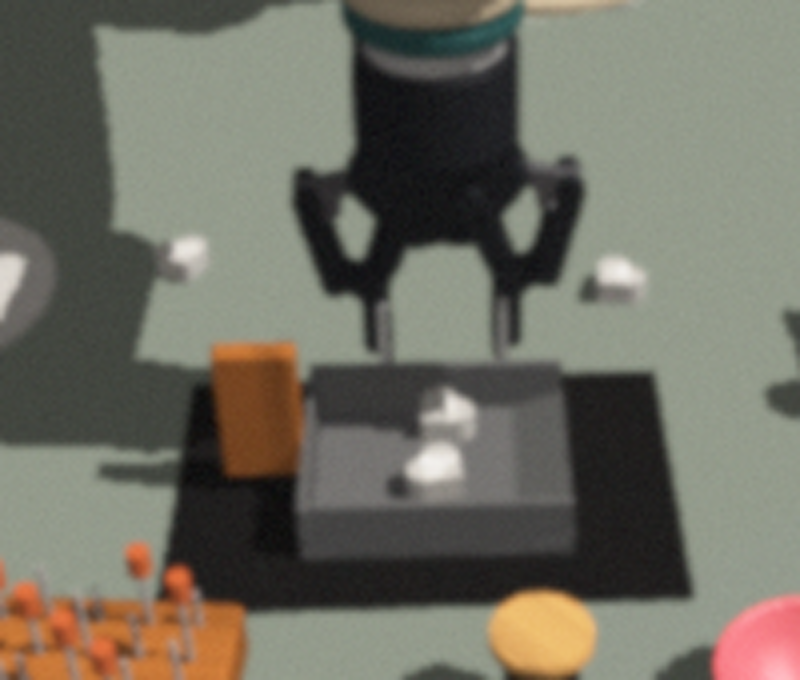

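```bash
python3 -m creep '{"travel":[[0,0,0],[0,0,-5],[-25,-16,0],[-32,-20,0],[-32,-20,0],[-30,-19,0],[-15,-10,0],[0,0,0],[0,0,0]],"twist":[[0,0,4.6],[0,0,4.5],[0,0,0],[0,0,0],[0,0,0],[0,0,0],[0,0,0],[0,0,0],[0,0,0]],"jaw":[50,50,50,50,50,50,50,50,50]}'; python3 -c "
from h import *
st()
plan([.46,.0351,.077],84.3)
f=grab_frame('scene');crop(f,280,120,420,240,5.5,'c1.png')
"
```

```text
time_s: 11.98
tool_pos: [0.4546, 0.0376, 0.1233]
tool_rot: [[0.994, -0.109, -0.019], [-0.109, -0.994, -0.003], [-0.019, 0.005, -1.0]]
ft_force: [0.2, 0.3, 0.9]
width: 0.586
t 11.98 tcp [0.4546 0.0376 0.1233] yaw -96.3 tilt 1.12 F [0.2 0.3 0.9] w 50.0
twist [ 0.3  1.1 -0.6] | travel after twist [ 5.6  1.9 46.3] | n=1.1
```

View pics/c1.png

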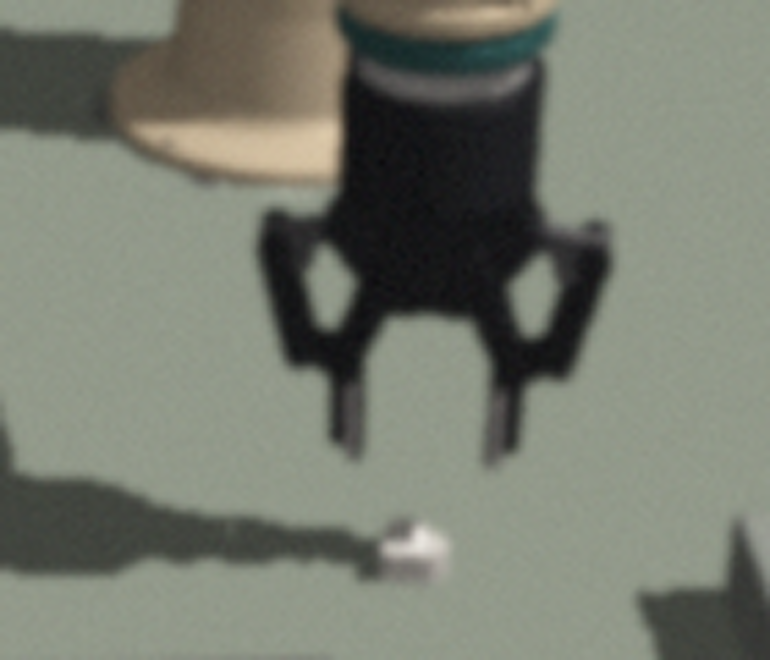

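```bash
python3 -m creep '{"travel":[[5,2,10],[0,0,12],[0,0,12],[0,0,9],[0,0,0],[0,0,0]],"twist":[[0.3,1,0],[0,0,0],[0,0,0],[0,0,0],[0,0,0],[0,0,0]],"jaw":[50,50,50,50,50,50]}'; python3 -c "
from h import *
st()
plan([.46,.0351,.077],84.3)
"
```

```text
time_s: 12.53
tool_pos: [0.4636, 0.0313, 0.0778]
tool_rot: [[0.994, -0.114, 0.001], [-0.114, -0.994, 0.0], [0.001, -0.0, -1.0]]
ft_force: [-0.3, 0.6, -0.3]
width: 0.587
t 12.53 tcp [0.4636 0.0313 0.0778] yaw -96.5 tilt 0.04 F [-0.3  0.6 -0.3] w 50.1
twist [-0.  -0.  -0.8] | travel after twist [-4.  -3.4  0.8] | n=0.1
```

```bash
python3 -m creep '{"travel":[[-4,-3.5,1],[0,0,0],[0,0,0],[0,0,0],[0,0,0],[0,0,0],[0,0,0],[0,0,0]],"twist":[[0,0,0],[0,0,0],[0,0,0],[0,0,0],[0,0,0],[0,0,0],[0,0,0],[0,0,0]],"jaw":[50,50,5,5,5,5,5,5]}'; python3 -c "
from h import *
st()"; python3 -m creep '{"travel":[[0,0,-15],[0,0,-25],[0,0,-20],[0,0,0]],"twist":[[0,0,0],[0,0,0],[0,0,0],[0,0,0]],"jaw":[5,5,5,5]}'; python3 -c "
from h import *
st()
plan([.61,-.095,.14],84.3)
f=grab_frame('scene');crop(f,280,120,420,240,5.5,'c2.png')
"
```

```text
time_s: 13.2
tool_pos: [0.4614, 0.0353, 0.0792]
tool_rot: [[0.993, -0.114, 0.005], [-0.114, -0.993, -0.0], [0.005, -0.0, -1.0]]
ft_force: [-0.1, 0.1, -0.2]
width: 0.284
t 13.2 tcp [0.4614 0.0353 0.0792] yaw -96.6 tilt 0.28 F [-0.1  0.1 -0.2] w 24.3
time_s: 13.53
tool_pos: [0.4598, 0.0354, 0.1394]
tool_rot: [[0.993, -0.114, -0.0], [-0.114, -0.993, 0.0], [-0.0, -0.0, -1.0]]
ft_force: [0.7, 0.6, 0.7]
width: 0.283
t 13.53 tcp [0.4598 0.0354 0.1394] yaw -96.6 tilt 0.02 F [0.7 0.6 0.7] w 24.1
twist [-0.   0.  -0.9] | travel after twist [162.4 114.8  -0.6] | n=4.9
```

View pics/c2.png

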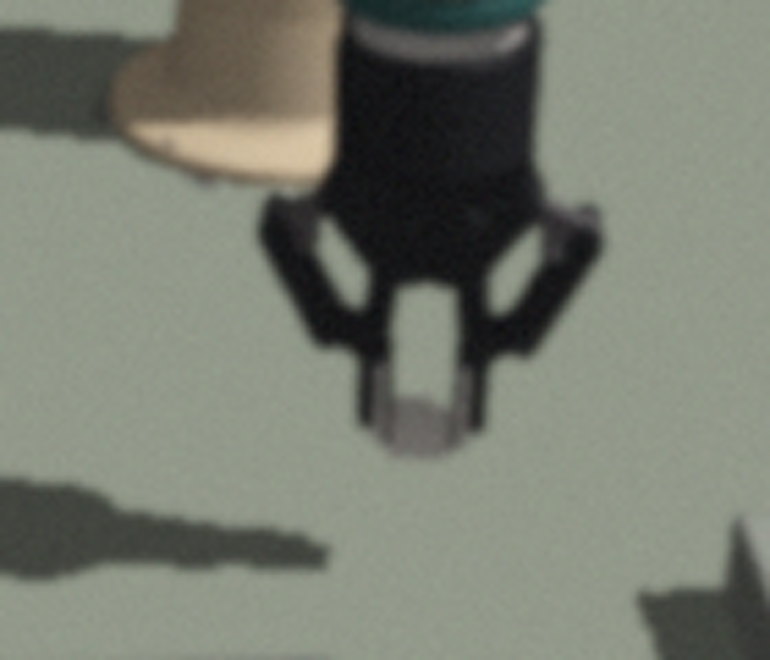

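```bash
python3 -c "
from h import *
print(status.sense()['joint_pos'].round(2))
plan([.613,-.095,.15],174)
plan([.613,-.095,.15],355)"
```

```text
[-0.   -0.    1.8   0.    1.35  1.68]
twist [ 0.1  0.1 89.4] | travel after twist [ 113.6 -166.5  -12.4] | n=12.8
twist [ 0.1  0.1 88.4] | travel after twist [ 116.5 -164.5  -12.4] | n=12.6
```

```bash
python3 -m creep '{"travel":[[0,0,0],[0,0,0],[0,0,0],[0,0,0],[0,0,0],[0,0,0],[0,0,0],[0,0,0],[0,0,0],[0,0,0],[0,0,0],[0,0,0],[0,0,0],[0,0,0]],"twist":[[0,0,-7],[0,0,-7],[0,0,-7],[0,0,-7],[0,0,-7],[0,0,-7],[0,0,-7],[0,0,-7],[0,0,-7],[0,0,-7],[0,0,-7],[0,0,-7],[0,0,-7],[0,0,0]],"jaw":[5,5,5,5,5,5,5,5,5,5,5,5,5,5]}'; python3 -c "
from h import *
st()
plan([.613,-.095,.145])"
```

```text
time_s: 14.75
tool_pos: [0.4511, 0.0355, 0.1167]
tool_rot: [[0.056, 0.998, -0.028], [0.998, -0.056, 0.001], [-0.001, -0.028, -1.0]]
ft_force: [-0.5, 0.4, 0.5]
width: 0.283
t 14.75 tcp [0.4511 0.0355 0.1167] yaw -3.2 tilt 1.63 F [-0.5  0.4  0.5] w 24.2
twist [0. 0. 0.] | travel after twist [-121.3  168.1  -33. ] | n=5.1
```

```bash
python3 -m creep '{"travel":[[0,0,-25],[-22,32,-3],[-24,34,-2],[-24,34,0],[-24,34,0],[-22,30,0],[0,0,0],[0,0,0]],"twist":[[-1.6,0,0],[0,0,0],[0,0,0],[0,0,0],[0,0,0],[0,0,0],[0,0,0],[0,0,0]],"jaw":[5,5,5,5,5,5,5,5]}'; python3 -c "
from h import *
st()
plan([.613,-.098,.093],-4)
f=grab_frame('scene');crop(f,200,150,400,320,4,'c5.png')
"
```

```text
time_s: 15.42
tool_pos: [0.6094, -0.0954, 0.1376]
tool_rot: [[0.084, 0.996, -0.008], [0.996, -0.084, 0.001], [0.0, -0.008, -1.0]]
ft_force: [-0.5, 0.9, -1.0]
width: 0.284
t 15.42 tcp [ 0.6094 -0.0954  0.1376] yaw -4.8 tilt 0.46 F [-0.5  0.9 -1. ] w 24.2
twist [-0.5 -0.  -0.8] | travel after twist [-2.3  3.8 44.6] | n=1.1
```

View pics/c5.png

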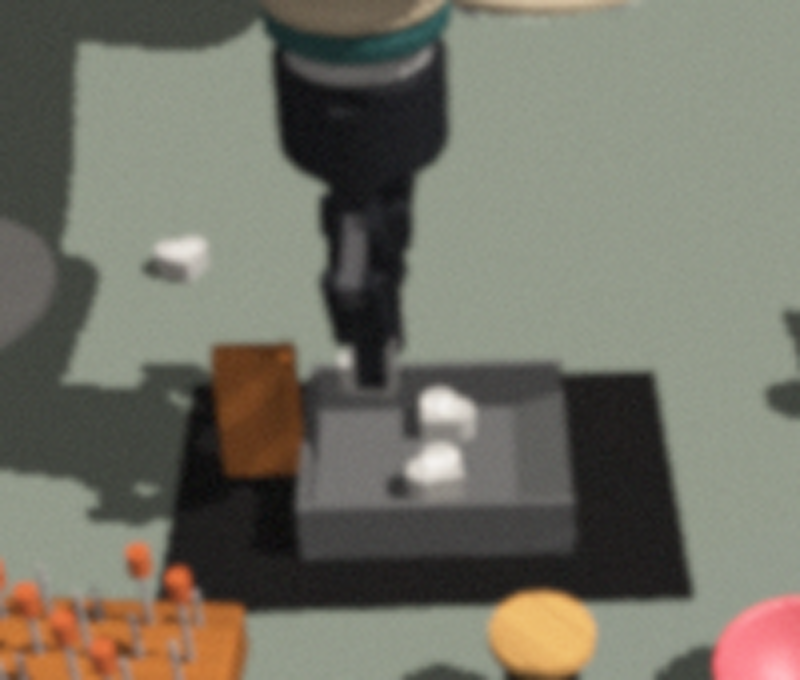

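```bash
python3 -m creep '{"travel":[[0,4,12],[0,0,14],[0,0,10],[0,0,0],[0,0,0],[0,0,0],[0,0,0],[0,0,-15],[0,0,-25],[0,0,0]],"twist":[[-0.4,0,0],[0,0,0],[0,0,0],[0,0,0],[0,0,0],[0,0,0],[0,0,0],[0,0,0],[0,0,0],[0,0,0]],"jaw":[5,5,5,5,38,38,38,38,38,50]}'; python3 -c "
from h import *
st()
f=grab_frame('scene');crop(f,200,150,400,320,4,'c6.png')
plan([.4286,-.2264,.14],63.7)
"
```

```text
time_s: 16.3
tool_pos: [0.6096, -0.0909, 0.1428]
tool_rot: [[0.089, 0.996, -0.002], [0.996, -0.089, 0.001], [0.001, -0.002, -1.0]]
ft_force: [0.4, -0.1, 0.2]
width: 0.566
t 16.3 tcp [ 0.6096 -0.0909  0.1428] yaw -5.1 tilt 0.12 F [ 0.4 -0.1  0.2] w 48.3
twist [ -0.2  -0.2 -68.8] | travel after twist [ 101.5 -201.4    0.5] | n=9.8
```

View pics/c6.png

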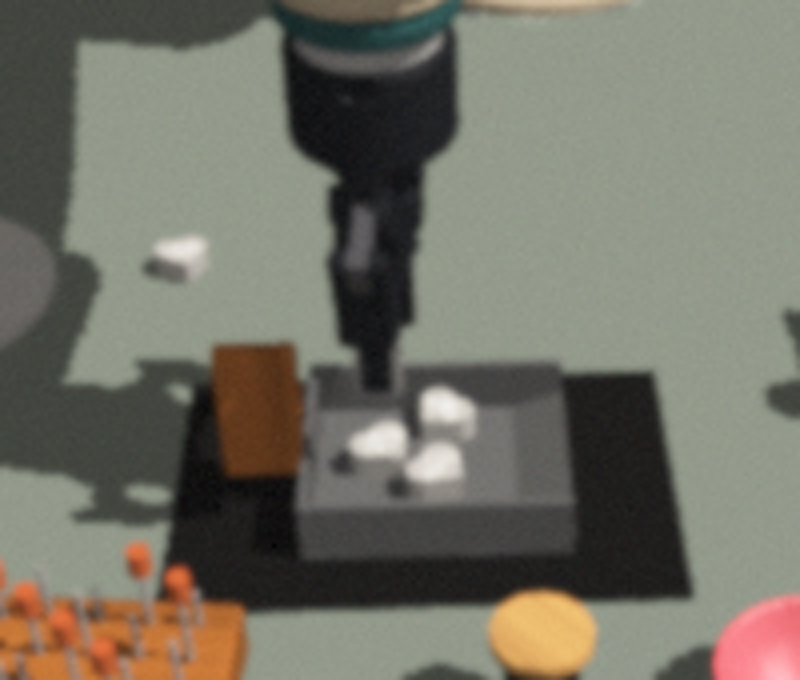

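```bash
python3 -c "
from h import *
plan([.4266,-.2203,.14],154)"
```

```text
twist [-0.3 -0.  20.9] | travel after twist [-196.3 -107.     0.5] | n=5.5
```

```bash
python3 -m creep '{"travel":[[0,0,-10],[0,0,-10],[0,0,-10],[-33,-10,0],[-33,-15,0],[-34,-20,0],[-34,-22,0],[-32,-22,0],[-20,-14,0],[0,0,0],[0,0,0]],"twist":[[0,0,7],[0,0,7],[0,0,7],[0,0,0],[0,0,0],[0,0,0],[0,0,0],[0,0,0],[0,0,0],[0,0,0],[0,0,0]],"jaw":[50,50,50,50,50,50,50,50,50,50,50]}'; python3 -c "
from h import *
st()
plan([.4266,-.2203,.077],154)
f=grab_frame('top')
for t in (110,115,120):
    q,i=fit_heart(f,413,338,t); print(q[:2].round(4),np.degrees(q[2]).round(1),round(i,3))
crop(grab_frame('scene'),180,120,320,240,5.5,'d1.png')
"
```

```text
time_s: 17.27
tool_pos: [0.4251, -0.2124, 0.1707]
tool_rot: [[0.455, 0.891, 0.0], [0.891, -0.455, -0.001], [-0.001, 0.001, -1.0]]
ft_force: [0.8, -1.0, 0.4]
width: 0.588
t 17.27 tcp [ 0.4251 -0.2124  0.1707] yaw -27.0 tilt 0.05 F [ 0.8 -1.   0.4] w 50.2
twist [ 0.  0. -1.] | travel after twist [-6.4  4.8 93.7] | n=2.3
[ 0.4093 -0.238 ] 196.9 0.433
[ 0.4382 -0.2541] 253.7 0.148
[ 0.4294 -0.2348] 77.8 0.006
```

View pics/d1.png

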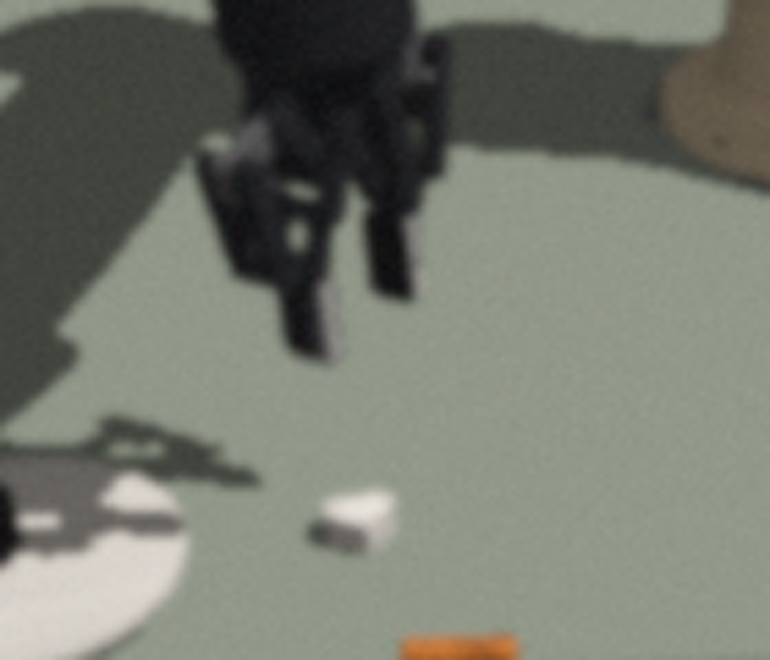

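```bash
python3 -m creep '{"travel":[[-6,5,15],[0,0,22],[0,0,22],[0,0,18],[0,0,6],[0,0,0],[0,0,0]],"twist":[[0,0,-1],[0,0,0],[0,0,0],[0,0,0],[0,0,0],[0,0,0],[0,0,0]],"jaw":[50,50,50,50,50,50,50]}'; python3 -c "
from h import *
st()
plan([.4266,-.2203,.077],154)
"
```

```text
time_s: 17.95
tool_pos: [0.4353, -0.2167, 0.0861]
tool_rot: [[0.428, 0.904, 0.006], [0.904, -0.428, -0.002], [0.0, 0.006, -1.0]]
ft_force: [-0.4, 0.5, 0.1]
width: 0.59
t 17.95 tcp [ 0.4353 -0.2167  0.0861] yaw -25.4 tilt 0.35 F [-0.4  0.5  0.1] w 50.4
twist [ 0.3 -0.   0.6] | travel after twist [-7.1 -6.2  9.1] | n=0.3
```

```bash
python3 -m creep '{"travel":[[-7,-6,3],[0,0,0],[0,0,4],[0,0,0]],"twist":[[0,0,0],[0,0,0],[0,0,0],[0,0,0]],"jaw":[50,50,50,50]}'; python3 -c "
from h import *
st()
plan([.4266,-.2203,.077],154)
crop(grab_frame('scene'),180,140,320,260,5.5,'d2.png')
"
```

```text
time_s: 18.28
tool_pos: [0.4282, -0.2212, 0.0818]
tool_rot: [[0.427, 0.904, 0.01], [0.904, -0.427, -0.005], [-0.0, 0.012, -1.0]]
ft_force: [-0.3, 0.5, 0.4]
width: 0.583
t 18.28 tcp [ 0.4282 -0.2212  0.0818] yaw -25.3 tilt 0.66 F [-0.3  0.5  0.4] w 49.8
twist [0.7 0.  0.7] | travel after twist [ 0.1 -1.8  4.8] | n=0.1
```

View pics/d2.png

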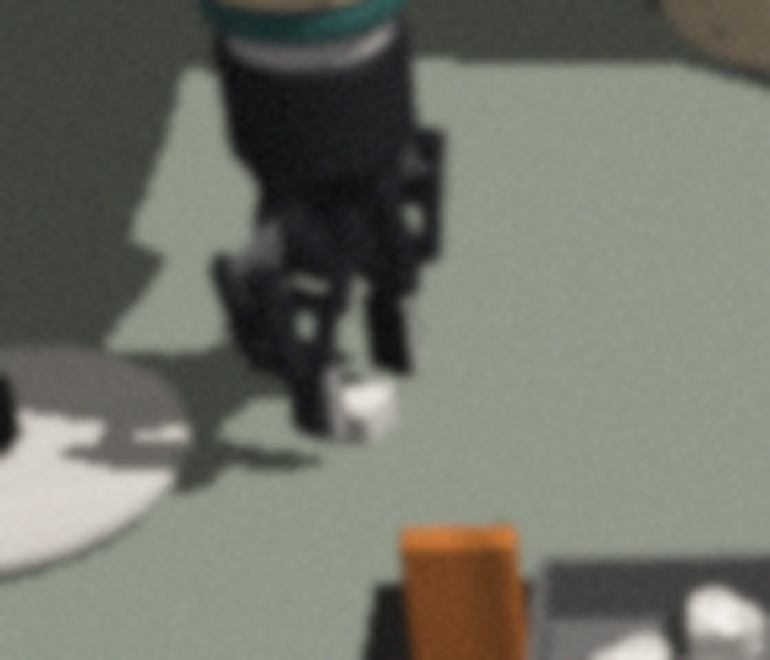

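```bash
python3 -m creep '{"travel":[[0,-2,4],[0,0,0],[0,0,0],[0,0,0],[0,0,0],[0,0,0],[0,0,0],[0,0,0]],"twist":[[0,0,0],[0,0,0],[0,0,0],[0,0,0],[0,0,0],[0,0,0],[0,0,0],[0,0,0]],"jaw":[50,50,5,5,5,5,5,5]}'; python3 -c "
from h import *
st()"; python3 -m creep '{"travel":[[0,0,-15],[0,0,-25],[0,0,-20],[0,0,-10],[0,0,0]],"twist":[[0,0,0],[0,0,0],[0,0,0],[0,0,0],[0,0,0]],"jaw":[5,5,5,5,5]}'; python3 -c "
from h import *
st()
plan([.61,-.072,.15],-5)
f=grab_frame('scene');crop(f,180,140,320,260,5.5,'d3.png')
"
```

```text
time_s: 19.0
tool_pos: [0.4272, -0.2209, 0.0794]
tool_rot: [[0.427, 0.904, 0.014], [0.904, -0.427, -0.007], [-0.001, 0.015, -1.0]]
ft_force: [-0.4, -1.9, 0.5]
width: 0.279
t 19.0 tcp [ 0.4272 -0.2209  0.0794] yaw -25.3 tilt 0.88 F [-0.4 -1.9  0.5] w 23.8
time_s: 19.42
tool_pos: [0.425, -0.2196, 0.1495]
tool_rot: [[0.427, 0.904, 0.008], [0.904, -0.427, -0.004], [0.0, 0.009, -1.0]]
ft_force: [-0.6, -0.8, -0.8]
width: 0.282
t 19.42 tcp [ 0.425  -0.2196  0.1495] yaw -25.3 tilt 0.52 F [-0.6 -0.8 -0.8] w 24.1
twist [  0.5   0.1 -20.3] | travel after twist [163.1 171.5  -0.5] | n=5.8
```

View pics/d3.png

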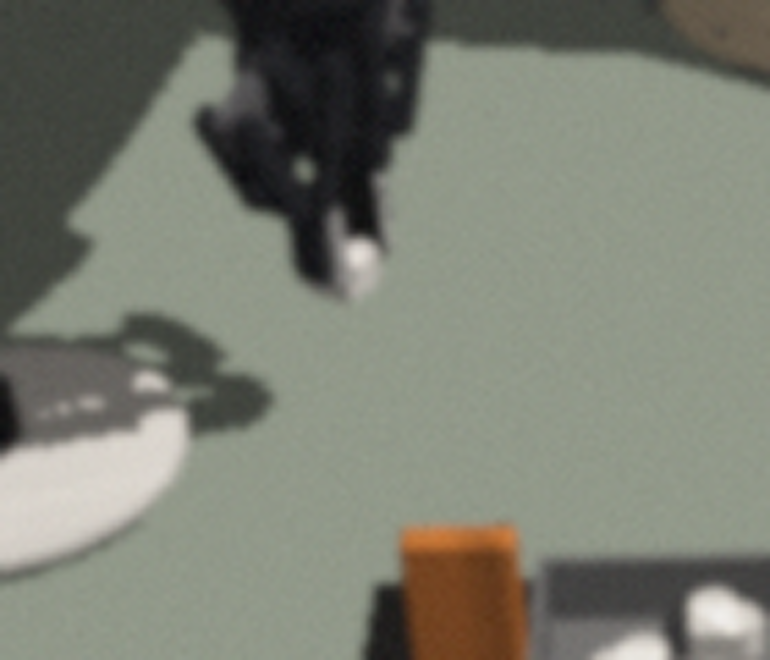

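```bash
python3 -m creep '{"travel":[[0,0,-4],[0,0,-4],[0,0,-4],[35,20,0],[36,20,0],[36,30,0],[36,32,0],[36,32,0],[12,30,0],[0,8,0],[0,0,0]],"twist":[[0,0,-7],[0,0,-7],[0,0,-6],[0,0,0],[0,0,0],[0,0,0],[0,0,0],[0,0,0],[0,0,0],[0,0,0],[0,0,0]],"jaw":[5,5,5,5,5,5,5,5,5,5,5]}'; python3 -c "
from h import *
st()
plan([.614,-.041,.095],-5)
f=grab_frame('scene');crop(f,200,150,400,320,4,'d5.png')
"
```

```text
time_s: 20.38
tool_pos: [0.5982, -0.0474, 0.1419]
tool_rot: [[0.077, 0.997, -0.014], [0.997, -0.077, 0.003], [0.002, -0.014, -1.0]]
ft_force: [-0.5, -1.0, -2.1]
width: 0.283
t 20.38 tcp [ 0.5982 -0.0474  0.1419] yaw -4.4 tilt 0.81 F [-0.5 -1.  -2.1] w 24.1
twist [-0.8 -0.1  0.6] | travel after twist [ 7.7 15.2 46.9] | n=1.2
```

View pics/d5.png

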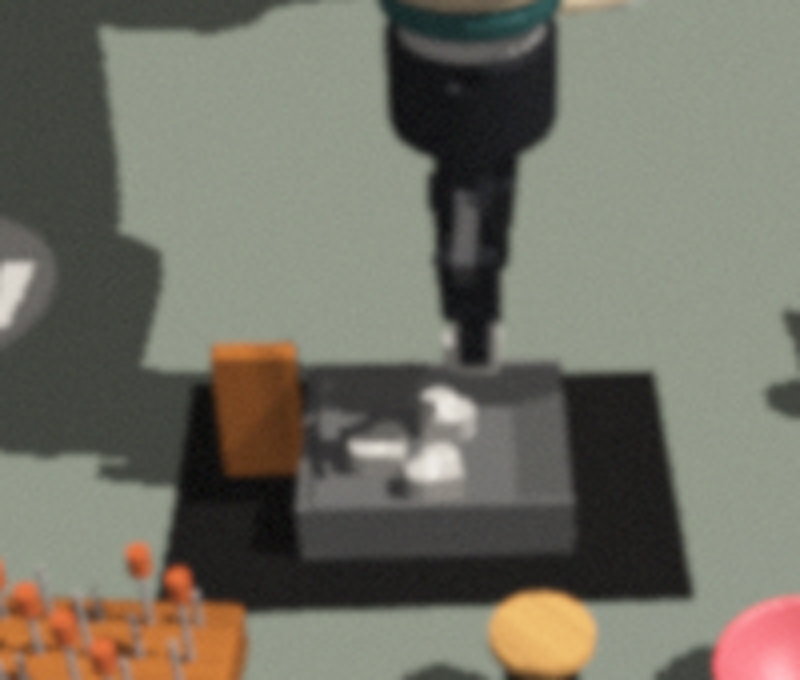

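```bash
python3 -m creep '{"travel":[[9,16,0],[0,0,0],[0,0,15],[0,0,16],[0,0,8],[0,0,0]],"twist":[[-0.8,0,0],[0,0,0],[0,0,0],[0,0,0],[0,0,0],[0,0,0]],"jaw":[5,5,5,5,5,5]}'; python3 -c "
from h import *
st()
plan([.614,-.041,.095],-5)
f=grab_frame('scene');crop(f,200,150,400,320,4,'d6.png')
"
```

```text
time_s: 20.93
tool_pos: [0.6082, -0.0431, 0.0965]
tool_rot: [[0.082, 0.997, -0.01], [0.997, -0.082, 0.002], [0.001, -0.01, -1.0]]
ft_force: [-0.3, 0.0, -0.7]
width: 0.284
t 20.93 tcp [ 0.6082 -0.0431  0.0965] yaw -4.7 tilt 0.57 F [-0.3  0.  -0.7] w 24.2
twist [-0.6 -0.1  0.3] | travel after twist [2.6 5.6 1.5] | n=0.2
```

View pics/d6.png

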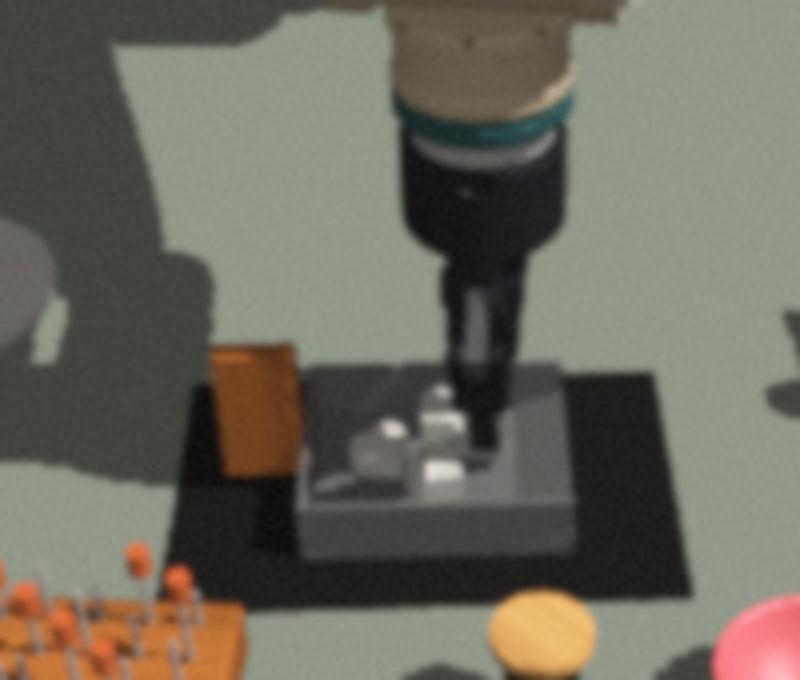

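```bash
python3 -m creep '{"travel":[[3,5,0],[0,0,0],[0,0,0],[0,0,0],[0,0,0],[0,0,-15],[0,0,-25],[0,0,-25],[0,0,-20],[-5,-25,0],[0,-40,0],[0,-40,0],[0,-30,0],[0,0,0]],"twist":[[-0.5,0,0],[0,0,0],[0,0,0],[0,0,0],[0,0,0],[0,0,0],[0,0,0],[0,0,0],[0,0,0],[0,0,0],[0,0,0],[0,0,0],[0,0,0],[0,0,0]],"jaw":[5,5,36,36,36,36,36,36,36,36,36,36,36,36]}'; python3 -c "
from h import *
st()
f=grab_frame('scene');crop(f,200,150,400,320,4,'d7.png')
f=grab_frame('top');crop(f,280,200,420,300,5.7,'d8.png')
"
```

```text
time_s: 22.15
tool_pos: [0.4752, -0.0349, 0.191]
tool_rot: [[0.082, 0.997, 0.011], [0.997, -0.082, -0.001], [0.0, 0.011, -1.0]]
ft_force: [-0.9, -1.0, -0.5]
width: 0.418
t 22.15 tcp [ 0.4752 -0.0349  0.191 ] yaw -4.7 tilt 0.6 F [-0.9 -1.  -0.5] w 35.7
```

View pics/d7.png

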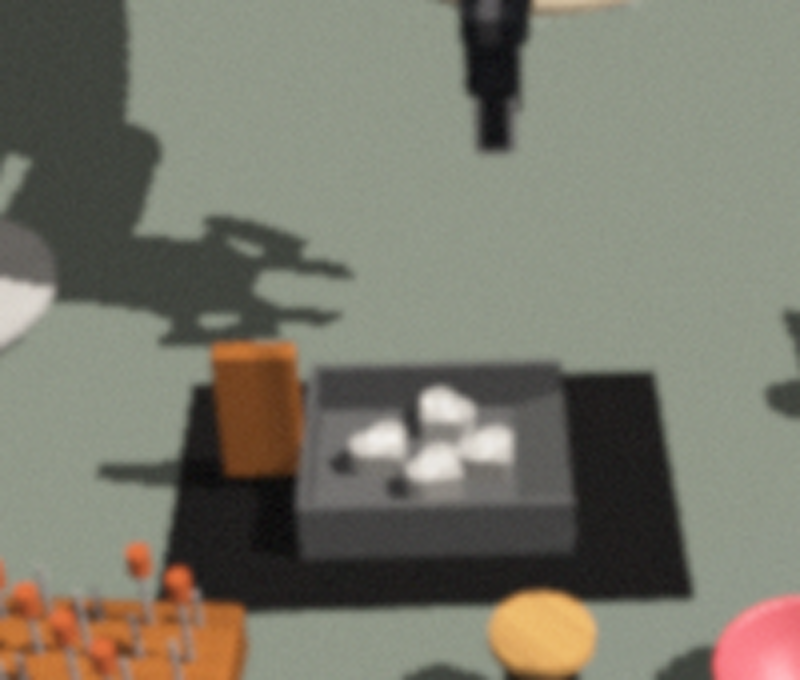

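View pics/d8.png

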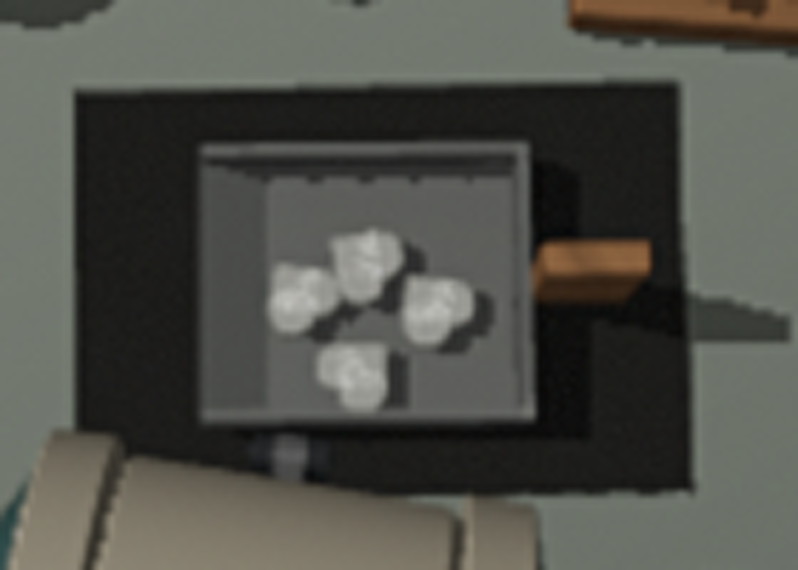

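```bash
python3 -m creep '{"travel":[[0,0,0],[0,0,0],[0,0,0],[0,0,0]],"twist":[[0,-7,0],[0,-7,0],[0,-7,0],[0,0,0]],"jaw":[36,36,36,36]}'; python3 -c "
from h import *
st();print(status.sense()['joint_pos'].round(3))
f=grab_frame('top')
for nm,u,v,z in [('fin a',543,243,.088),('fin b',650,243,.088),('fin c',650,268,.088),('fin d',543,268,.088),('mat nl',76,90,.003),('mat nr',680,84,.003),('mat fr',692,490,.003),('mat fl',76,430+57,.003),('tray TL',200,145,.035),('tray TR',527,142,.035),('tray BR',534,419,.035),('tray BL',200,422,.035)]:
    print(nm,px2w(f,280+u/5.7,200+v/5.7,z).round(4))
"
```

```text
time_s: 22.58
tool_pos: [0.4839, -0.0369, 0.1964]
tool_rot: [[0.089, 0.996, -0.007], [0.925, -0.085, -0.37], [-0.37, 0.026, -0.929]]
ft_force: [0.3, 1.0, -0.5]
width: 0.423
t 22.58 tcp [ 0.4839 -0.0369  0.1964] yaw -4.9 tilt 21.75 F [ 0.3  1.  -0.5] w 36.1
[ 0.006  0.021  1.68  -0.382  1.46   0.143]
fin a [ 0.626  -0.1355  0.088 ]
fin b [ 0.6263 -0.1754  0.088 ]
fin c [ 0.6168 -0.1753  0.088 ]
fin d [ 0.6165 -0.1354  0.088 ]
mat nl [0.7022 0.0486 0.003 ]
mat nr [ 0.7065 -0.2008  0.003 ]
mat fr [ 0.5397 -0.2027  0.003 ]
mat fl [0.5385 0.0449 0.003 ]
tray TL [ 0.673  -0.0044  0.035 ]
tray TR [ 0.6752 -0.1347  0.035 ]
tray BR [ 0.5648 -0.1366  0.035 ]
tray BL [ 0.5624 -0.006   0.035 ]
```

```bash
cat >> h.py <<'E'
def Rt(tilt,yaw=0):  # tool y along world x rotated by yaw; z tilted toward +y by tilt deg
    return Ro.from_euler('z',yaw,degrees=True).as_matrix()@Ro.from_euler('x',tilt,degrees=True).as_matrix()@np.array([[0,1,0],[1,0,0],[0,0,-1.]])
E
python3 -c "
from h import *
print(Rt(35).round(2))
plan([.5,-.232,.20],R=Rt(35))"
```

```text
[[ 0.    1.    0.  ]
 [ 0.82  0.    0.57]
 [ 0.57  0.   -0.82]]
twist [ 2.2 56.4 -4.9] | travel after twist [-157.9   15.9 -114.6] | n=8.1
```

```bash
python3 -m creep '{"travel":[[0,0,0],[0,0,0],[0,0,0],[0,0,0],[0,0,0],[0,0,0],[0,0,0],[0,0,0],[0,0,0]],"twist":[[0.3,7,-0.6],[0.3,7,-0.6],[0.3,7,-0.6],[0.3,7,-0.6],[0.3,7,-0.6],[0.3,7,-0.6],[0.3,7,-0.6],[0,6,-0.6],[0,0,0]],"jaw":[50,50,50,50,50,50,50,50,50]}'; python3 -c "
from h import *
st();print(status.sense()['joint_pos'].round(3))
plan([.52,-.232,.20],R=Rt(35))"
```

```text
time_s: 23.38
tool_pos: [0.4948, -0.0396, 0.2059]
tool_rot: [[-0.02, 0.999, 0.033], [0.812, -0.003, 0.584], [0.584, 0.038, -0.811]]
ft_force: [0.1, -0.0, -1.0]
width: 0.583
t 23.38 tcp [ 0.4948 -0.0396  0.2059] yaw -0.2 tilt 35.81 F [ 0.1 -0.  -1. ] w 49.8
[-0.391  0.111  1.617  0.587  1.633 -0.429]
twist [ 1.9 -0.7  1.1] | travel after twist [-161.    25.2 -105.5] | n=4.7
```

```bash
python3 -m creep '{"travel":[[-32,5,-21],[-32,5,-21],[-32,5,-21],[-32,5,-21],[-32,5,-21],[0,0,0]],"twist":[[1.9,-0.7,1.1],[0,0,0],[0,0,0],[0,0,0],[0,0,0],[0,0,0]],"jaw":[50,50,50,50,50,50]}'; python3 -c "
from h import *
st();print(status.sense()['joint_pos'].round(3))
plan([.62,-.232,.175],R=Rt(35))"
```

```text
time_s: 23.88
tool_pos: [0.523, -0.2424, 0.2017]
tool_rot: [[-0.004, 1.0, 0.012], [0.823, -0.004, 0.568], [0.568, 0.012, -0.823]]
ft_force: [0.5, 0.5, -1.2]
width: 0.586
t 23.88 tcp [ 0.523  -0.2424  0.2017] yaw -0.2 tilt 34.6 F [ 0.5  0.5 -1.2] w 50.0
[-0.664  0.434  1.234  0.49   1.833 -0.622]
twist [0.7 0.4 0.2] | travel after twist [-6.8 97.  27.9] | n=2.5
```

```bash
python3 -m creep '{"travel":[[-2,30,3],[-2,35,6],[-2,30,6],[0,0,0],[0,0,0]],"twist":[[0.7,0.4,0],[0,0,0],[0,0,0],[0,0,0],[0,0,0]],"jaw":[45,45,45,45,45]}'; python3 -c "
from h import *
st()
plan([.62,-.186,.109],R=Rt(35))
f=grab_frame('scene');crop(f,180,130,380,300,4,'e1.png')"
```

```text
time_s: 24.3
tool_pos: [0.6222, -0.2436, 0.1828]
tool_rot: [[0.004, 1.0, 0.008], [0.821, -0.008, 0.571], [0.571, 0.005, -0.821]]
ft_force: [-0.2, 1.5, 0.2]
width: 0.524
t 24.3 tcp [ 0.6222 -0.2436  0.1828] yaw -0.4 tilt 34.82 F [-0.2  1.5  0.2] w 44.8
twist [ 0.5  0.2 -0.2] | travel after twist [ 4.8 -2.2 93.5] | n=2.3
```

View pics/e1.png

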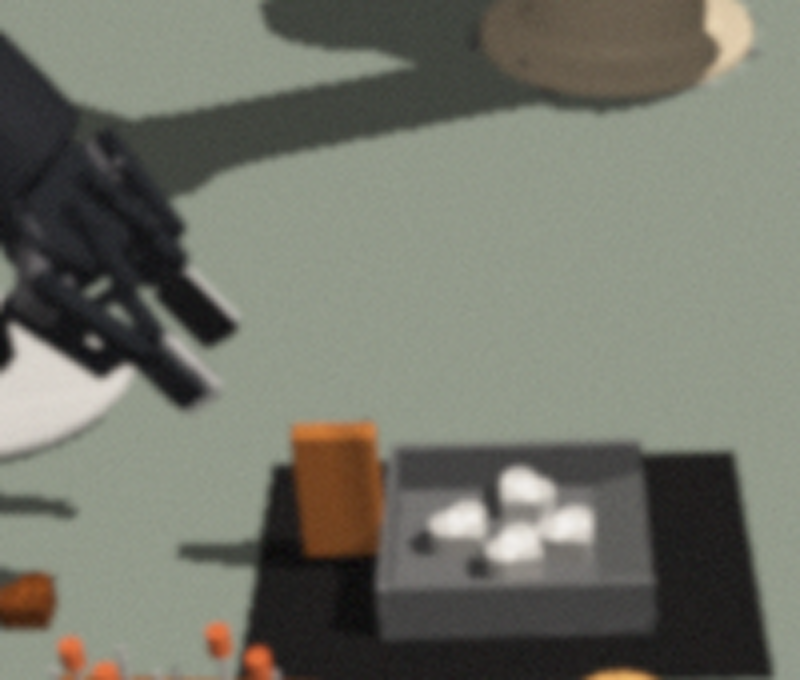

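```bash
python3 -m creep '{"travel":[[2,-1,10],[3,-1,16],[0,0,16],[0,0,12],[0,0,0],[0,0,0]],"twist":[[0.4,0.2,0],[0,0,0],[0,0,0],[0,0,0],[0,0,0],[0,0,0]],"jaw":[45,45,45,45,45,45]}'; python3 -c "
from h import *
st()
plan([.62,-.186,.109],R=Rt(35))
f=grab_frame('scene');crop(f,180,130,380,300,4,'e2.png')
f=grab_frame('top');crop(f,280,200,440,320,5,'e3.png')"
```

```text
time_s: 24.85
tool_pos: [0.6178, -0.2066, 0.144]
tool_rot: [[0.002, 1.0, 0.007], [0.821, -0.005, 0.57], [0.57, 0.005, -0.821]]
ft_force: [0.2, -0.1, 0.1]
width: 0.529
t 24.85 tcp [ 0.6178 -0.2066  0.144 ] yaw -0.3 tilt 34.77 F [ 0.2 -0.1  0.1] w 45.1
twist [ 0.4  0.2 -0.1] | travel after twist [-3.2  2.2 40.5] | n=1.0
```

View pics/e2.png

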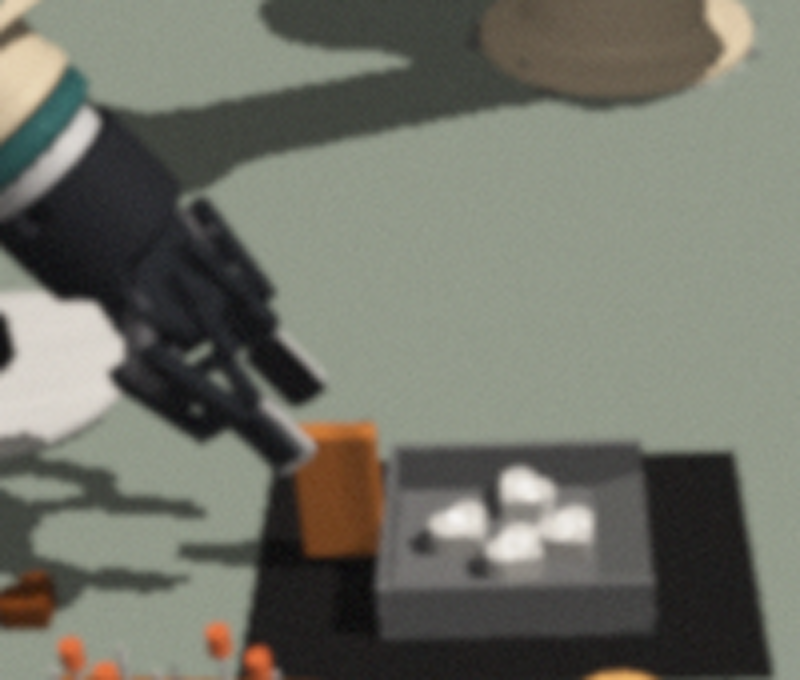

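View pics/e3.png

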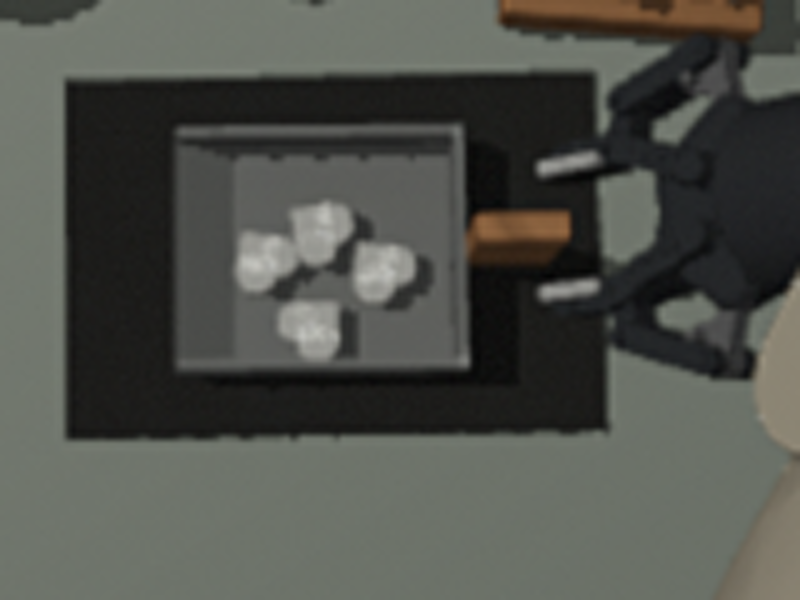

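```bash
python3 -m creep '{"travel":[[-2,2,10],[-1,1,14],[0,0,10],[0,0,4],[0,0,0],[0,0,0]],"twist":[[0.3,0.2,0],[0,0,0],[0,0,0],[0,0,0],[0,0,0],[0,0,0]],"jaw":[32,32,32,32,32,32]}'; python3 -c "
from h import *
st()
plan([.62,-.186,.109],R=Rt(35))
f=grab_frame('scene');crop(f,180,130,380,300,4,'e4.png')
f=grab_frame('top');crop(f,280,200,440,320,5,'e5.png')"
```

```text
time_s: 25.45
tool_pos: [0.6218, -0.187, 0.1089]
tool_rot: [[0.002, 1.0, 0.004], [0.82, -0.004, 0.572], [0.572, 0.002, -0.82]]
ft_force: [0.7, 0.3, 0.2]
width: 0.374
t 25.45 tcp [ 0.6218 -0.187   0.1089] yaw -0.2 tilt 34.9 F [0.7 0.3 0.2] w 32.0
twist [ 0.2  0.1 -0.1] | travel after twist [ 0.9 -1.8  0.5] | n=0.1
```

View pics/e4.png

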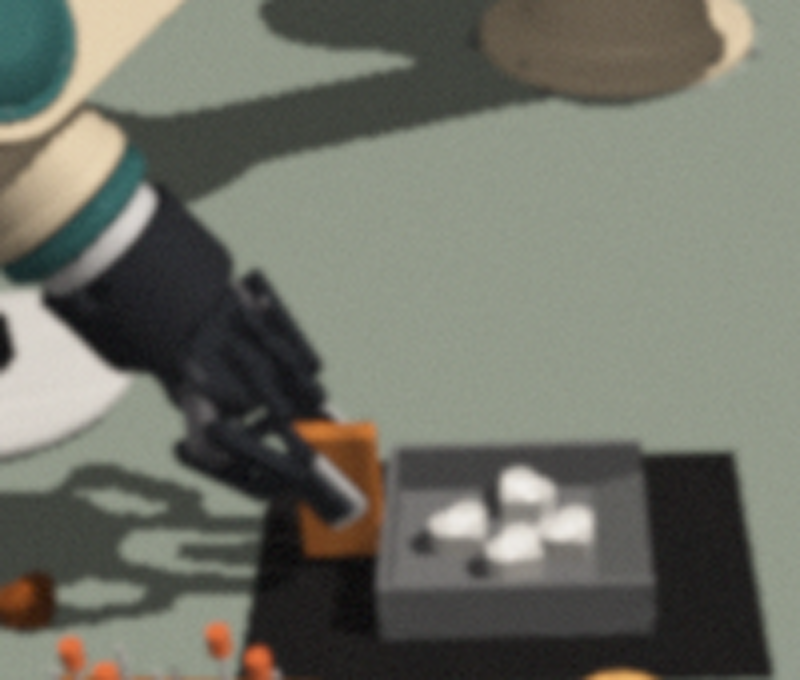

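View pics/e5.png

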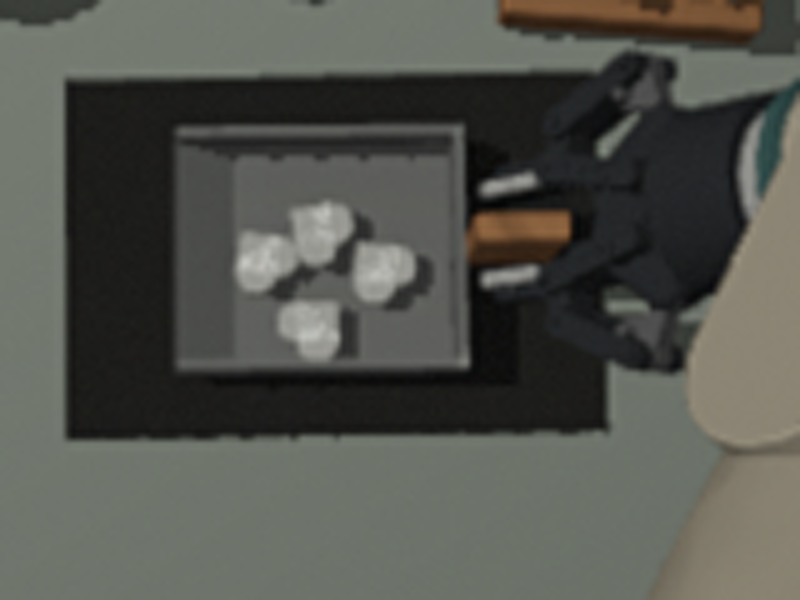

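```bash
python3 -m creep '{"travel":[[0,0,0],[0,0,0],[0,0,0],[0,0,0],[0,0,0],[0,0,0],[0,0,0],[4,0,-6],[4,0,-6],[6,0,-8],[6,0,-8],[0,0,0]],"twist":[[0,0,0],[0,0,0],[0,0,0],[0,0,0],[0,0,0],[0,0,0],[0,0,0],[0,3,0],[0,5,0],[0,5,0],[0,4,0],[0,0,0]],"jaw":[2,2,2,2,2,2,2,2,2,2,2,2]}'; python3 -c "
from h import *
st()
f=grab_frame('scene');crop(f,180,130,380,300,4,'e6.png')"
```

```text
time_s: 26.55
tool_pos: [0.6212, -0.1919, 0.1428]
tool_rot: [[0.002, 1.0, 0.003], [0.612, -0.004, 0.791], [0.791, 0.0, -0.612]]
ft_force: [0.1, 0.8, -4.4]
width: 0.136
t 26.55 tcp [ 0.6212 -0.1919  0.1428] yaw -0.2 tilt 52.26 F [ 0.1  0.8 -4.4] w 11.6
```

View pics/e6.png

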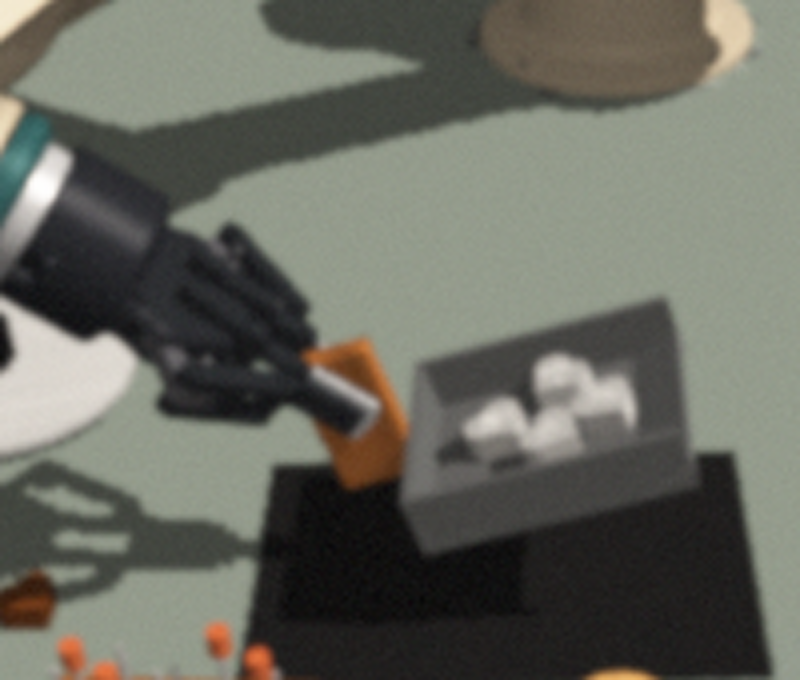

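```bash
python3 -m creep '{"travel":[[12,0,-9],[20,0,-15],[26,0,-20],[26,0,-20],[20,0,-15],[0,0,0]],"twist":[[0,0,0],[0,0,0],[0,0,0],[0,0,0],[0,0,0],[0,0,0]],"jaw":[2,2,2,2,2,2]}'; python3 -c "
from h import *
st()
s=status.sense()
plan([.564,.07,.27],R=Rt(50))
f=grab_frame('top')
im=cv2.cvtColor(f['image'],cv2.COLOR_RGB2GRAY)
crop(f,110,220,260,330,5.3,'bowl.png')
g=grab_frame('scene'); print(px2w(g,502.5,211,.12)); crop(g,400,170,570,290,4.7,'bowl2.png')"
```

```text
time_s: 27.1
tool_pos: [0.6209, -0.1866, 0.2761]
tool_rot: [[0.009, 1.0, -0.002], [0.625, -0.004, 0.781], [0.781, -0.008, -0.625]]
ft_force: [0.8, -0.3, -2.4]
width: 0.13
t 27.1 tcp [ 0.6209 -0.1866  0.2761] yaw -0.2 tilt 51.32 F [ 0.8 -0.3 -2.4] w 11.1
twist [-0.1 -1.3 -0.5] | travel after twist [160.3 -56.9 200.5] | n=6.4
[0.59587933 0.29964662 0.12      ]
```

View pics/bowl.png

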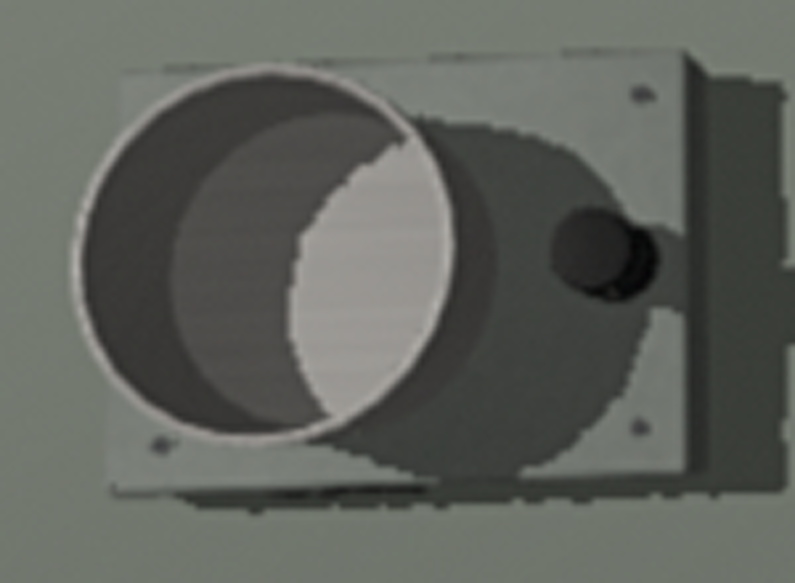

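View pics/bowl2.png

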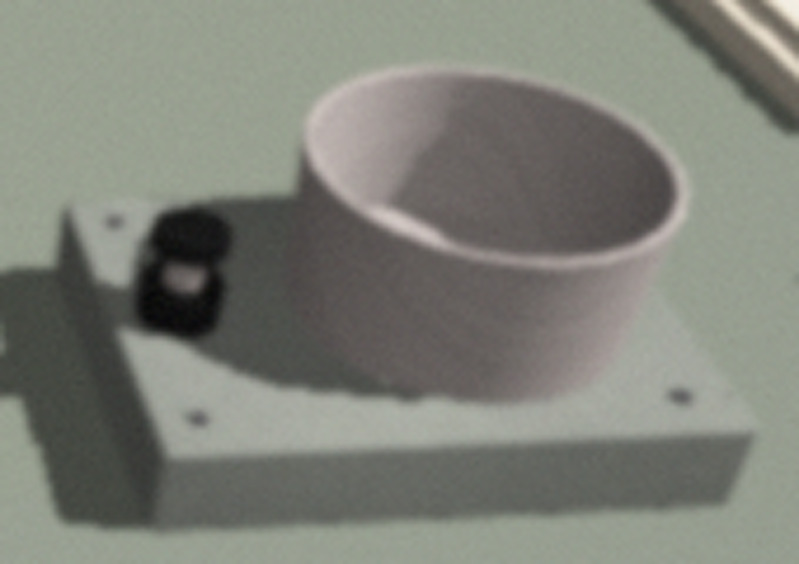

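```bash
cat >> h.py <<'E'
from scipy.optimize import least_squares
def circ_ext(f,c,z,r):
    t=np.linspace(0,2*np.pi,180); p=np.array([w2px(f,[c[0]+r*np.cos(a),c[1]+r*np.sin(a),z]) for a in t]); return np.r_[p.min(0),p.max(0)]
E
python3 -c "
from h import *
f=grab_frame('top');g=grab_frame('scene')
e1=np.r_[110+70/5.3,220+63/5.3,110+457/5.3,220+446/5.3]-.4; e2=np.r_[400+303/4.7,170+66/4.7,400+688/4.7,170+267/4.7]-.4
a=least_squares(lambda c:circ_ext(f,c,.12,.075)-e1,[.56,.31]);b=least_squares(lambda c:circ_ext(g,c,.12,.075)-e2,[.56,.31])
print(a.x,a.fun.round(1),b.x,b.fun.round(1))
print('plunger',px2w(f,110+590/5.3-.4,220+248/5.3-.4,.091), px2w(g,400+190/4.7,170+235/4.7,.091))
for u,v in [(685,52),(690,470),(112,492)]: print(px2w(f,110+u/5.3,220+v/5.3,.045).round(4))
"
```

```text
[0.56622231 0.31143804] [ 0.2 -0.2 -0.2  0.2] [0.57031696 0.31131375] [-0.3 -0.1  0.3 -0. ]
plunger [0.571841   0.19162929 0.091     ] [0.58147014 0.19043828 0.091     ]
[0.6597 0.1661 0.045 ]
[0.4841 0.1564 0.045 ]
[0.4726 0.3961 0.045 ]
```

```bash
python3 -m creep '{"travel":[[12,-4,14],[24,-8,30],[24,-9,30],[24,-9,30],[24,-9,30],[24,-9,30],[18,-4,22],[8,0,10],[0,0,0]],"twist":[[0,0,0],[0,0,0],[0,0,0],[0,0,0],[0,0,0],[0,0,0],[0,0,0],[0,0,0],[0,0,0]],"jaw":[2,2,2,2,2,2,2,2,2]}'; python3 -c "
from h import *
st();print(status.sense()['joint_pos'].round(3))
plan([.567,.07,.25],R=Rt(50))
plan([.567,.094,.26],R=Rt(35))
f=grab_frame('scene');crop(f,300,80,560,290,3,'p1.png')
f=grab_frame('top');crop(f,100,160,360,360,3,'p1t.png')
"
```

```text
time_s: 28.05
tool_pos: [0.5604, 0.0749, 0.2422]
tool_rot: [[0.059, 0.998, -0.031], [0.616, -0.011, 0.788], [0.786, -0.066, -0.615]]
ft_force: [-0.7, -0.5, -4.2]
width: 0.136
t 28.05 tcp [0.5604 0.0749 0.2422] yaw -0.7 tilt 52.04 F [-0.7 -0.5 -4.2] w 11.6
[-0.22   0.277  1.436  0.874  1.684 -0.19 ]
twist [-1.9 -2.  -3.3] | travel after twist [ 2.9  6.6 -8.7] | n=0.6
twist [ -2.3 -17.   -3.1] | travel after twist [25.9  6.6 -3.6] | n=2.5
```

View pics/p1.png

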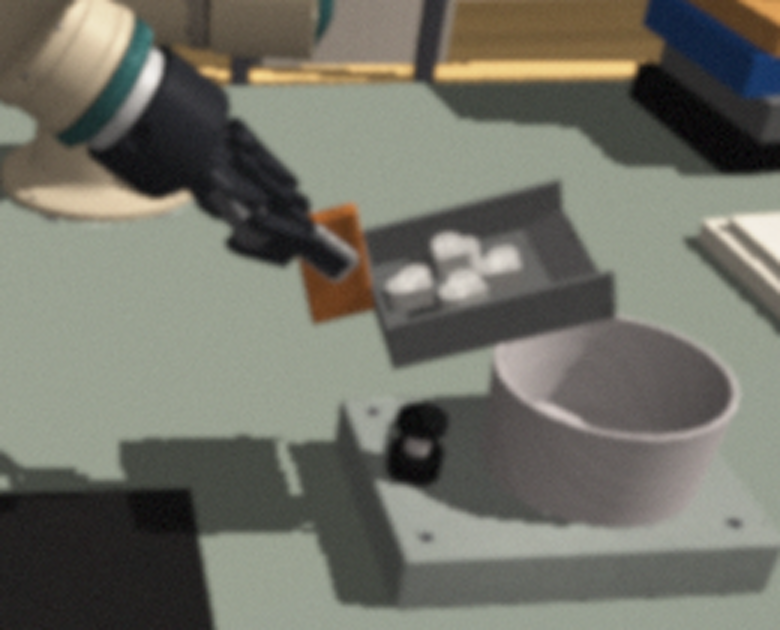

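View pics/p1t.png

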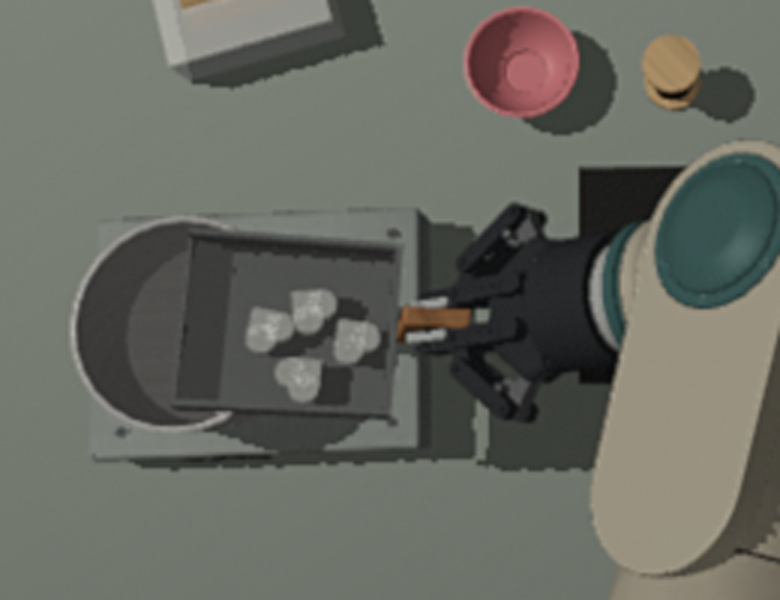

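```bash
python3 -m creep '{"travel":[[5,3,-4],[8,3,-4],[8,1,-4],[0,0,0]],"twist":[[-0.8,-5.6,-1],[-0.8,-5.6,-1],[-0.8,-5.6,-1],[0,0,0]],"jaw":[2,2,2,2]}'; python3 -c "
from h import *
st()
plan([.567,.094,.25],R=Rt(35))
plan([.567,.166,.32],R=Rt(5))
"
```

```text
time_s: 28.48
tool_pos: [0.5694, 0.0727, 0.2587]
tool_rot: [[0.014, 1.0, -0.001], [0.825, -0.011, 0.565], [0.565, -0.009, -0.825]]
ft_force: [-0.6, 0.7, -2.9]
width: 0.132
t 28.48 tcp [0.5694 0.0727 0.2587] yaw -0.6 tilt 34.43 F [-0.6  0.7 -2.9] w 11.3
twist [-0.   0.6 -0.8] | travel after twist [12.5 -2.4 19.4] | n=0.6
twist [ -0.3 -29.4  -0.8] | travel after twist [ 98.3  -2.4 -52.9] | n=4.2
```

```bash
python3 -m creep '{"travel":[[18,0,0],[18,-1,-4],[18,-1,-8],[17,0,-11],[16,0,-13],[14,0,-12],[0,0,0]],"twist":[[0,-5,0],[0,-5,-0.4],[0,-5,-0.4],[0,-5,0],[0,-5,0],[0,-4.5,0],[0,0,0]],"jaw":[2,2,2,2,2,2,2]}'; python3 -c "
from h import *
st();print(status.sense()['joint_pos'].round(3))
plan([.567,.166,.316],R=Rt(5))
plan([.567,.232,.342],R=Rt(-15))
f=grab_frame('scene');crop(f,300,60,560,270,3,'p2.png')
"
```

```text
time_s: 29.07
tool_pos: [0.5696, 0.1442, 0.3327]
tool_rot: [[0.015, 0.999, -0.033], [0.997, -0.012, 0.082], [0.081, -0.034, -0.996]]
ft_force: [-0.2, 1.0, -3.4]
width: 0.129
t 29.07 tcp [0.5696 0.1442 0.3327] yaw -0.7 tilt 5.04 F [-0.2  1.  -3.4] w 11.1
[0.155 0.234 1.146 0.088 1.781 0.186]
twist [-1.9  0.3 -0.9] | travel after twist [20.2 -2.6 18.5] | n=0.7
twist [ -2.  -19.7  -0.5] | travel after twist [ 82.4  -2.6 -31.7] | n=2.8
```

View pics/p2.png

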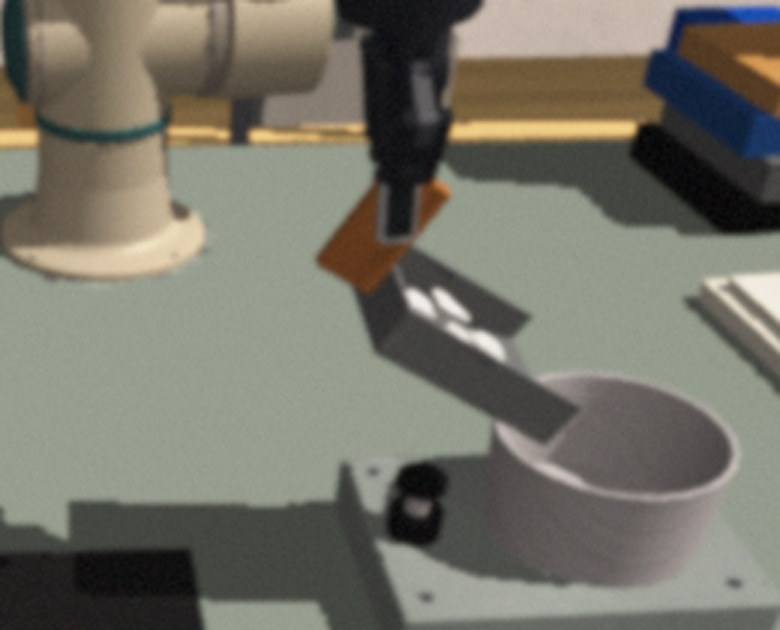

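```bash
python3 -m creep '{"travel":[[14,-1,6],[14,-1,6],[12,0,0],[20,0,-6],[20,0,-10],[18,0,-10],[0,0,0]],"twist":[[-1.5,0,-0.5],[-0.5,0,0],[0,-3,0],[0,-6,0],[0,-6,0],[0,-5,0],[0,0,0]],"jaw":[2,2,2,2,2,2,2]}'; python3 -c "
from h import *
st();print(status.sense()['joint_pos'].round(3))
plan([.567,.232,.342],R=Rt(-15))
plan([.567,.304,.347],R=Rt(-35))
f=grab_frame('scene');crop(f,300,60,560,270,3,'p3.png')
f=grab_frame('top');crop(f,100,200,300,350,4,'p3t.png')
"
```

```text
time_s: 29.7
tool_pos: [0.5696, 0.238, 0.3266]
tool_rot: [[0.013, 0.999, -0.039], [0.965, -0.023, -0.263], [-0.264, -0.034, -0.964]]
ft_force: [-0.7, 0.8, 4.4]
width: 0.132
t 29.7 tcp [0.5696 0.238  0.3266] yaw -1.3 tilt 15.42 F [-0.7  0.8  4.4] w 11.3
[ 0.412  0.405  0.963 -0.241  1.91   0.365]
twist [-2.2  0.3 -0.8] | travel after twist [ -9.8  -2.6 -13.4] | n=0.4
twist [ -2.3 -19.7  -0.4] | travel after twist [ 42.4  -2.6 -54.6] | n=2.8
```

View pics/p3.png

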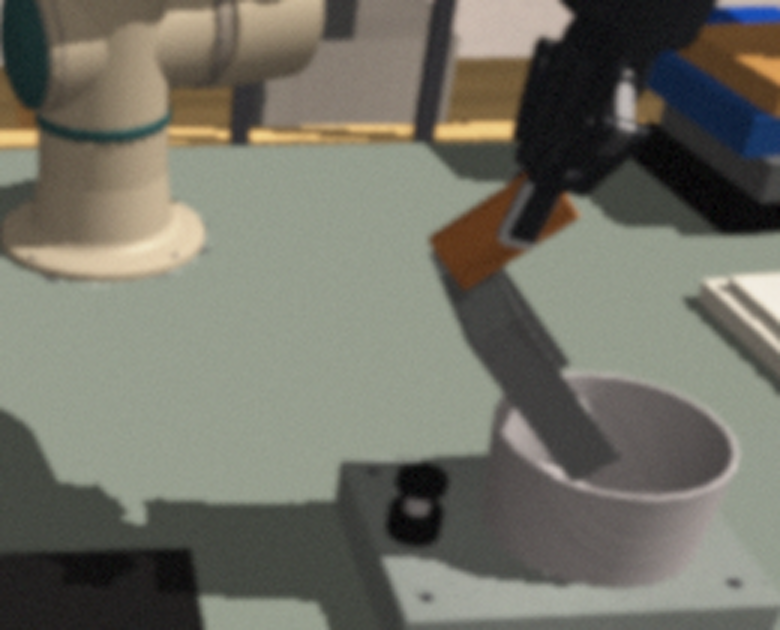

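View pics/p3t.png

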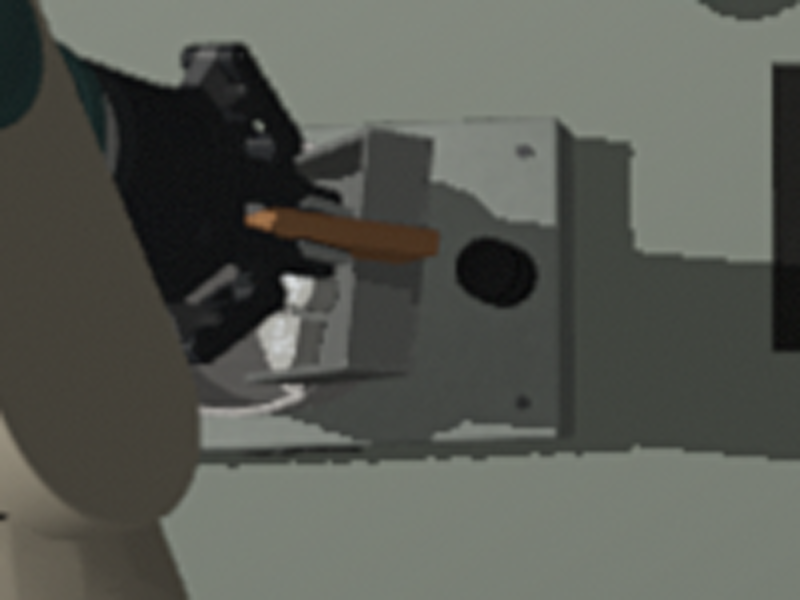

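```bash
python3 -m creep '{"travel":[[0,0,-16],[14,-1,-16],[14,-1,-16],[14,0,-14],[0,0,0],[0,0,0]],"twist":[[-2,0,0],[0,-6,0],[0,-6,0],[0,-6,0],[0,0,0],[0,0,0]],"jaw":[2,2,2,2,2,2]}'; python3 -c "
from h import *
st();print(status.sense()['joint_pos'].round(3))
plan([.567,.304,.347],R=Rt(-35))
f=grab_frame('scene');crop(f,300,60,560,270,3,'p4.png')
f=grab_frame('top');crop(f,100,200,300,350,4,'p4t.png')
"
```

```text
time_s: 30.3
tool_pos: [0.5729, 0.2861, 0.3719]
tool_rot: [[0.026, 1.0, -0.014], [0.836, -0.029, -0.548], [-0.548, 0.003, -0.836]]
ft_force: [-0.3, -0.1, -1.5]
width: 0.132
t 30.3 tcp [0.5729 0.2861 0.3719] yaw -1.7 tilt 33.26 F [-0.3 -0.1 -1.5] w 11.3
[ 0.554  0.584  0.688 -0.573  2.134  0.337]
twist [-0.8 -1.7 -1.5] | travel after twist [29.  -5.9 10.1] | n=0.8
```

View pics/p4.png

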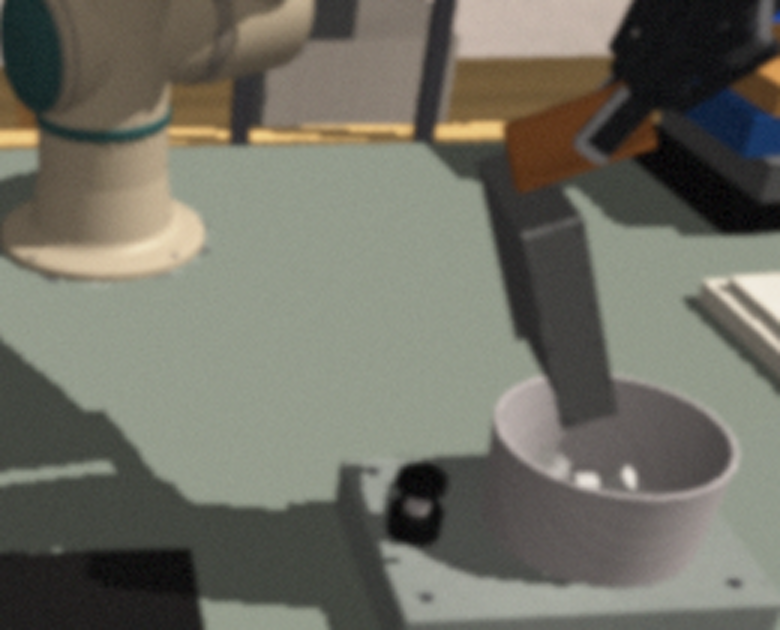

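View pics/p4t.png

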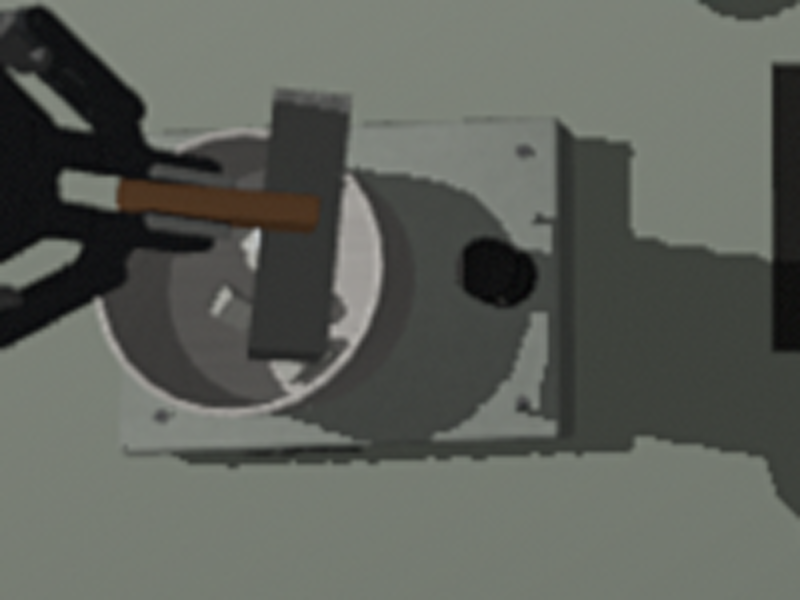

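```bash
python3 -m creep '{"travel":[[0,0,0],[0,0,0],[-10,0,-15],[-20,0,-25],[-20,0,-25],[0,0,0],[0,0,0]],"twist":[[0,0,0],[0,0,0],[0,0,0],[0,0,0],[0,0,0],[0,0,0],[0,0,0]],"jaw":[2,2,2,2,2,2,2]}'; python3 -c "
from h import *
st()
plan([.57,.15,.40],R=Rt(35))
f=grab_frame('scene');crop(f,300,30,560,270,2.5,'p5.png')
f=grab_frame('top');crop(f,100,200,300,350,4,'p5t.png')
"
```

```text
time_s: 30.98
tool_pos: [0.5729, 0.2698, 0.4586]
tool_rot: [[0.034, 0.999, -0.019], [0.839, -0.039, -0.542], [-0.543, 0.002, -0.84]]
ft_force: [0.9, 1.0, -3.1]
width: 0.134
t 30.98 tcp [0.5729 0.2698 0.4586] yaw -2.2 tilt 32.87 F [ 0.9  1.  -3.1] w 11.5
twist [ 0.2 67.9 -2.4] | travel after twist [-131.7   -2.9  -20.8] | n=9.7
```

View pics/p5.png

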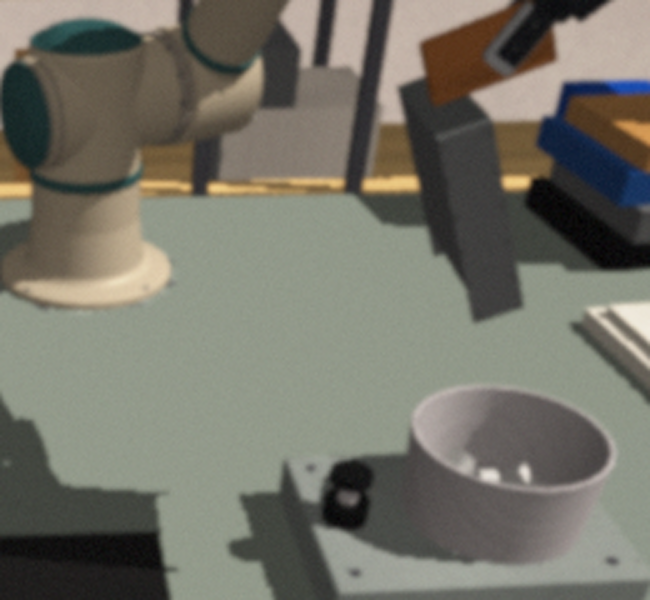

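View pics/p5t.png

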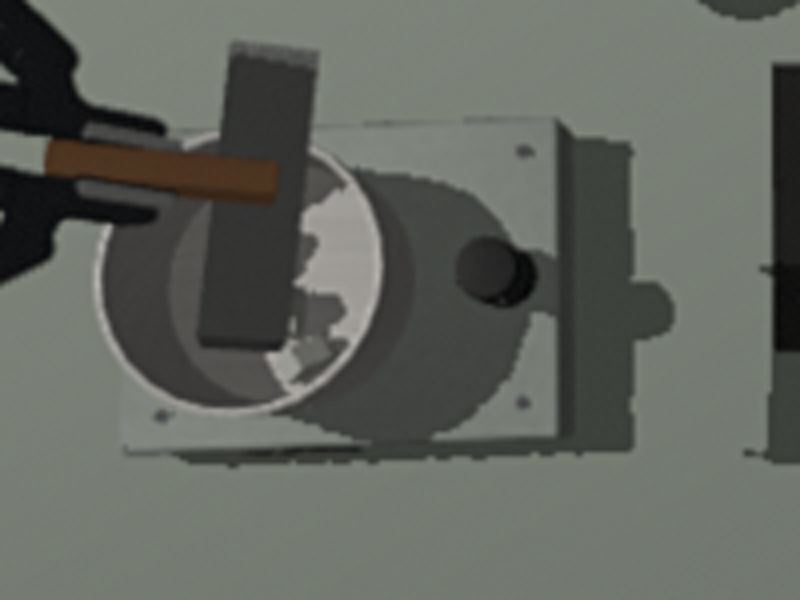

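```bash
python3 -m creep '{"travel":[[-10,0,-5],[-14,0,0],[-14,0,0],[-14,0,0],[-14,0,0],[-14,0,0],[-14,0,0],[-14,0,0],[-14,0,0],[-14,0,0],[0,0,0]],"twist":[[0,6.8,0],[0,6.8,-0.3],[0,6.8,-0.3],[0,6.8,-0.3],[0,6.8,-0.3],[0,6.8,-0.3],[0,6.8,-0.3],[0,6.8,-0.3],[0,6.8,0],[0,6.8,0],[0,0,0]],"jaw":[2,2,2,2,2,2,2,2,2,2,2]}'; python3 -c "
from h import *
st();print(status.sense()['joint_pos'].round(3))
plan([.62,-.19,.22],R=Rt(35))
f=grab_frame('scene');crop(f,240,0,560,240,2.5,'p6.png')
f=grab_frame('top');crop(f,100,200,300,350,4,'p6t.png')
"
```

```text
time_s: 32.0
tool_pos: [0.5674, 0.1426, 0.4439]
tool_rot: [[0.027, 1.0, -0.015], [0.787, -0.012, 0.617], [0.617, -0.028, -0.787]]
ft_force: [0.4, -0.3, -3.4]
width: 0.133
t 32.0 tcp [0.5674 0.1426 0.4439] yaw -0.7 tilt 38.12 F [ 0.4 -0.3 -3.4] w 11.4
[-0.039  0.185  1.068  0.698  1.858  0.198]
twist [-0.9 -3.1 -1.5] | travel after twist [-400.9   52.6   -7.3] | n=9.9
```

View pics/p6.png

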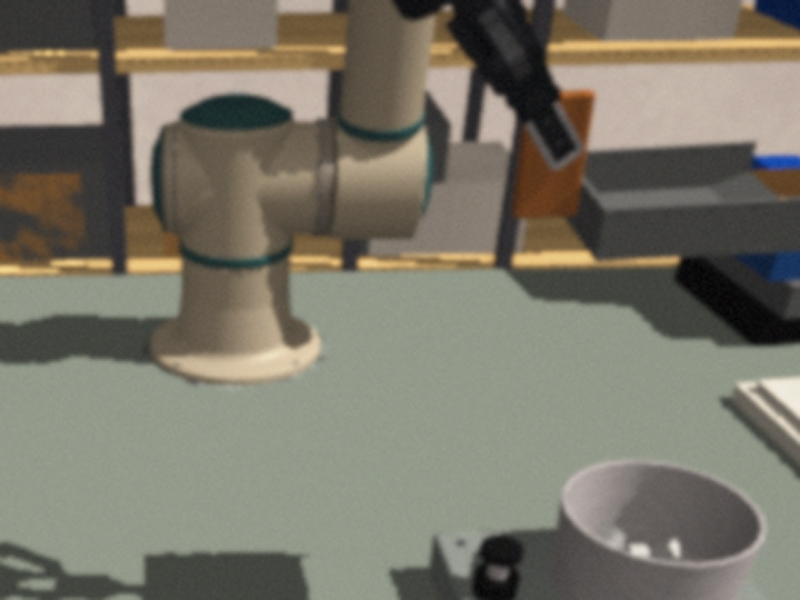

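View pics/p6t.png

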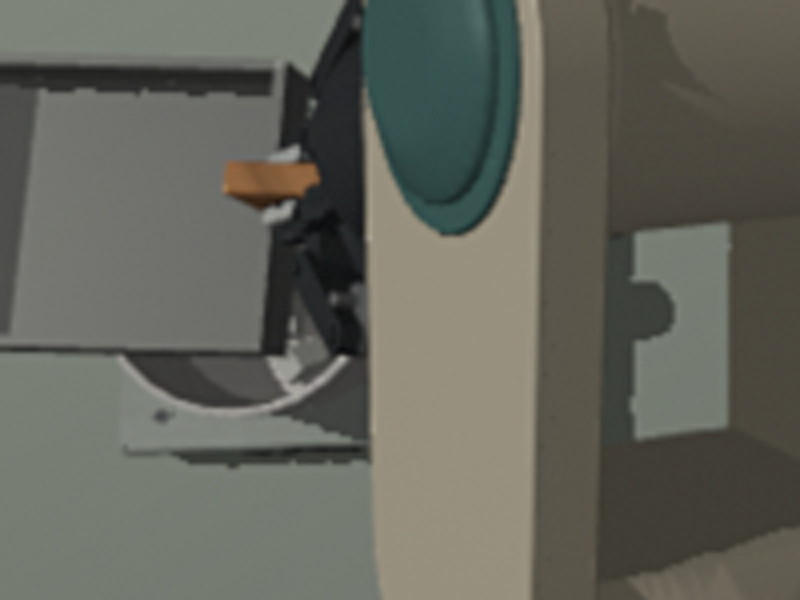

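```bash
python3 -m creep '{"travel":[[-20,2,-2],[-36,5,0],[-36,5,0],[-36,5,0],[-36,5,0],[-36,5,0],[-36,5,0],[-36,5,0],[-36,5,0],[-36,5,0],[-30,4,0],[-15,0,0],[0,0,0]],"twist":[[-0.9,-3,-1.4],[0,0,0],[0,0,0],[0,0,0],[0,0,0],[0,0,0],[0,0,0],[0,0,0],[0,0,0],[0,0,0],[0,0,0],[0,0,0],[0,0,0]],"jaw":[2,2,2,2,2,2,2,2,2,2,2,2,2]}'; python3 -c "
from h import *
st()
plan([.6235,-.194,.15],R=Rt(35))
f=grab_frame('top');crop(f,100,200,300,350,4,'p7t.png')
"
```

```text
time_s: 33.18
tool_pos: [0.6327, -0.1715, 0.2316]
tool_rot: [[-0.039, 0.999, -0.008], [0.842, 0.037, 0.538], [0.537, 0.014, -0.843]]
ft_force: [-0.2, 0.1, -3.1]
width: 0.133
t 33.18 tcp [ 0.6327 -0.1715  0.2316] yaw 2.1 tilt 32.52 F [-0.2  0.1 -3.1] w 11.3
twist [-0.5  2.5  2.2] | travel after twist [-65.2  -9.2  53.9] | n=2.1
```

View pics/p7t.png

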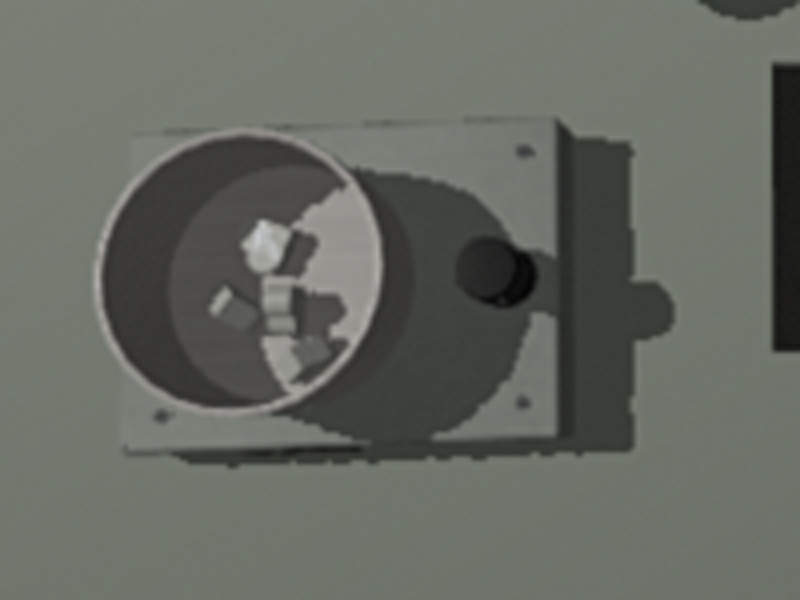

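```bash
python3 -m creep '{"travel":[[-18,-4,14],[-22,-4,18],[-16,-1,14],[-8,0,6],[0,0,0]],"twist":[[-0.5,2.5,2.2],[0,0,0],[0,0,0],[0,0,0],[0,0,0]],"jaw":[2,2,2,2,2]}'; python3 -c "
from h import *
st()
plan([.6235,-.194,.125],R=Rt(35))
f=grab_frame('scene');crop(f,180,130,380,300,4,'q1.png')
f=grab_frame('top');crop(f,280,200,440,320,5,'q1t.png')
"
```

```text
time_s: 33.65
tool_pos: [0.6299, -0.1854, 0.1599]
tool_rot: [[-0.017, 1.0, 0.002], [0.824, 0.013, 0.567], [0.567, 0.011, -0.824]]
ft_force: [-0.6, 0.8, -2.2]
width: 0.134
t 33.65 tcp [ 0.6299 -0.1854  0.1599] yaw 0.8 tilt 34.53 F [-0.6  0.8 -2.2] w 11.4
twist [0.1 0.5 1. ] | travel after twist [-27.   -6.4  23.6] | n=0.9
```

View pics/q1.png

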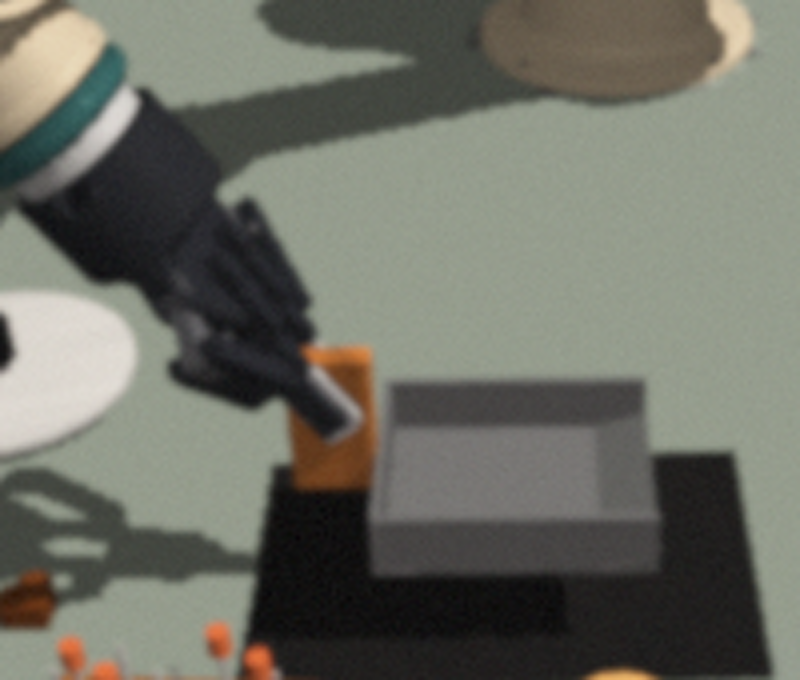

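View pics/q1t.png

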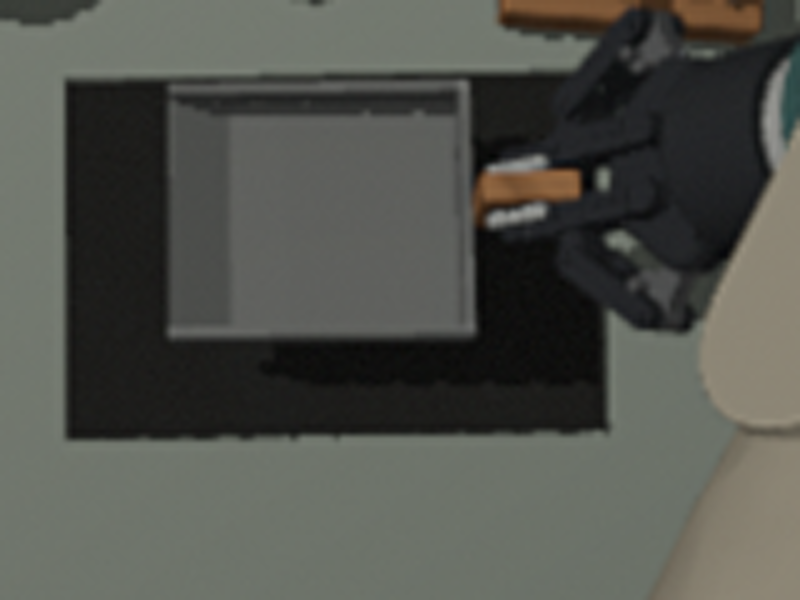

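Level. Continue down slowly.

```bash
python3 -m creep '{"travel":[[-12,-4,9],[-12,-3,10],[-6,0,5],[0,0,0],[0,0,0]],"twist":[[0,0.5,0.8],[0,0,0],[0,0,0],[0,0,0],[0,0,0]],"jaw":[2,2,2,2,2]}'; python3 -c "
from h import *
st()
plan([.6235,-.194,.110],R=Rt(35))
"
```

```text
time_s: 34.17
tool_pos: [0.6255, -0.1962, 0.1276]
tool_rot: [[-0.011, 1.0, 0.009], [0.821, 0.004, 0.571], [0.57, 0.013, -0.821]]
ft_force: [0.9, -0.5, -1.3]
width: 0.136
t 34.17 tcp [ 0.6255 -0.1962  0.1276] yaw 0.2 tilt 34.79 F [ 0.9 -0.5 -1.3] w 11.6
twist [0.5 0.2 0.6] | travel after twist [-8.3 -2.  15.7] | n=0.4
```

```bash
python3 -m creep '{"travel":[[-4,-2,7],[-4,0,7],[0,0,0],[0,0,0]],"twist":[[0.5,0,0.5],[0,0,0],[0,0,0],[0,0,0]],"jaw":[2,2,2,2]}'; python3 -c "
from h import *
st()
plan([.6235,-.194,.109],R=Rt(35))
f=grab_frame('scene');crop(f,180,130,380,300,4,'q2.png')
f=grab_frame('top');crop(f,280,200,440,320,5,'q2t.png')
"
```

```text
time_s: 34.5
tool_pos: [0.624, -0.1951, 0.1116]
tool_rot: [[-0.002, 1.0, 0.002], [0.821, 0.0, 0.571], [0.571, 0.002, -0.821]]
ft_force: [-0.2, -0.8, 1.1]
width: 0.13
t 34.5 tcp [ 0.624  -0.1951  0.1116] yaw 0.0 tilt 34.82 F [-0.2 -0.8  1.1] w 11.1
twist [0.1 0.2 0.1] | travel after twist [-0.6 -0.5  2.7] | n=0.1
```

View pics/q2.png

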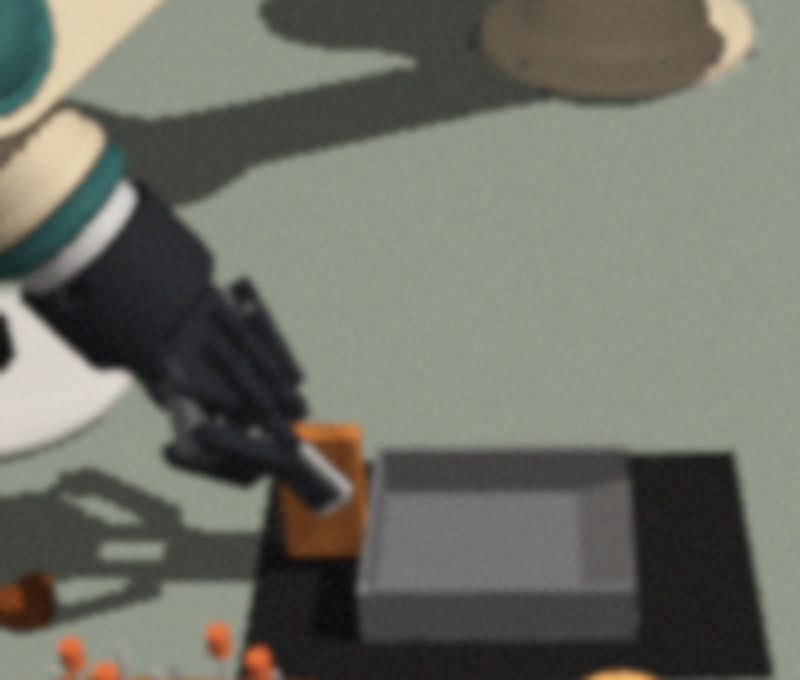

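View pics/q2t.png

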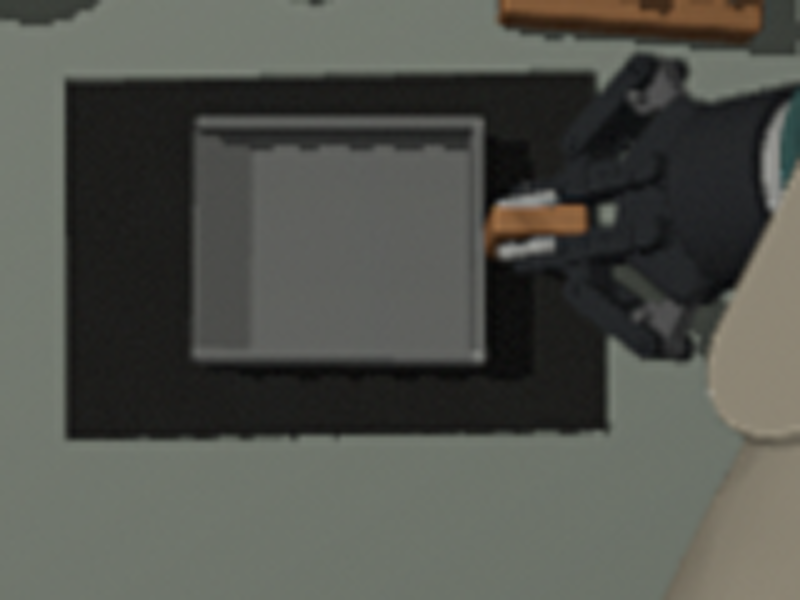

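```bash
python3 -m creep '{"travel":[[-1.5,0,2],[0,0,0],[0,0,0],[0,0,0],[0,0,0],[0,0,0],[0,0,-12],[0,0,-22],[0,0,-25],[0,0,-25],[0,0,0]],"twist":[[0,0,0],[0,0,0],[0,0,0],[0,0,0],[0,0,0],[0,0,0],[0,0,0],[0,0,0],[0,0,0],[0,0,0],[0,0,0]],"jaw":[2,2,34,34,34,34,34,34,34,34,34]}'; python3 -c "
from h import *
st()
f=grab_frame('top');crop(f,280,200,440,320,5,'q3t.png')
for nm,u,v,z in [('tray TL',192,118,.035),('tray TR',482,118,.035),('tray BR',487,362,.035),('tray BL',192,362,.035)]: pass
"
```

```text
time_s: 35.52
tool_pos: [0.6237, -0.2452, 0.1835]
tool_rot: [[-0.004, 1.0, 0.0], [0.821, 0.003, 0.57], [0.57, 0.002, -0.821]]
ft_force: [0.2, -0.1, 0.4]
width: 0.4
t 35.52 tcp [ 0.6237 -0.2452  0.1835] yaw 0.2 tilt 34.78 F [ 0.2 -0.1  0.4] w 34.2
```

View pics/q3t.png

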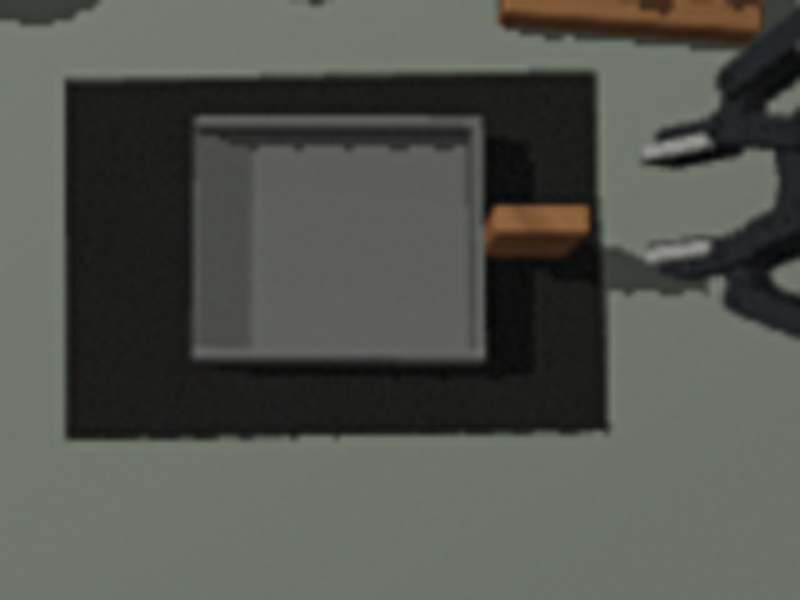

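```bash
python3 -m creep '{"travel":[[-5,0,-10],[-15,-10,-10],[-20,-30,-5],[-20,-30,0],[-20,-30,0],[0,-30,0],[0,-20,0],[0,0,0]],"twist":[[0,-5,0],[0,-6,0],[0,-6,0],[0,-6,0],[0,-6,0],[0,-6,0],[0,0,0],[0,0,0]],"jaw":[50,50,50,50,50,50,50,50]}'; python3 -c "
from h import *
st();print(status.sense()['joint_pos'].round(3))
f=grab_frame('top');crop(f,420,260,560,380,5.5,'l1t.png');g=grab_frame('scene');crop(g,120,130,260,260,5,'l1s.png')
"
```

```text
time_s: 36.23
tool_pos: [0.4655, -0.3314, 0.1652]
tool_rot: [[-0.013, 1.0, -0.011], [1.0, 0.013, -0.027], [-0.027, -0.011, -1.0]]
ft_force: [-0.4, -0.6, 0.7]
width: 0.586
t 36.23 tcp [ 0.4655 -0.3314  0.1652] yaw 0.7 tilt 1.65 F [-0.4 -0.6  0.7] w 50.0
[-0.673  0.265  1.446 -0.028  1.423 -0.682]
```

View pics/l1t.png

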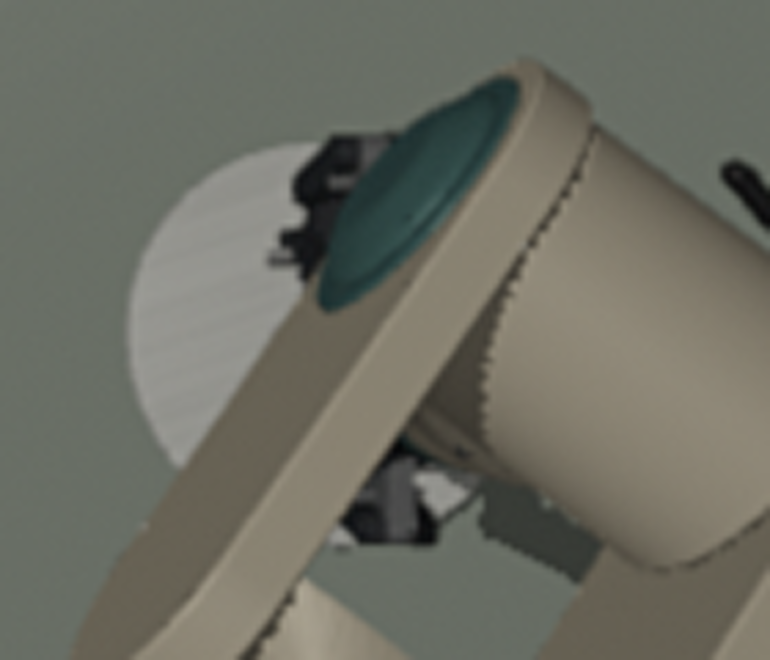

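View pics/l1s.png

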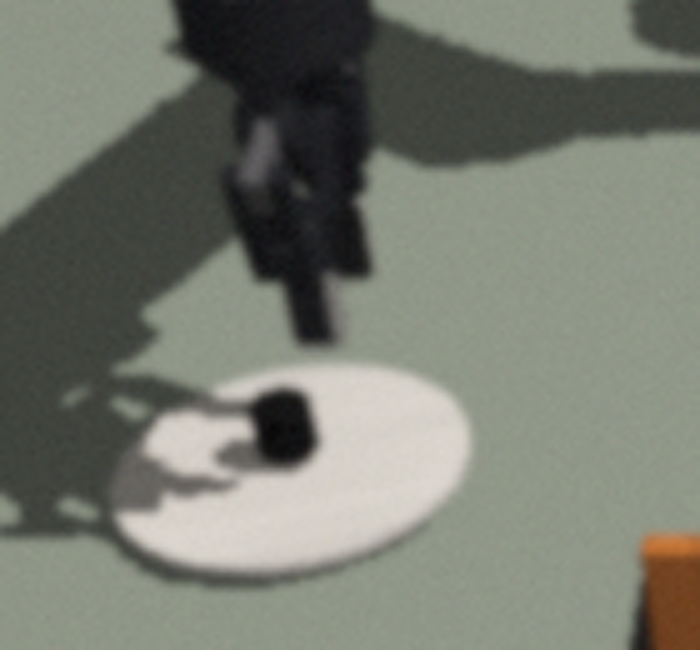

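```bash
python3 -c "
from h import *
f=grab_frame('top');g=grab_frame('scene')
im=cv2.imread('pics/top0.png').min(2); m=(im>118).astype(np.uint8)
n,l,s,c=cv2.connectedComponentsWithStats(m)
for i in range(1,n):
    if abs(c[i][0]-480)<15 and abs(c[i][1]-322)<15 and s[i,4]>1000: print(s[i],c[i]); e=np.r_[s[i,0]-.5,s[i,1]-.5,s[i,0]+s[i,2]-.5,s[i,1]+s[i,3]-.5]
a=least_squares(lambda q:circ_ext(f,q,.013,.08)-e,[.46,-.37]);print(a.x,a.fun)
e2=np.r_[120+112/5,130+362/5,120+472/5,130+575/5]-.4
b=least_squares(lambda q:circ_ext(g,q,.012,.08)-e2,[.46,-.37]);print(b.x,b.fun)
# knob top
print(px2w(f,482.5,321.5,.043), px2w(g,120+282/5-.4,130+403/5-.4,.045))
im=cv2.imread('pics/top0.png'); cv2.imwrite('pics/l0.png',cv2.resize(im[300:345,460:505],None,fx=12,fy=12,interpolation=cv2.INTER_CUBIC))
"
```

```text
[ 443  286   73   73 3867] [478.41194725 321.93897078]
[ 0.46192788 -0.37189495] [ 0.31638552 -0.03559392 -0.31429809  0.04194746]
[ 0.46367328 -0.36982928] [ 0.01964084  0.96945818 -0.0178286  -0.7459259 ]
[ 0.46248546 -0.36976308  0.043     ] [ 0.46384275 -0.3685068   0.045     ]
```

View pics/l0.png

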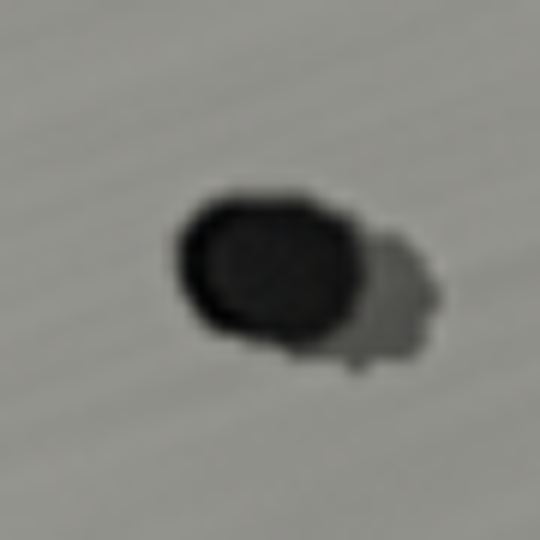

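```bash
python3 -c "
from h import *
plan([.4625,-.3705,.14],R=Rt(0))"
python3 -m creep '{"travel":[[-20,-2,0],[-19,0,0],[0,0,0]],"twist":[[-0.6,1.5,0.7],[0,0,0],[0,0,0]],"jaw":[50,50,50]}' ; python3 -c "
from h import *
st()
plan([.4625,-.3705,.097],R=Rt(0))"
```

```text
twist [-0.5  1.5  0.8] | travel after twist [-38.7  -6.8  26.1] | n=1.2
time_s: 36.68
tool_pos: [0.4711, -0.3709, 0.1663]
tool_rot: [[-0.006, 1.0, 0.004], [1.0, 0.006, 0.002], [0.002, 0.004, -1.0]]
ft_force: [0.8, -0.2, 1.1]
width: 0.58
t 36.68 tcp [ 0.4711 -0.3709  0.1663] yaw 0.4 tilt 0.25 F [ 0.8 -0.2  1.1] w 49.6
twist [ 0.2 -0.1  0.4] | travel after twist [ 0.4 -8.6 69.3] | n=1.7
```

```bash
python3 -m creep '{"travel":[[0,-8,15],[0,0,18],[0,0,16],[0,0,10],[0,0,0],[0,0,0]],"twist":[[0.2,0,0.4],[0,0,0],[0,0,0],[0,0,0],[0,0,0],[0,0,0]],"jaw":[50,50,50,50,50,50]}' ; python3 -c "
from h import *
st()
plan([.4625,-.3705,.098],R=Rt(0))
g=grab_frame('scene');crop(g,120,130,260,260,5,'l2s.png')
"
```

```text
time_s: 37.18
tool_pos: [0.4682, -0.3702, 0.1044]
tool_rot: [[-0.002, 1.0, 0.003], [1.0, 0.002, 0.002], [0.002, 0.003, -1.0]]
ft_force: [0.2, 0.4, 0.8]
width: 0.583
t 37.18 tcp [ 0.4682 -0.3702  0.1044] yaw 0.1 tilt 0.22 F [0.2 0.4 0.8] w 49.8
twist [ 0.2 -0.1  0.1] | travel after twist [-0.3 -5.7  6.4] | n=0.2
```

View pics/l2s.png

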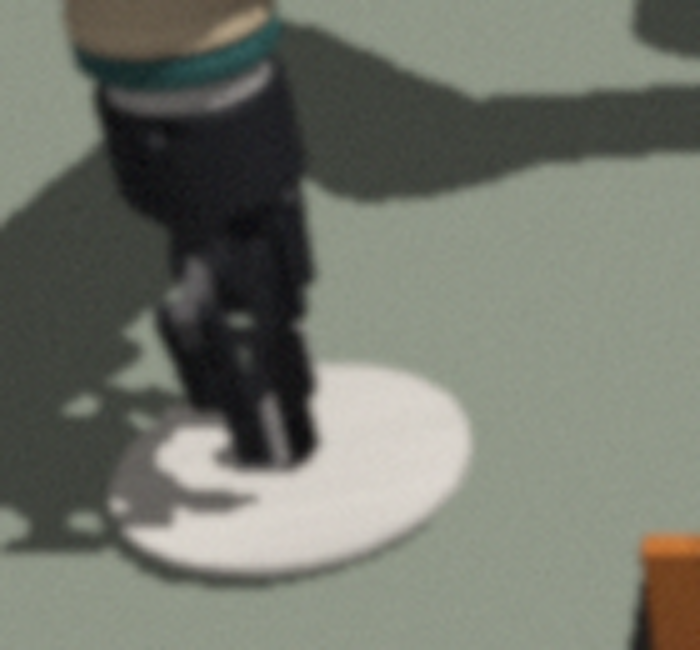

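```bash
python3 -m creep '{"travel":[[0,-6,4],[0,0,4],[0,0,0]],"twist":[[0,0,0],[0,0,0],[0,0,0]],"jaw":[50,50,50]}' ; python3 -c "
from h import *
st()
plan([.4625,-.3705,.098],R=Rt(0))
"
```

```text
time_s: 37.48
tool_pos: [0.463, -0.3705, 0.0982]
tool_rot: [[-0.003, 1.0, 0.006], [1.0, 0.003, -0.0], [-0.0, 0.006, -1.0]]
ft_force: [-0.6, 0.2, 0.7]
width: 0.586
t 37.48 tcp [ 0.463  -0.3705  0.0982] yaw 0.2 tilt 0.33 F [-0.6  0.2  0.7] w 50.1
twist [0.3 0.  0.2] | travel after twist [-0.  -0.5  0.2] | n=0.1
```

```bash
python3 -m creep '{"travel":[[0,0,0],[0,0,0],[0,0,0],[0,0,0],[0,0,0],[0,0,0],[0,0,0],[0,0,0]],"twist":[[0.3,0,0],[0,0,0],[0,0,0],[0,0,0],[0,0,0],[0,0,0],[0,0,0],[0,0,0]],"jaw":[5,5,5,5,5,5,5,5]}' ; python3 -c "
from h import *
st()
"
python3 -m creep '{"travel":[[0,0,-10],[0,0,-20],[0,0,-30],[0,0,-30],[0,0,-30],[0,0,-20],[0,0,0]],"twist":[[0,0,0],[0,0,0],[0,0,0],[0,0,0],[0,0,0],[0,0,0],[0,0,0]],"jaw":[5,5,5,5,5,5,5]}'; python3 -c "
from h import *
st()
plan([.567,.31,.24],R=Rt(0))
print(status.sense()['joint_pos'].round(2))
g=grab_frame('scene');crop(g,120,80,260,210,5,'l3s.png')
"
```

```text
time_s: 38.15
tool_pos: [0.463, -0.3708, 0.0994]
tool_rot: [[-0.002, 1.0, 0.001], [1.0, 0.002, -0.001], [-0.001, 0.001, -1.0]]
ft_force: [0.0, 0.4, -1.0]
width: 0.301
t 38.15 tcp [ 0.463  -0.3708  0.0994] yaw 0.1 tilt 0.09 F [ 0.   0.4 -1. ] w 25.7
time_s: 38.73
tool_pos: [0.4617, -0.3695, 0.2461]
tool_rot: [[-0.002, 1.0, -0.003], [1.0, 0.002, 0.003], [0.003, -0.003, -1.0]]
ft_force: [0.1, -0.9, -0.9]
width: 0.303
t 38.73 tcp [ 0.4617 -0.3695  0.2461] yaw 0.1 tilt 0.26 F [ 0.1 -0.9 -0.9] w 25.8
twist [-0.2 -0.2  0.1] | travel after twist [679.5 105.3   6.1] | n=16.8
[-0.74  0.26  1.28  0.    1.6  -0.74]
```

View pics/l3s.png

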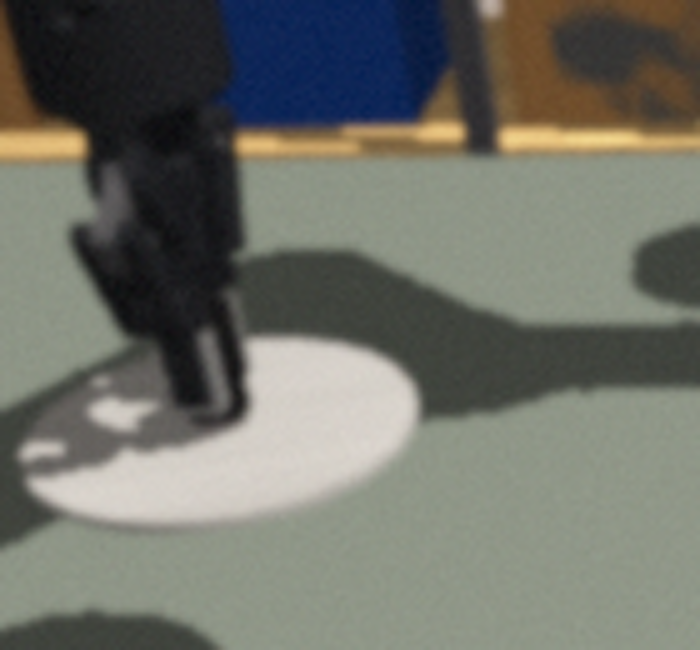

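```bash
python3 -m creep '{"travel":[[12,2,-5],[25,4,-5],[34,5,-3],[34,5,0],[34,5,0],[34,5,0],[34,5,0],[34,5,0],[34,5,0],[34,5,0],[34,5,0],[34,5,0],[34,5,0],[34,5,0],[34,5,0],[34,5,0],[25,4,0],[12,3,0],[0,0,0],[0,0,0]],"twist":[[0,0,0],[0,0,0],[0,0,0],[0,0,0],[0,0,0],[0,0,0],[0,0,0],[0,0,0],[0,0,0],[0,0,0],[0,0,0],[0,0,0],[0,0,0],[0,0,0],[0,0,0],[0,0,0],[0,0,0],[0,0,0],[0,0,0],[0,0,0]],"jaw":[5,5,5,5,5,5,5,5,5,5,5,5,5,5,5,5,5,5,5,5]}'; python3 -c "
from h import *
st()
plan([.567,.31,.25],R=Rt(0))
"
```

```text
time_s: 40.45
tool_pos: [0.5281, 0.2209, 0.2251]
tool_rot: [[-0.004, 0.998, -0.065], [1.0, 0.005, 0.014], [0.015, -0.065, -0.998]]
ft_force: [0.7, -0.5, -2.1]
width: 0.3
t 40.45 tcp [0.5281 0.2209 0.2251] yaw 0.3 tilt 3.8 F [ 0.7 -0.5 -2.1] w 25.6
twist [-3.7 -0.8  0.2] | travel after twist [ 89.1  38.9 -24.9] | n=2.4
```

```bash
python3 -m creep '{"travel":[[0,0,-25],[0,0,-5],[20,10,0],[25,12,0],[25,10,0],[14,6,0],[0,0,0],[0,0,0]],"twist":[[-2,-0.8,0],[-1.7,0,0.2],[0,0,0],[0,0,0],[0,0,0],[0,0,0],[0,0,0],[0,0,0]],"jaw":[5,5,5,5,5,5,5,5]}'; python3 -c "
from h import *
st()
plan([.567,.311,.25],R=Rt(0))
f=grab_frame('top');crop(f,100,190,300,340,4,'m1t.png');g=grab_frame('scene');crop(g,400,100,600,260,4,'m1s.png')
"
```

```text
time_s: 41.12
tool_pos: [0.5683, 0.2971, 0.2484]
tool_rot: [[0.012, 1.0, -0.004], [1.0, -0.012, -0.004], [-0.004, -0.004, -1.0]]
ft_force: [0.3, -0.0, -2.3]
width: 0.304
t 41.12 tcp [0.5683 0.2971 0.2484] yaw -0.7 tilt 0.32 F [ 0.3 -0.  -2.3] w 26.0
twist [-0.2  0.2 -0.7] | travel after twist [13.9 -1.3 -1.6] | n=0.3
```

View pics/m1t.png

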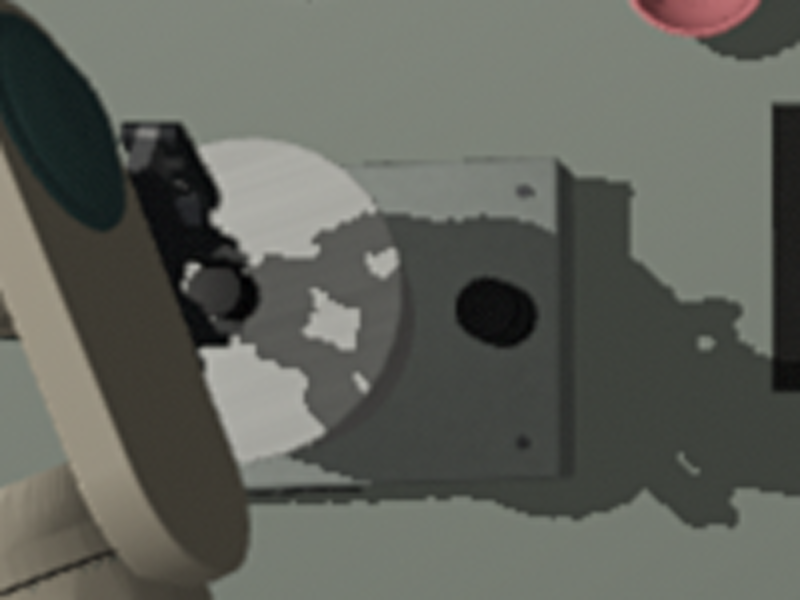

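View pics/m1s.png

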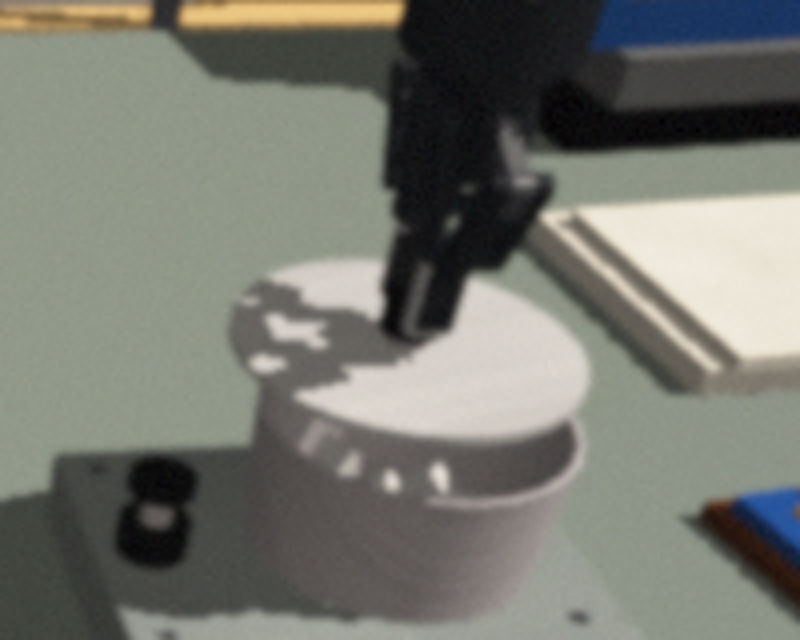

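```bash
python3 -c "
from h import *
f=grab_frame('top');g=grab_frame('scene')
e=np.r_[400+229/4,100+257/4,400+592/4,100+440/4]-.4
b=least_squares(lambda q:circ_ext(g,q,.161,.08)-e,[.56,.3]);print(b.x,b.fun)
# top view: visible arc: fit points
pts=np.array([(250,137),(310,150),(350,178),(385,222),(404,280),(398,335),(375,385),(325,435),(250,462)])/4+[100,190]-.4
X=np.array([px2w(f,u,v,.162)[:2] for u,v in pts])
r=least_squares(lambda q:np.hypot(*(X-q).T)-.08,[.56,.3]);print(r.x,(1000*r.fun).round(1))
"
```

```text
[0.56982589 0.29595092] [ 0.14180112  0.91222217 -0.13128727 -0.63170271]
[0.56745932 0.29421215] [ 1.1  0.2 -1.2 -0.9  0.7  0.5  0.3  0.2 -0.4]
```

```bash
python3 -m creep '{"travel":[[8,0,0],[8,0,0],[0,0,0],[0,0,0]],"twist":[[-0.2,0.2,-0.5],[0,0,0],[0,0,0],[0,0,0]],"jaw":[5,5,5,5]}'; python3 -c "
from h import *
st()
plan([.568,.313,.225],R=Rt(0))
"
```

```text
time_s: 41.65
tool_pos: [0.5682, 0.3126, 0.2503]
tool_rot: [[0.006, 1.0, 0.002], [1.0, -0.006, 0.001], [0.001, 0.002, -1.0]]
ft_force: [0.3, -0.3, -1.6]
width: 0.304
t 41.65 tcp [0.5682 0.3126 0.2503] yaw -0.3 tilt 0.13 F [ 0.3 -0.3 -1.6] w 26.0
twist [ 0.1 -0.1 -0.3] | travel after twist [ 0.4 -0.2 25.3] | n=0.6
```

```bash
python3 -m creep '{"travel":[[0,0,8],[0,0,8],[0,0,5],[0,0,0],[0,0,0]],"twist":[[0,0,0],[0,0,0],[0,0,0],[0,0,0],[0,0,0]],"jaw":[5,5,5,5,5]}'; python3 -c "
from h import *
st()
plan([.568,.313,.2125],R=Rt(0))
"
```

```text
time_s: 42.07
tool_pos: [0.5679, 0.3126, 0.2261]
tool_rot: [[0.005, 1.0, 0.001], [1.0, -0.005, 0.0], [0.0, 0.001, -1.0]]
ft_force: [-0.1, -0.1, -1.1]
width: 0.303
t 42.07 tcp [0.5679 0.3126 0.2261] yaw -0.3 tilt 0.05 F [-0.1 -0.1 -1.1] w 25.8
twist [ 0.1 -0.  -0.3] | travel after twist [ 0.4  0.1 13.6] | n=0.3
```

```bash
python3 -m creep '{"travel":[[0,0,5],[0,0,4],[0,0,3],[0,0,0],[0,0,0]],"twist":[[0,0,0],[0,0,0],[0,0,0],[0,0,0],[0,0,0]],"jaw":[5,5,5,5,5]}'; python3 -c "
from h import *
st()
plan([.568,.313,.2115],R=Rt(0))
g=grab_frame('scene');crop(g,400,120,600,280,4,'m2s.png')
"
```

```text
time_s: 42.48
tool_pos: [0.568, 0.3123, 0.2125]
tool_rot: [[0.006, 1.0, 0.0], [1.0, -0.006, -0.0], [-0.0, 0.0, -1.0]]
ft_force: [0.2, -0.5, -1.3]
width: 0.303
t 42.48 tcp [0.568  0.3123 0.2125] yaw -0.3 tilt 0.02 F [ 0.2 -0.5 -1.3] w 25.8
twist [ 0.   0.  -0.3] | travel after twist [0.7 0.  1. ] | n=0.0
```

View pics/m2s.png

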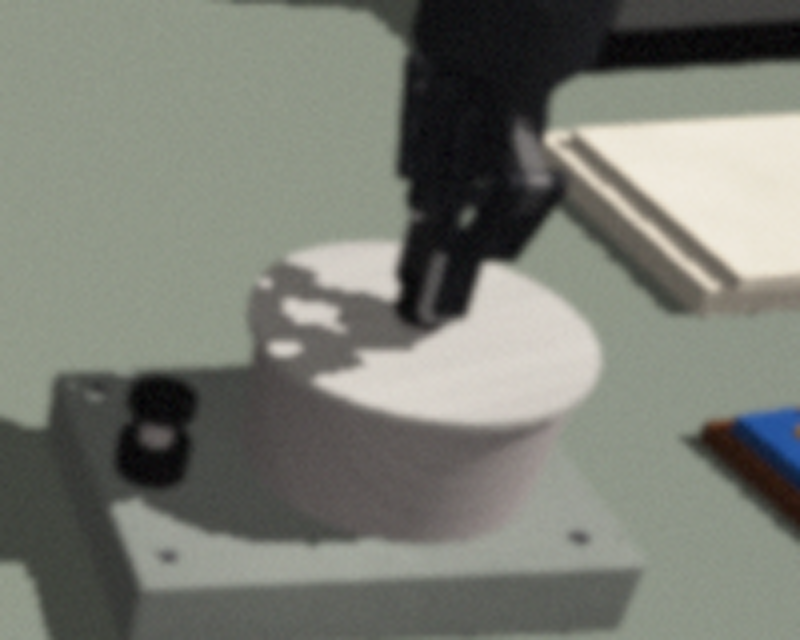

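Almost seated; press a last millimetre, then release and go up.

```bash
python3 -m creep '{"travel":[[0,0,1.5],[0,0,0],[0,0,0]],"twist":[[0,0,0],[0,0,0],[0,0,0]],"jaw":[5,5,5]}'; python3 -m creep '{"travel":[[0,0,0],[0,0,0],[0,0,0],[0,0,0],[0,0,0],[0,0,-15],[0,0,-25],[0,0,-25],[0,0,-20],[0,0,0]],"twist":[[0,0,0],[0,0,0],[0,0,0],[0,0,0],[0,0,0],[0,0,0],[0,0,0],[0,0,0],[0,0,0],[0,0,0]],"jaw":[42,42,42,42,42,42,42,42,42,10]}'; python3 -c "
from h import *
st()
g=grab_frame('scene');crop(g,400,120,600,280,4,'m3s.png')
f=grab_frame('top');crop(f,100,190,300,340,4,'m3t.png')
"
```

```text
time_s: 42.78
tool_pos: [0.5683, 0.3125, 0.2121]
tool_rot: [[0.006, 1.0, 0.002], [1.0, -0.006, 0.001], [0.001, 0.002, -1.0]]
ft_force: [-1.0, 0.4, -0.5]
width: 0.301
time_s: 43.62
tool_pos: [0.5677, 0.3122, 0.2995]
tool_rot: [[0.006, 1.0, -0.0], [1.0, -0.006, -0.0], [-0.0, -0.0, -1.0]]
ft_force: [1.1, -0.3, 1.1]
width: 0.37
t 43.62 tcp [0.5677 0.3122 0.2995] yaw -0.3 tilt 0.02 F [ 1.1 -0.3  1.1] w 31.6
```

View pics/m3s.png

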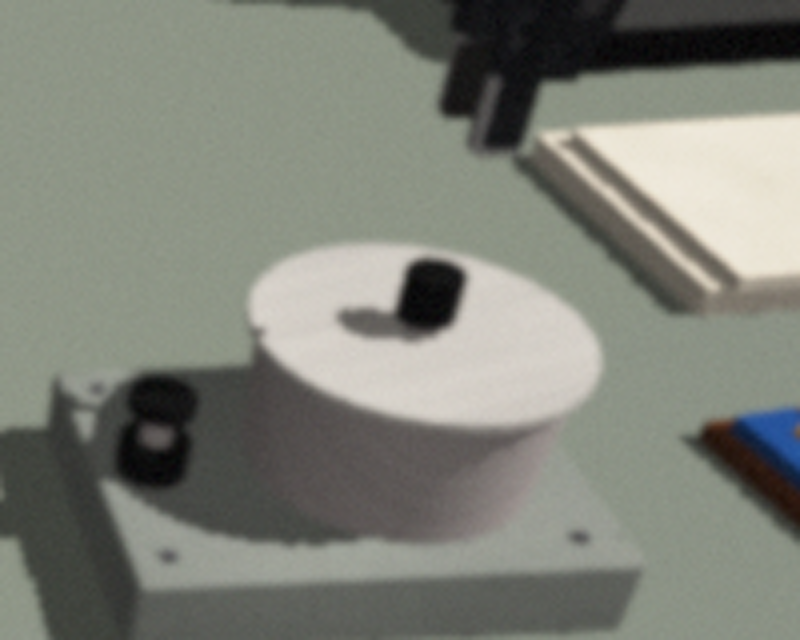

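View pics/m3t.png

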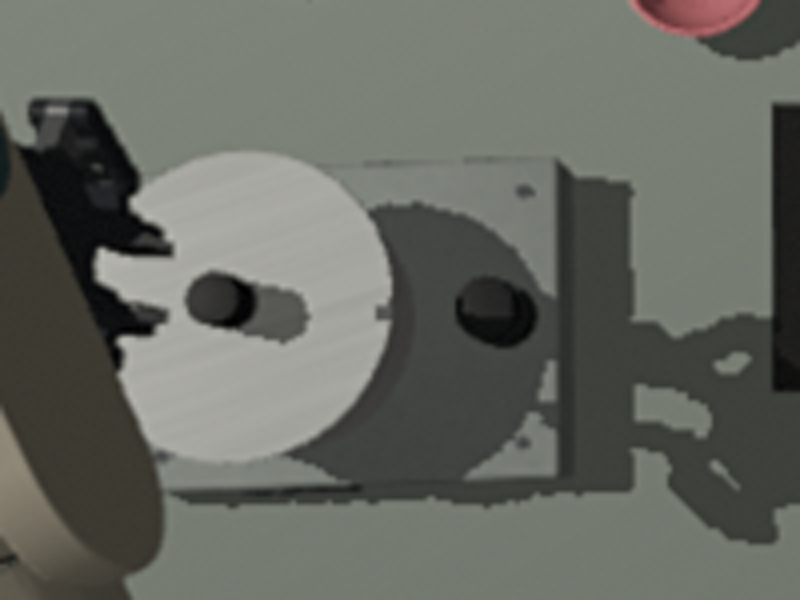

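```bash
python3 -c "
from h import *
plan([.574,.1915,.20],R=Rt(0))"; python3 -m creep '{"travel":[[-20,1,0],[-30,2,10],[-30,2,20],[-28,1,20],[-12,0,20],[0,0,15],[0,0,0],[0,0,0]],"twist":[[0,0,0],[0,0,0],[0,0,0],[0,0,0],[0,0,0],[0,0,0],[0,0,0],[0,0,0]],"jaw":[0,0,0,0,0,0,0,0]}'; python3 -c "
from h import *
st()
plan([.574,.1915,.18],R=Rt(0))
g=grab_frame('scene');crop(g,400,120,600,280,4,'n1s.png')
f=grab_frame('top');crop(f,100,190,300,340,4,'n1t.png')
"
```

```text
twist [-0.3  0.2 -0.3] | travel after twist [-120.5    6.9   94.9] | n=3.7
time_s: 44.38
tool_pos: [0.567, 0.1858, 0.1915]
tool_rot: [[0.003, 1.0, -0.024], [1.0, -0.004, -0.008], [-0.008, -0.024, -1.0]]
ft_force: [0.0, -0.4, 0.8]
width: 0.002
t 44.38 tcp [0.567  0.1858 0.1915] yaw -0.2 tilt 1.46 F [ 0.  -0.4  0.8] w 0.2
twist [-1.4  0.5 -0.2] | travel after twist [ 5.7  7.  11.5] | n=0.4
```

View pics/n1s.png

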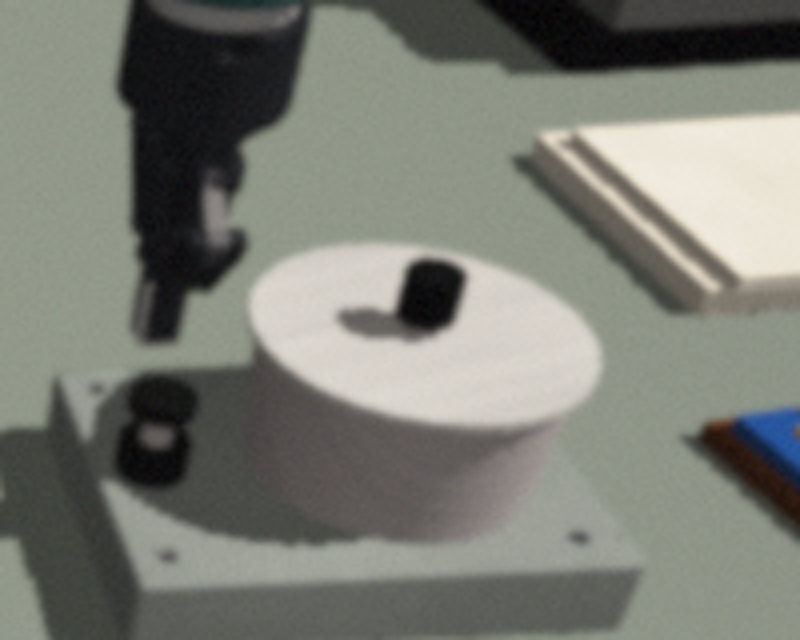

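View pics/n1t.png

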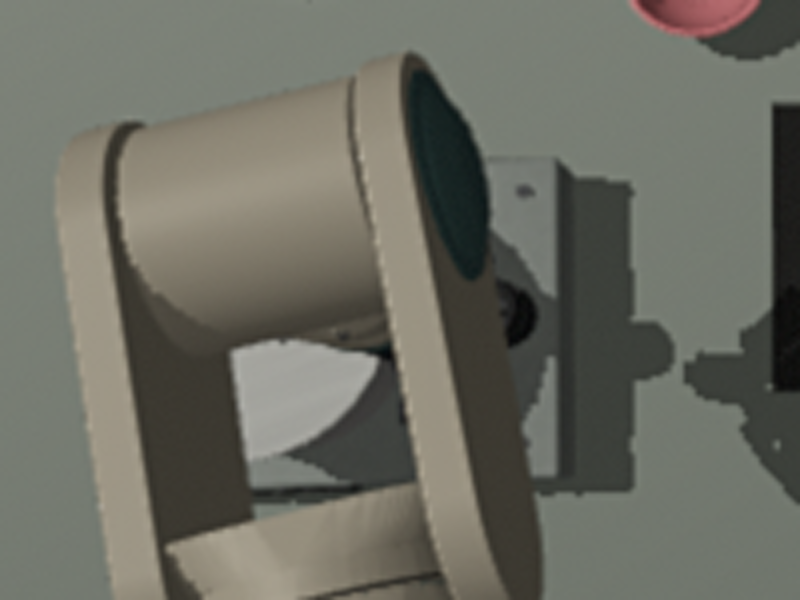

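```bash
python3 -m creep '{"travel":[[6,7,5],[0,0,0],[0,0,6],[0,0,0],[0,0,0]],"twist":[[-1.4,0.5,0],[0,0,0],[0,0,0],[0,0,0],[0,0,0]],"jaw":[0,0,0,0,0]}'; python3 -c "
from h import *
st()
plan([.574,.1915,.164],R=Rt(0))
g=grab_frame('scene');crop(g,400,170,500,250,7,'n2s.png')
"
```

```text
time_s: 44.9
tool_pos: [0.5753, 0.1952, 0.1854]
tool_rot: [[-0.001, 1.0, 0.008], [1.0, 0.001, 0.003], [0.003, 0.008, -1.0]]
ft_force: [-0.0, 0.8, 0.6]
width: -0.0
t 44.9 tcp [0.5753 0.1952 0.1854] yaw 0.1 tilt 0.49 F [-0.   0.8  0.6] w -0.0
twist [ 0.5 -0.2  0.1] | travel after twist [-3.7 -1.3 21.4] | n=0.5
```

View pics/n2s.png

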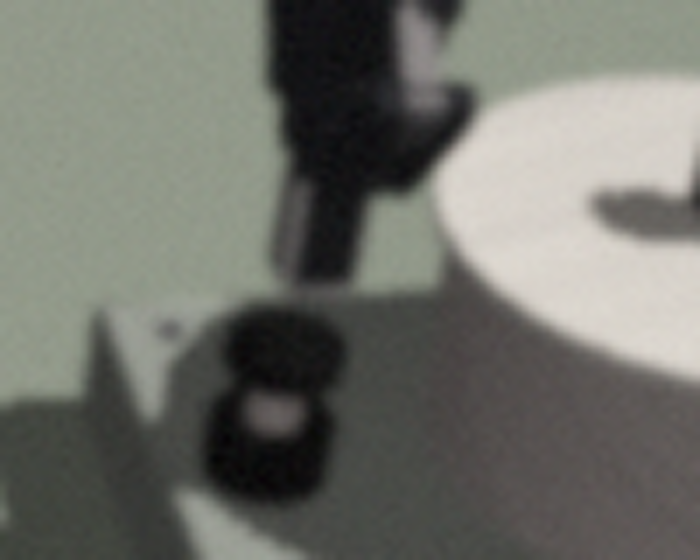

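```bash
python3 -m creep '{"travel":[[-5,-1,5],[0,0,7],[0,0,5],[0,0,3],[0,0,0]],"twist":[[0.5,0,0],[0,0,0],[0,0,0],[0,0,0],[0,0,0]],"jaw":[0,0,0,0,0]}'; python3 -c "
from h import *
st()
plan([.574,.1915,.154],R=Rt(0))
g=grab_frame('scene');crop(g,400,170,500,250,7,'n3s.png')
"
```

```text
time_s: 45.37
tool_pos: [0.5741, 0.1893, 0.1637]
tool_rot: [[-0.001, 1.0, -0.002], [1.0, 0.001, 0.003], [0.003, -0.002, -1.0]]
ft_force: [-0.2, 1.4, 2.3]
width: 0.0
t 45.37 tcp [0.5741 0.1893 0.1637] yaw 0.0 tilt 0.19 F [-0.2  1.4  2.3] w 0.0
twist [-0.1 -0.2  0. ] | travel after twist [ 2.2 -0.1  9.7] | n=0.2
```

View pics/n3s.png

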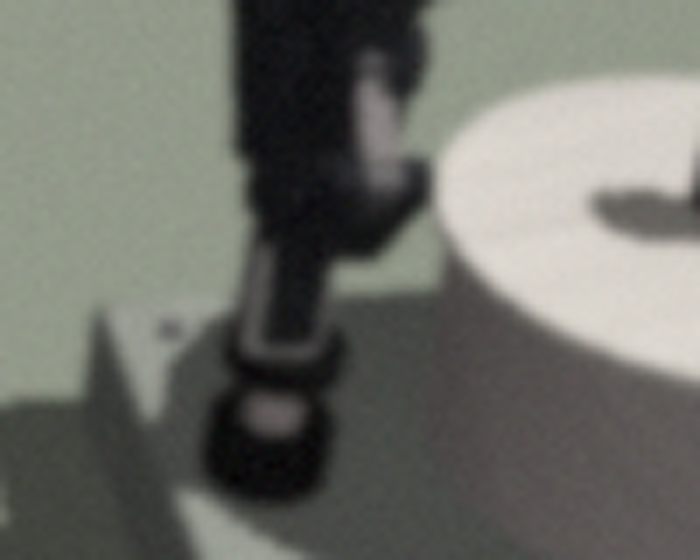

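In contact and centred. Press.

```bash
python3 -m creep '{"travel":[[0,0,3],[0,0,3],[0,0,3],[0,0,3]],"twist":[[0,0,0],[0,0,0],[0,0,0],[0,0,0]],"jaw":[0,0,0,0]}'; python3 -m creep '{"travel":[[0,0,2],[0,0,2],[0,0,0]],"twist":[[0,0,0],[0,0,0],[0,0,0]],"jaw":[0,0,0]}'; python3 -c "
from h import *
st()"
```

```text
time_s: 45.75
tool_pos: [0.5745, 0.1895, 0.1544]
tool_rot: [[-0.001, 1.0, 0.0], [1.0, 0.001, 0.003], [0.003, 0.0, -1.0]]
ft_force: [-4.6, -1.3, 8.2]
width: 0.003
time_s: 46.0
tool_pos: [0.5744, 0.1895, 0.1547]
tool_rot: [[-0.001, 1.0, 0.001], [1.0, 0.001, 0.003], [0.003, 0.001, -1.0]]
ft_force: [-4.3, -1.3, 6.9]
width: -0.001
t 46.0 tcp [0.5744 0.1895 0.1547] yaw 0.1 tilt 0.18 F [-4.3 -1.3  6.9] w -0.1
```

```bash
python3 -m creep '{"travel":[[0,0,4],[0,0,6]],"twist":[[0,0,0],[0,0,0]],"jaw":[0,0]}'; python3 -m creep '{"travel":[[0,0,6],[0,0,6]],"twist":[[0,0,0],[0,0,0]],"jaw":[0,0]}'; python3 -c "
from h import *
st()
g=grab_frame('scene');crop(g,400,170,500,250,7,'n4s.png')"
```

```text
time_s: 46.17
tool_pos: [0.5753, 0.1897, 0.1531]
tool_rot: [[-0.001, 1.0, 0.006], [1.0, 0.001, 0.003], [0.003, 0.006, -1.0]]
ft_force: [-27.9, -7.9, 51.3]
width: 0.001
time_s: 46.33
tool_pos: [0.575, 0.1897, 0.1533]
tool_rot: [[-0.002, 1.0, 0.008], [1.0, 0.002, 0.003], [0.003, 0.008, -1.0]]
ft_force: [-20.9, -6.2, 35.1]
width: 0.0
t 46.33 tcp [0.575  0.1897 0.1533] yaw 0.1 tilt 0.47 F [-20.9  -6.2  35.1] w 0.0
```

View pics/n4s.png

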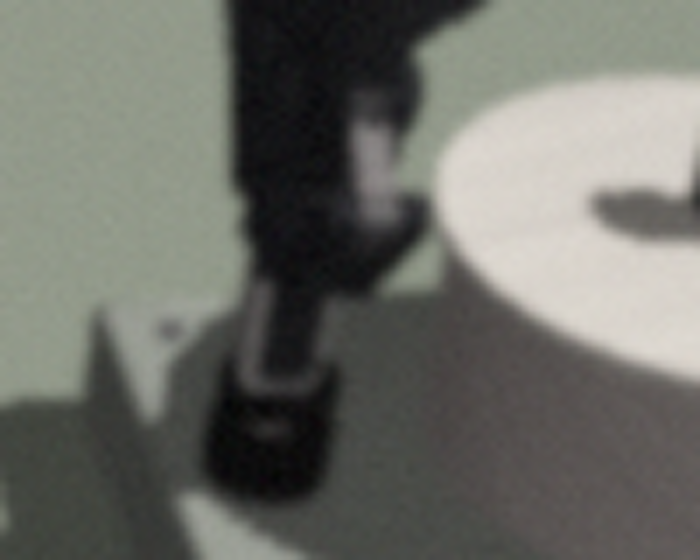

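Hard at the stop (51 N by the fingertips, no further travel). Release and retreat.

```bash
python3 -m creep '{"travel":[[0,0,-6],[0,0,-10],[0,0,-20],[0,0,-30],[0,0,-35],[0,0,-35],[0,0,-20],[-20,-20,0],[-30,-30,0],[-30,-30,0],[-20,-20,0],[0,0,0],[0,0,0],[0,0,0],[0,0,0]],"twist":[[0,0,0],[0,0,0],[0,0,0],[0,0,0],[0,0,0],[0,0,0],[0,0,0],[0,0,0],[0,0,0],[0,0,0],[0,0,0],[0,0,0],[0,0,0],[0,0,0],[0,0,0]],"jaw":[0,0,0,0,0,0,0,0,0,0,0,0,0,0,0]}'; python3 -c "
from h import *
st()
g=grab_frame('scene');cv2.imwrite('pics/z1.png',g['image'][:,:,::-1]);crop(g,400,150,570,290,4.7,'z2.png')
f=grab_frame('top');cv2.imwrite('pics/z3.png',f['image'][:,:,::-1])
"
```

```text
time_s: 47.63
tool_pos: [0.4708, 0.0869, 0.3164]
tool_rot: [[-0.005, 1.0, 0.013], [1.0, 0.004, 0.004], [0.004, 0.013, -1.0]]
ft_force: [0.2, 0.3, 0.1]
width: 0.001
t 47.63 tcp [0.4708 0.0869 0.3164] yaw 0.3 tilt 0.77 F [0.2 0.3 0.1] w 0.1
```

View pics/z1.png

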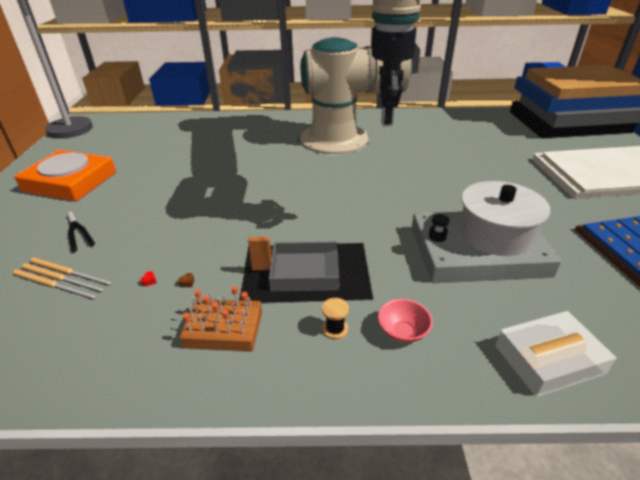

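View pics/z2.png

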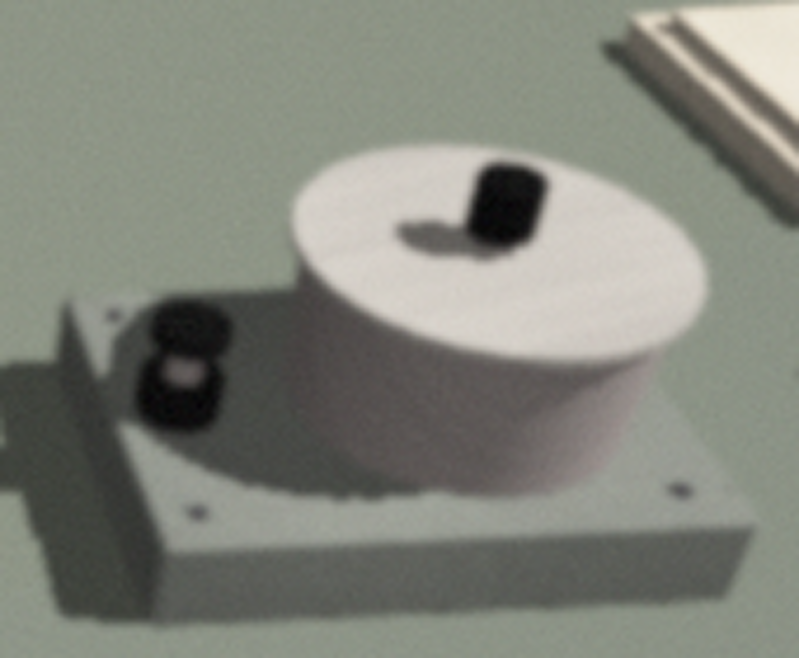

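View pics/z3.png

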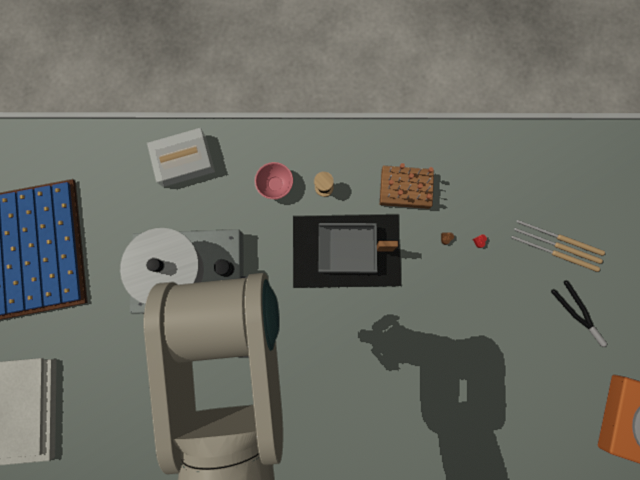

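```bash
python3 -c "
from h import *
f=grab_frame('top');g=grab_frame('scene')
c=[px2w(f,280+u/5,200+v/5,.035) for u,v in [(192,117),(482,117),(487,360),(192,360)]];m=[px2w(f,280+u/5,200+v/5,.003) for u,v in [(66,80),(596,72),(606,432),(66,438)]]
print(np.mean(c,0),np.mean(m,0))
e=np.r_[400+293/4.7,150+145/4.7,400+708/4.7,150+360/4.7]-.4
for z in (.120,.125,.132):
  b=least_squares(lambda q:circ_ext(g,q,z,.08)-e,[.56,.3]);print(z,b.x,b.fun.round(2))
"
```

```text
[ 0.62293866 -0.07847373  0.035     ] [ 0.62032366 -0.07722183  0.003     ]
0.12 [0.56424312 0.31524455] [ 0.4   0.39 -0.37 -0.19]
0.125 [0.57136742 0.31149834] [-0.07  0.06  0.07 -0.06]
0.132 [0.58132778 0.30625673] [-0.75 -0.41  0.7   0.12]
```

```bash
python3 -c "
from station import manip
print(manip.sign_off())"
```

```text
the job is handed in; nothing more can be done
None
```

The job is done and handed in at about 48 s of the 210 s allowed.

**What I did:**
- I gathered all four white-metal hearts present into the scoop tray.
- I tipped them into the polisher's bowl and set the empty tray back upright on its mat.
- I seated the lid, then pressed the plunger to its stop and let it go.

**Last checks:**
- **Hearts:** four were visible in the bowl just before the lid went on, and none was left on the bench or in the tray.
- **Lid:** the camera fit puts the flange top at 125 mm, the seated height, and level. Its centre is about 1 mm from the bowl's in the same view.
- **Plunger:** it went down about 10 mm and would go no further. It looked fully up again after release.
- **Tray:** it stands about 3 mm from the mat's centre.
- **Others:** the spool, pink dish, bur block and the brown and red look-alikes look unmoved.

**What went less well:**
- My first grip on one heart was too shallow, so I let go and gripped it again.
- I saw an unexplained vertical force change of a few newtons while pouring; no contact was visible.
- To be sure of the plunger's stop I pressed harder. The wrist read about 51 N vertical at the end of a row, roughly 59 N with the side load. That load was on the fingertips only and under the 120 N limit.
- The two cameras disagreed by about 4 mm on the bowl's position, which stayed within the lid's 7 mm clearance.

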